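Load and balance the specimen carrier beam

TASK

Put every specimen plate on a seat of its own on the carrier beam in the rack, and press each one down until its seat is level. Then find where the loaded beam balances by sliding its handle along and trying short lifts, lift it high by the handle (its underside more than 75 mm above the table) so that it hangs level there for a moment, and set it down with all its plates in the two cups of the black stage. Leave the bottle, box and dish alone.

Things in the scene. Friction and masses are not known exactly. Their poses are not given: they have to be found in the camera images.
- beam: Aluminium carrier beam, bar 22 mm wide (its x), 456 mm long (its y), 14 mm thick; origin at the centre of its underside, z up. Carries four black tilting seats and, in the middle, a blue sliding carriage with an orange handle. Starts lying level in the end cups of the rack. 0.47 kg empty, up to 0.95 kg loaded. Made to be lifted by its handle.
- carriage (a joint): Position of the blue carriage along the beam's +y, m, 0 = middle, range -0.055 to 0.055. It slides when pushed with about 3 N (beam lying in the cups) and stays put by friction when the beam is lifted. Starts anywhere from -0.035 to 0.035. The black ticks on the bar are 10 mm apart.
- handle (a joint): Swing of the handle on its free pivot (along the beam's x), rad, +-0.6; a weak spring keeps the loose handle upright. The pivot is on the carriage, 62 mm above the beam's underside. Hung by the handle, the beam tips to its heavy end by about 1 rad per 45 mm off balance, settling in 2 s; the value is then this tilt. Positive: the +y end hangs low, so the handle must go towards +y.
- handle_grip (a point): Middle of the orange handle stem, a 16 x 16 mm square bar 44 mm tall, standing up, its faces square to the beam; this point is 102 mm above the beam's underside, over the carriage. To be gripped from above; there is nothing else above the pivot.
- seat1_top (a point): Centre of the floor of seat 1 (far +y end, 180 mm from the middle): black pan 34 mm across the beam, 56 mm along it. Yellow lips 6 mm above the floor: one right across at each end (50 mm clear between) and 8 mm corner tabs at the sides (49 mm clear), leaving each side open over its middle 34 mm for fingers. Floor 20 mm above the beam's underside when level. Hinged 24 mm from this point, on the side nearer the beam's middle. Takes any one coupon.
- seat1 (a joint): Tilt of seat 1 (far +y end) in its hinge, rad: 0 = level with the beam (hard stop); positive = its outer edge stands up. Starts at 0.10 to 0.20. Held by friction: it stays where it is left, does not sink under a coupon's weight, and goes down when its outer half is pressed with about 3 N or more.
- seat2_top (a point): Centre of the floor of seat 2 (+y side, inner, 118 mm from the middle): black pan 34 mm across the beam, 56 mm along it. Yellow lips 6 mm above the floor: one right across at each end (50 mm clear between) and 8 mm corner tabs at the sides (49 mm clear), leaving each side open over its middle 34 mm for fingers. Floor 20 mm above the beam's underside when level. Hinged 24 mm from this point, on the side nearer the beam's middle. Takes any one coupon.
- seat2 (a joint): Tilt of seat 2 (+y side, inner) in its hinge, rad: 0 = level with the beam (hard stop); positive = its outer edge stands up. Starts at 0.10 to 0.20. Held by friction: it stays where it is left, does not sink under a coupon's weight, and goes down when its outer half is pressed with about 3 N or more.
- seat3_top (a point): Centre of the floor of seat 3 (-y side, inner, 118 mm from the middle): black pan 34 mm across the beam, 56 mm along it. Yellow lips 6 mm above the floor: one right across at each end (50 mm clear between) and 8 mm corner tabs at the sides (49 mm clear), leaving each side open over its middle 34 mm for fingers. Floor 20 mm above the beam's underside when level. Hinged 24 mm from this point, on the side nearer the beam's middle. Takes any one coupon.
- seat3 (a joint): Tilt of seat 3 (-y side, inner) in its hinge, rad: 0 = level with the beam (hard stop); positive = its outer edge stands up. Starts at 0.10 to 0.20. Held by friction: it stays where it is left, does not sink under a coupon's weight, and goes down when its outer half is pressed with about 3 N or more.
- seat4_top (a point): Centre of the floor of seat 4 (far -y end, 180 mm from the middle): black pan 34 mm across the beam, 56 mm along it. Yellow lips 6 mm above the floor: one right across at each end (50 mm clear between) and 8 mm corner tabs at the sides (49 mm clear), leaving each side open over its middle 34 mm for fingers. Floor 20 mm above the beam's underside when level. Hinged 24 mm from this point, on the side nearer the beam's middle. Takes any one coupon.
- seat4 (a joint): Tilt of seat 4 (far -y end) in its hinge, rad: 0 = level with the beam (hard stop); positive = its outer edge stands up. Starts at 0.10 to 0.20. Held by friction: it stays where it is left, does not sink under a coupon's weight, and goes down when its outer half is pressed with about 3 N or more.
- coupon1: Square steel specimen plate 44 x 44 x 8 mm with a flat copper disc on top; origin at the centre of its underside, z up. Mass unknown, 50 to 120 g. Starts flat on the table beside the rack; may be absent.
- coupon2: Square steel specimen plate 44 x 44 x 8 mm with a flat brass-coloured disc on top; origin at the centre of its underside, z up. Mass unknown, 50 to 120 g. Starts flat on the table beside the rack; may be absent.
- coupon3: Square steel specimen plate 44 x 44 x 8 mm with a flat dark grey disc on top; origin at the centre of its underside, z up. Mass unknown, 50 to 120 g. Starts flat on the table beside the rack; may be absent.
- coupon4: Square steel specimen plate 44 x 44 x 8 mm with a flat white disc on top; origin at the centre of its underside, z up. Mass unknown, 50 to 120 g. Starts flat on the table beside the rack; may be absent.
- rack: Fixed loading rack: two aluminium end cups with blue walls, one at each end of the beam. Origin on the table, midway; its y runs from cup to cup. Each cup is 30 mm wide inside (x), its end wall leaves the beam 6 mm of play lengthwise, floor 20 mm above the table, walls 12 mm higher.
- stage: Fixed black inspection stage, 130 x 490 mm slab 10 mm thick, with two end cups with red walls of exactly the rack's size and spacing (floor 20 mm above the table, walls 12 mm higher). Origin on the table, midway; y from cup to cup. It lies beyond the rack, turned a little differently.
- dropper: White dropper bottle with red cap, 40 mm across, 95 mm tall; origin under its centre. Bystander, to be left alone.
- slide_box: Cardboard and blue slide box, 100 x 75 x 32 mm; origin under its centre. Bystander, to be left alone.
- dish: Glass dish, 84 mm across, 22 mm high; origin under its centre. Bystander, to be left alone.

How it is judged:
On the way, in this order (a step that is already met when the one before it is completed fails the run):
1. every specimen plate lies on a seat of its own, flat, with the seat pressed level, while the beam lies in the rack (((distance between coupon1 and seat1_top below 0.01 m and value of joint seat1 below 0.035 rad) or (distance between coupon1 and seat2_top below 0.01 m and value of joint seat2 below 0.035 rad) or (distance between coupon1 and seat3_top below 0.01 m and value of joint seat3 below 0.035 rad) or (distance between coupon1 and seat4_top below 0.01 m and value of joint seat4 below 0.035 rad)) and ((distance between coupon2 and seat1_top below 0.01 m and value of joint seat1 below 0.035 rad) or (distance between coupon2 and seat2_top below 0.01 m and value of joint seat2 below 0.035 rad) or (distance between coupon2 and seat3_top below 0.01 m and value of joint seat3 below 0.035 rad) or (distance between coupon2 and seat4_top below 0.01 m and value of joint seat4 below 0.035 rad)) and ((distance between coupon3 and seat1_top below 0.01 m and value of joint seat1 below 0.035 rad) or (distance between coupon3 and seat2_top below 0.01 m and value of joint seat2 below 0.035 rad) or (distance between coupon3 and seat3_top below 0.01 m and value of joint seat3 below 0.035 rad) or (distance between coupon3 and seat4_top below 0.01 m and value of joint seat4 below 0.035 rad)) and ((distance between coupon4 and seat1_top below 0.01 m and value of joint seat1 below 0.035 rad) or (distance between coupon4 and seat2_top below 0.01 m and value of joint seat2 below 0.035 rad) or (distance between coupon4 and seat3_top below 0.01 m and value of joint seat3 below 0.035 rad) or (distance between coupon4 and seat4_top below 0.01 m and value of joint seat4 below 0.035 rad)) and angle between the z axis of each of coupon1, coupon2, coupon3, coupon4 and the z axis of beam, either way round below 0.06 rad and horizontal distance between beam and rack below 0.012 m and z of beam in the frame of rack between 0.016 and 0.024 m and angle between beam's own z axis and vertical below 0.03 rad and angle between the y axis of beam and the y axis of rack, either way round below 0.06 rad), for 0.3 s.
2. the loaded beam, held by its handle, hangs level (within 5 degrees) with its underside more than 75 mm above the table for half a second, all plates on their level seats (height (world z) of beam above 0.075 m and angle between beam's own z axis and vertical below 0.087 rad and distance between the grasp point and handle_grip below 0.035 m and ((distance between coupon1 and seat1_top below 0.01 m and value of joint seat1 below 0.035 rad) or (distance between coupon1 and seat2_top below 0.01 m and value of joint seat2 below 0.035 rad) or (distance between coupon1 and seat3_top below 0.01 m and value of joint seat3 below 0.035 rad) or (distance between coupon1 and seat4_top below 0.01 m and value of joint seat4 below 0.035 rad)) and ((distance between coupon2 and seat1_top below 0.01 m and value of joint seat1 below 0.035 rad) or (distance between coupon2 and seat2_top below 0.01 m and value of joint seat2 below 0.035 rad) or (distance between coupon2 and seat3_top below 0.01 m and value of joint seat3 below 0.035 rad) or (distance between coupon2 and seat4_top below 0.01 m and value of joint seat4 below 0.035 rad)) and ((distance between coupon3 and seat1_top below 0.01 m and value of joint seat1 below 0.035 rad) or (distance between coupon3 and seat2_top below 0.01 m and value of joint seat2 below 0.035 rad) or (distance between coupon3 and seat3_top below 0.01 m and value of joint seat3 below 0.035 rad) or (distance between coupon3 and seat4_top below 0.01 m and value of joint seat4 below 0.035 rad)) and ((distance between coupon4 and seat1_top below 0.01 m and value of joint seat1 below 0.035 rad) or (distance between coupon4 and seat2_top below 0.01 m and value of joint seat2 below 0.035 rad) or (distance between coupon4 and seat3_top below 0.01 m and value of joint seat3 below 0.035 rad) or (distance between coupon4 and seat4_top below 0.01 m and value of joint seat4 below 0.035 rad))), for 0.5 s.
At the end, for the whole second after the job is handed in: The beam rests level in both cups of the stage (within 12 mm of the middle, underside 20 mm +-4 mm above the table, tilt under 0.03 rad, yaw within 0.06 rad) with every plate within 10 mm of its seat's centre and flat, and each used seat level within 0.035 rad (((distance between coupon1 and seat1_top below 0.01 m and value of joint seat1 below 0.035 rad) or (distance between coupon1 and seat2_top below 0.01 m and value of joint seat2 below 0.035 rad) or (distance between coupon1 and seat3_top below 0.01 m and value of joint seat3 below 0.035 rad) or (distance between coupon1 and seat4_top below 0.01 m and value of joint seat4 below 0.035 rad)) and ((distance between coupon2 and seat1_top below 0.01 m and value of joint seat1 below 0.035 rad) or (distance between coupon2 and seat2_top below 0.01 m and value of joint seat2 below 0.035 rad) or (distance between coupon2 and seat3_top below 0.01 m and value of joint seat3 below 0.035 rad) or (distance between coupon2 and seat4_top below 0.01 m and value of joint seat4 below 0.035 rad)) and ((distance between coupon3 and seat1_top below 0.01 m and value of joint seat1 below 0.035 rad) or (distance between coupon3 and seat2_top below 0.01 m and value of joint seat2 below 0.035 rad) or (distance between coupon3 and seat3_top below 0.01 m and value of joint seat3 below 0.035 rad) or (distance between coupon3 and seat4_top below 0.01 m and value of joint seat4 below 0.035 rad)) and ((distance between coupon4 and seat1_top below 0.01 m and value of joint seat1 below 0.035 rad) or (distance between coupon4 and seat2_top below 0.01 m and value of joint seat2 below 0.035 rad) or (distance between coupon4 and seat3_top below 0.01 m and value of joint seat3 below 0.035 rad) or (distance between coupon4 and seat4_top below 0.01 m and value of joint seat4 below 0.035 rad)) and angle between the z axis of each of coupon1, coupon2, coupon3, coupon4 and the z axis of beam, either way round below 0.06 rad and horizontal distance between beam and stage below 0.012 m and z of beam in the frame of stage between 0.016 and 0.024 m and angle between beam's own z axis and vertical below 0.03 rad and angle between the y axis of beam and the y axis of stage, either way round below 0.06 rad and linear speed of beam below 0.02 m/s); the robot touches nothing.
It fails at once if the dropper is moved by more than 3 cm (distance of dropper from where it was at the start of the episode above 0.03 m).
It fails at once if the slide box is moved by more than 3 cm (distance of slide_box from where it was at the start of the episode above 0.03 m).
It fails at once if the dish is moved by more than 3 cm (distance of dish from where it was at the start of the episode above 0.03 m).
Of coupon1, coupon2, coupon3, coupon4 only 3 to 4 are there at a start; the rules pass over those that are not, and their reading is None.
At some moment in a run one of coupon1, coupon2, coupon3, coupon4 may be knocked a few centimetres aside while the robot is not near it.
Once in a run the grip may slacken for a moment while it holds something.
It also fails if it takes over 210 s, if anything falls off the work surface, if the arm or the gripper's body presses on something with over 40 N, if the wrist force passes 120 N, or if a joint passes its speed limit or range.

ROBOT

A 6-joint arm with a two-finger parallel gripper is mounted at the origin on the work surface. World frame = base frame: x ahead of the robot, y to its left, z up, the work surface at z = 0. Lengths are in m, angles in rad, forces in N, time in s.
With the tool pointing down it reaches from about 0.275 to 0.75 m from the base axis. Payload 10.2 kg.
Tool frame: the origin (TCP) lies at the very end of the fingers, on their centre line; the grasp point (between the pads) lies 19 mm behind it; z points along the fingers, y is the direction in which the jaws open and shut (so a half turn about z gives the same grasp; the last joint's range is limited). The gripper opens to 88 mm and grips with 3 to 60 N. Pads are 18 mm wide; open, the fingers measure 123 mm over their backs; the gripper's body (75 mm by 187 mm) begins 45 mm behind the grasp point.
Start: joints at [-1.402, 0.313, 1.498, -0, 1.331, -0.223], TCP at [0.2, -0.485, 0.214] pointing down, gripper open.
Joint ranges: [-2.94, 2.94], [-0.97, 2.17], [0.19, 2.56], [-1.23, 4.37], [0.02, 3.11], [-2.88, 2.88]. Speed limits (rad/s): [2.39, 2.39, 3.01, 3.14, 3.14, 3.14].

INTERFACE

Orientations are given as a unit quaternion [w, x, y, z].
In Python, from bench import manip gives the robot as it stands. The module is installed in compiled form; this text tells all that it offers.
- The arm moves only by the tool arm_command, never from a script. Its argument "plan" is a list of rows, each an object of numbers: "claw": the opening in per cent of the stroke, from 0 (shut) to 100 (fully open); "x", "y", "z": the shift along the tool's x, y, z in mm; "rx", "ry", "rz": the turn, a rotation vector about the tool's x, y, z in rad. In form: [{"claw": .., "x": .., "y": .., "z": .., "rx": .., "ry": .., "rz": ..}, ...]. A call has 1 to 5 rows; each row shifts and turns the pose as measured when the row begins, along the tool's axes as they then stand; what a row does not reach is not made up. A row lasts 1/8 s, in which the tool goes at most 62.5 mm and 10.7 degrees, less where a joint would pass 70% of its speed; a pose out of reach is approached as far as the arm can. A call with a gripper value outside its range is refused whole. The fingers move at their own pace and stop on an object; the grip force is fixed at half the most. Time passes only in rows, so rows that do not move let the fingers close. It gives the time, the measured TCP pose, the force and the opening at its end, in the units of the state.
- manip.observe(): the state, without advancing time (a new reading comes with each control period).
- manip.get_image(name): name is "scene" or "top" or "wrist"; returns (picture, depth): 420x560x3 uint8, red, green, blue; 420x560 float32, m along the optical axis (not along the pixel's ray), 0 where there is no reading.
- manip.calibration(name): a dict with "fx", "fy", "cx", "cy" (pixels), "k1" (the pictures are not rectified: a ray, as slopes to the right and down, at radius r is drawn at 1 + k1 r^2 times it, then the intrinsics apply), "world_from_camera" (4x4, takes a point from camera to world coordinates). Camera axes: x right, y up, looking along -z (the intrinsics and any distortion apply to the point x, -y, -z); pixel columns grow to the right and rows downward; lengths in m; the calibration is good to about 2 mm. A picture is of the moment at which its call begins: read the wrist's pose just before it. calibration takes no time and is no camera call; for the wrist camera it gives the pose at the moment of the call.
- manip.job_done(): hands the job in, once; it reports no verdict.
Trained networks look in the newest picture that a camera, given by its name, has taken for a name from the list of things; names that differ only in an ending like _2 or _b are one class to them, and where a whole thing is asked for, a point or a joint stands for the part that bears it (a point fixed in the world has none). Each returns a list of dicts, best first, with "score" (0 to 1); they miss things now and then, are a little off and sometimes report something else, mostly with a low value. They report only what shows in the picture. A call takes as long as a camera call.
- manip.spot_in(target, camera): "point" ([x, y, z] in m, in the coordinates of the camera as it stood for that picture, good to about 4 mm: the middle of the surface that is visible of it).
- manip.tip_of(target, camera): "point" ([x, y, z] in m, in the coordinates of the camera as it stood for that picture, good to about 4 mm: a listed point, or the origin of a listed thing).
The state is a dict: "time": time; "joint_positions": joint angles; "dq": joint speeds; "joint_efforts": joint torques, N m; "tool_pos": TCP position; "eef_rot": TCP orientation; "force": force on the tool from outside, world axes, zero at the start; "wrist_torque": the same for the moment, N m; "grip_width": opening from 0.0 (shut) to 1.0 (fully open).
Only numpy, scipy, OpenCV 4.12 (cv2) and the standard library are available. Lean on these libraries where they do the work, as an engineer would, in place of code of your own. Each camera call takes 0.05 s, during which the arm holds its last target.

## Working session

There is one attempt and no reset: what is moved stays moved. The work goes in short steps, Python scripts to look and compute and a tool call to move; the robot and the scene stay as the last step left them, time stands still between calls to the robot, and variables do not carry over. Pictures are saved under pics/ and viewed, and the job is handed in when it is done.

Besides the shell and the picture viewer there is one more tool, called after "Call:" by a JSON object that holds its "fn" and its "kwargs", one argument or row to a line. arm_command: Moves the arm, as the interface text tells. Its arguments: {"type":"object","properties":{"plan":{"type":"array","items":{"type":"object","properties":{"claw":{"type":"number"},"x":{"type":"number"},"y":{"type":"number"},"z":{"type":"number"},"rx":{"type":"number"},"ry":{"type":"number"},"rz":{"type":"number"}}}}},"required":["plan"]}

```bash
mkdir -p pics; cat > h.py <<'E'
import numpy as np, cv2
from bench import manip
def snap(cam,name=None):
    c=manip.calibration(cam); im,d=manip.get_image(cam)
    if name: cv2.imwrite(f'pics/{name}.png',cv2.cvtColor(im,cv2.COLOR_RGB2BGR))
    return c,im,d
def undist(c,u,v):
    x=(u-c['cx'])/c['fx'];y=(v-c['cy'])/c['fy'];k=c['k1']
    a,b=x,y
    for _ in range(20):
        r=a*a+b*b;a=x/(1+k*r);b=y/(1+k*r)
    return a,b
def pix2w(c,u,v,depth):
    a,b=undist(c,u,v); p=np.array([a*depth,-b*depth,-depth,1]); return (np.array(c['world_from_camera'])@p)[:3]
def ray_z(c,u,v,z):
    a,b=undist(c,u,v); T=np.array(c['world_from_camera']); d=T[:3,:3]@np.array([a,-b,-1.]); o=T[:3,3]
    return o+d*(z-o[2])/d[2]
def w2pix(c,p):
    T=np.linalg.inv(np.array(c['world_from_camera'])); q=T@np.append(p,1); a=q[0]/-q[2]; b=-q[1]/-q[2]
    f=1+c['k1']*(a*a+b*b); return c['cx']+c['fx']*a*f, c['cy']+c['fy']*b*f
def c2w(c,p): return (np.array(c['world_from_camera'])@np.append(p,1))[:3]
E
python3 - <<'E'
from h import *
for n in ('scene','top','wrist'):
    c,im,d=snap(n,n+'0'); print(n,{k:np.round(v,3).tolist() for k,v in c.items()})
s=manip.observe(); print(s)
c=manip.calibration('top')
for t in ('beam','carriage','handle_grip','seat1_top','seat2_top','seat3_top','seat4_top','coupon1','coupon2','coupon3','coupon4','rack','stage','dropper','slide_box','dish'):
    for cam in ('top','scene'):
        cc=manip.calibration(cam)
        print(t,cam,[(round(r['score'],2),np.round(c2w(cc,r['point']),3).tolist()) for r in manip.tip_of(t,cam)[:2]])
E
```

```text
scene {'fx': 487.45, 'fy': 487.45, 'cx': 277.832, 'cy': 210.035, 'k1': -0.169, 'world_from_camera': [[-0.78, -0.517, 0.354, 0.95], [0.626, -0.628, 0.462, 0.601], [-0.017, 0.582, 0.813, 1.139], [0.0, 0.0, 0.0, 1.0]]}
top {'fx': 488.785, 'fy': 488.785, 'cx': 283.484, 'cy': 211.382, 'k1': 0.024, 'world_from_camera': [[-0.003, 0.997, -0.071, 0.418], [-1.0, -0.003, -0.001, -0.009], [-0.001, 0.071, 0.998, 1.236], [0.0, 0.0, 0.0, 1.0]]}
wrist {'fx': 373.369, 'fy': 373.369, 'cx': 283.778, 'cy': 210.345, 'k1': -0.063, 'world_from_camera': [[0.381, 0.876, 0.295, 0.277], [-0.924, 0.362, 0.119, -0.452], [-0.002, -0.318, 0.948, 0.386], [0.0, 0.0, 0.0, 1.0]]}
{'time': 0.15, 'joint_positions': array([-1.40240648e+00,  3.13295245e-01,  1.49817761e+00, -3.54110085e-05,
        1.33099694e+00, -2.23376954e-01]), 'dq': array([-0.00012045, -0.00218833, -0.00131752, -0.0003732 , -0.00168497,
        0.00042819]), 'joint_efforts': array([ 2.20169044e-03, -4.02303135e+01, -2.52317923e+01,  6.95364713e-02,
        3.43966763e-02, -7.06990954e-05]), 'tool_pos': array([ 0.20041679, -0.4850464 ,  0.21383795]), 'eef_rot': array([-4.38876550e-04,  9.80875199e-01,  1.94637230e-01, -5.13421091e-06]), 'force': array([-0.25535971, -0.24681384,  0.07008985]), 'wrist_torque': array([ 0.01236597, -0.01490386,  0.00196587]), 'grip_width': 1.0016813047488073}
beam top [(0.97, [0.449, 0.026, 0.024])]
beam scene [(0.65, [0.449, 0.03, 0.019])]Traceback (most recent call last):
  File "<stdin>", line 9, in <module>
ValueError: it knows: beam, coupon, dish, dropper, handle_grip, rack, seat1_top, seat2_top, seat3_top, seat4_top, slide_box, stage
```

```bash
python3 - <<'E'
from h import *
c=manip.calibration('top')
for t in ('handle_grip','seat1_top','seat2_top','seat3_top','seat4_top','coupon','rack','stage','dropper','slide_box','dish'):
    for cam in ('top',) if t in('dropper','dish') else ('top','scene'):
        cc=manip.calibration(cam)
        print(t,cam,[(round(r['score'],2),np.round(c2w(cc,r['point']),3).tolist()) for r in manip.tip_of(t,cam)[:5]])
E
```

```text
handle_grip top [(0.62, [0.445, -0.006, 0.124])]
handle_grip scene [(0.52, [0.445, -0.006, 0.121])]
seat1_top top [(0.93, [0.462, 0.202, 0.042]), (0.17, [0.569, 0.352, -0.001])]
seat1_top scene [(0.53, [0.462, 0.204, 0.048])]
seat2_top top [(0.73, [0.462, 0.143, 0.042]), (0.37, [0.662, 0.009, 0.002])]
seat2_top scene [(0.77, [0.459, 0.144, 0.047]), (0.53, [0.281, -0.28, 0.002])]
seat3_top top [(0.73, [0.442, -0.093, 0.043])]
seat3_top scene [(0.53, [0.438, -0.092, 0.048])]
seat4_top top [(0.73, [0.434, -0.153, 0.045]), (0.71, [0.429, 0.341, 0.005])]
seat4_top scene [(0.64, [0.434, -0.153, 0.041])]
coupon top [(0.88, [0.429, 0.344, 0.002]), (0.82, [0.532, -0.345, 0.001]), (0.63, [0.567, 0.353, 0.004]), (0.62, [0.431, -0.337, 0.008])]
coupon scene [(0.88, [0.566, 0.352, 0.004]), (0.68, [0.663, 0.386, -0.002]), (0.57, [0.528, -0.347, -0.002]), (0.53, [0.434, 0.345, 0.002]), (0.46, [0.432, -0.341, 0.002])]
rack top [(0.77, [0.449, 0.026, -0.0])]
rack scene [(0.65, [0.449, 0.026, 0.0])]
stage top [(0.96, [0.662, 0.01, -0.001])]
stage scene [(0.72, [0.66, 0.009, 0.006]), (0.29, [0.461, 0.143, 0.044])]
dropper top [(0.85, [0.662, 0.387, 0.001])]
slide_box top [(0.67, [0.698, -0.411, 0.003]), (0.48, [0.45, -0.006, 0.122])]
slide_box scene [(0.6, [0.697, -0.411, 0.002]), (0.3, [0.663, 0.384, 0.001])]
dish top [(0.9, [0.284, -0.277, 0.004]), (0.71, [0.448, 0.025, 0.002])]
```

View pics/top0.png

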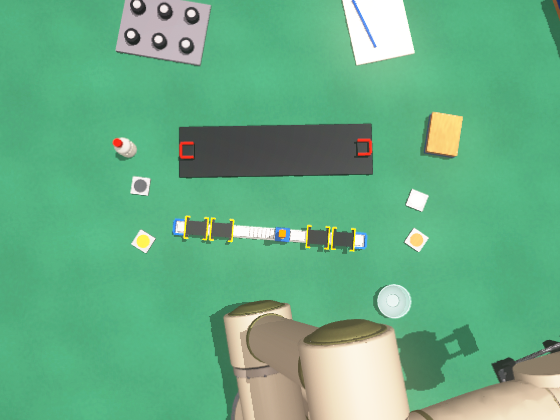

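View pics/scene0.png

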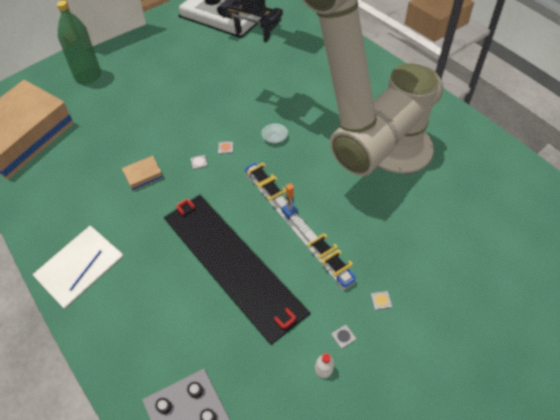

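View pics/wrist0.png

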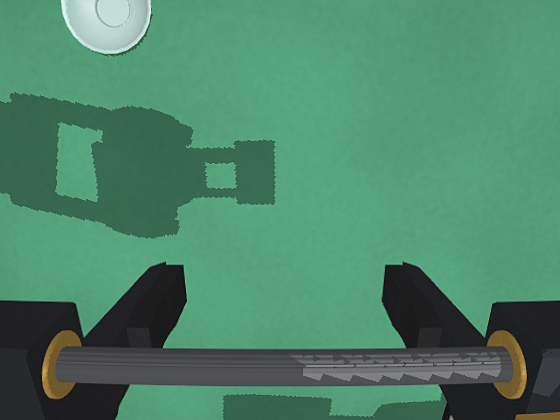

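The top view shows four coupons: grey at (140,186), brass at (143,241), white at (417,200) and copper at (416,240). The beam runs from (175,228) to (362,241), with its handle at (282,234). The stage sits above it and the bystanders are well clear.

```bash
cat >> h.py <<'E'
from scipy.spatial.transform import Rotation as R
def pose():
    s=manip.observe(); q=s['eef_rot']; return s['tool_pos'],R.from_quat([q[1],q[2],q[3],q[0]]),s
def psi_now(Rt):
    y=Rt.as_matrix()[:,1]; return np.arctan2(y[1],y[0])
def goto(x,y,z,psi=None,n=None,step=55.,rstep=0.17):
    """rows (tool frame) from the current pose to target, pointing down"""
    p,Rt,s=pose(); tgt=np.array([x,y,z]); 
    if psi is None: psi=psi_now(Rt)
    ty=np.array([np.cos(psi),np.sin(psi),0]); tz=np.array([0,0,-1.]); tx=np.cross(ty,tz)
    Rg=R.from_matrix(np.c_[tx,ty,tz]); rv=(Rt.inv()*Rg).as_rotvec()
    if n is None: n=int(max(1,np.ceil(np.linalg.norm(tgt-p)*1000/step),np.ceil(np.linalg.norm(rv)/rstep)))
    print('from',np.round(p,4),'psi',round(psi_now(Rt),3),'t',round(s['time'],2),'F',np.round(s['force'],1),'grip',round(s['grip_width'],3))
    for i in range(n):
        Ri=Rt*R.from_rotvec(rv*i/n); d=Ri.inv().apply((tgt-p)/n)*1000
        t=rv/n
        print({'x':round(d[0],1),'y':round(d[1],1),'z':round(d[2],1),'rx':round(t[0],3),'ry':round(t[1],3),'rz':round(t[2],3)})
E
python3 -c "
from h import *
goto(0.46,-0.27,0.25,-0.079)"
```

```text
from [ 0.2005 -0.4852  0.2142] psi -1.179 t 1.25 F [0.4 0.2 0.4] grip 1.002
{'x': np.float64(46.0), 'y': np.float64(-14.3), 'z': np.float64(-5.1), 'rx': np.float64(0.0), 'ry': np.float64(0.0), 'rz': np.float64(-0.157)}
{'x': np.float64(47.7), 'y': np.float64(-6.9), 'z': np.float64(-5.1), 'rx': np.float64(0.0), 'ry': np.float64(0.0), 'rz': np.float64(-0.157)}
{'x': np.float64(48.2), 'y': np.float64(0.7), 'z': np.float64(-5.1), 'rx': np.float64(0.0), 'ry': np.float64(0.0), 'rz': np.float64(-0.157)}
{'x': np.float64(47.5), 'y': np.float64(8.2), 'z': np.float64(-5.1), 'rx': np.float64(0.0), 'ry': np.float64(0.0), 'rz': np.float64(-0.157)}
{'x': np.float64(45.6), 'y': np.float64(15.5), 'z': np.float64(-5.1), 'rx': np.float64(0.0), 'ry': np.float64(0.0), 'rz': np.float64(-0.157)}
{'x': np.float64(42.6), 'y': np.float64(22.5), 'z': np.float64(-5.1), 'rx': np.float64(0.0), 'ry': np.float64(0.0), 'rz': np.float64(-0.157)}
{'x': np.float64(38.6), 'y': np.float64(28.9), 'z': np.float64(-5.1), 'rx': np.float64(0.0), 'ry': np.float64(0.0), 'rz': np.float64(-0.157)}
```

Call:
{"fn": "arm_command", "kwargs": {
  "plan": [
    {"x": 46, "y": -14, "z": -5, "rz": -0.157},
    {"x": 48, "y": -7, "z": -5, "rz": -0.157},
    {"x": 48, "y": 1, "z": -5, "rz": -0.157},
    {"x": 47, "y": 8, "z": -5, "rz": -0.157},
    {"x": 46, "y": 15, "z": -5, "rz": -0.157}
  ]
}}

```text
$.plan[0]: bad value
```

```bash
sed -i "s/print({'x'.*/print(','.join('\"%s\":%g'%(k,v) for k,v in zip(('x','y','z','rx','ry','rz'),[round(float(a),1) for a in d]+[round(float(a),3) for a in t])))/" h.py
python3 -c "
from h import *
goto(0.46,-0.27,0.25,-0.079)"
```

```text
from [ 0.2005 -0.4852  0.2142] psi -1.179 t 1.25 F [0.4 0.2 0.4] grip 1.002
"x":46,"y":-14.3,"z":-5.1,"rx":0,"ry":0,"rz":-0.157
"x":47.7,"y":-6.9,"z":-5.1,"rx":0,"ry":0,"rz":-0.157
"x":48.2,"y":0.7,"z":-5.1,"rx":0,"ry":0,"rz":-0.157
"x":47.5,"y":8.2,"z":-5.1,"rx":0,"ry":0,"rz":-0.157
"x":45.6,"y":15.5,"z":-5.1,"rx":0,"ry":0,"rz":-0.157
"x":42.6,"y":22.5,"z":-5.1,"rx":0,"ry":0,"rz":-0.157
"x":38.6,"y":28.9,"z":-5.1,"rx":0,"ry":0,"rz":-0.157
```

Every key is needed in each row, so I'll fill them all in.

Call:
{"fn": "arm_command", "kwargs": {
  "plan": [
    {"claw": 100, "x": 46, "y": -14, "z": -5, "rx": 0, "ry": 0, "rz": -0.157},
    {"claw": 100, "x": 48, "y": -7, "z": -5, "rx": 0, "ry": 0, "rz": -0.157},
    {"claw": 100, "x": 48, "y": 1, "z": -5, "rx": 0, "ry": 0, "rz": -0.157},
    {"claw": 100, "x": 47, "y": 8, "z": -5, "rx": 0, "ry": 0, "rz": -0.157},
    {"claw": 100, "x": 46, "y": 15, "z": -5, "rx": 0, "ry": 0, "rz": -0.157}
  ]
}}

```text
time: 1.88
tool_pos: [0.3877, -0.3273, 0.2395]
eef_rot: [-0.0, 0.827, 0.563, 0.0]
force: [0.3, -0.1, -0.8]
grip_width: 1.001
```

```bash
python3 -c "
from h import *
goto(0.46,-0.27,0.25,-0.079)"
```

```text
from [ 0.3877 -0.3273  0.2395] psi -0.375 t 1.88 F [ 0.3 -0.1 -0.8] grip 1.001
"x":39.9,"y":23.2,"z":-5.2,"rx":0,"ry":-0,"rz":-0.148
"x":36.1,"y":28.8,"z":-5.2,"rx":0,"ry":-0,"rz":-0.148
```

Call:
{"fn": "arm_command", "kwargs": {
  "plan": [
    {"claw": 100, "x": 40, "y": 23, "z": -5, "rx": 0, "ry": 0, "rz": -0.148},
    {"claw": 100, "x": 36, "y": 29, "z": -5, "rx": 0, "ry": 0, "rz": -0.148},
    {"claw": 100, "x": 0, "y": 0, "z": 0, "rx": 0, "ry": 0, "rz": 0}
  ]
}}

```text
time: 2.25
tool_pos: [0.4638, -0.2656, 0.2504]
eef_rot: [0.001, 0.729, 0.684, 0.0]
force: [0.1, -0.3, -0.0]
grip_width: 1.002
```

```bash
cat >> h.py <<'E'
def squares(c,im,d,zt=0.008,show=None):
    """coupons by low-saturation bright blobs: world centre/yaw using plane z=zt"""
    hsv=cv2.cvtColor(im,cv2.COLOR_RGB2HSV)
    notgreen=~((hsv[...,0]>60)&(hsv[...,0]<95)&(hsv[...,1]>70))
    m=(notgreen*255).astype(np.uint8); m=cv2.morphologyEx(m,cv2.MORPH_OPEN,np.ones((3,3)))
    out=[]
    for cn in cv2.findContours(m,cv2.RETR_EXTERNAL,cv2.CHAIN_APPROX_NONE)[0]:
        if cv2.contourArea(cn)<100: continue
        w=np.array([ray_z(c,float(u),float(v),zt)[:2] for u,v in cn[:,0]],np.float32)
        (cx,cy),(a,b),ang=cv2.minAreaRect(w*1000)
        if 36<a<60 and 36<b<60:
            M=cv2.moments(cn); u,v=M['m10']/M['m00'],M['m01']/M['m00']
            w0=ray_z(c,u,v,zt)
            out.append((u,v,cx/1000,cy/1000,a,b,np.deg2rad(ang),im[int(v),int(u)].tolist()))
    return out
E
python3 - <<'E'
from h import *
c,im,d=snap('wrist','w1')
for s in squares(c,im,d): print([round(float(x),3) for x in s[:7]],s[7], 'depthz',np.round(pix2w(c,s[0],s[1],d[int(s[1]),int(s[0])]),4))
for t in ('seat3_top','seat4_top','coupon','handle_grip'):
    print(t,[(round(r['score'],2),np.round(c2w(c,r['point']),3).tolist()) for r in manip.tip_of(t,'wrist')[:3]])
E
```

```text
[344.834, 223.753, 0.531, -0.342, 45.955, 45.627, 1.185] [254, 253, 252] depthz [ 0.5309 -0.3402  0.0108]
[261.552, 225.765, 0.432, -0.338, 46.197, 45.209, 0.961] [253, 177, 114] depthz [ 0.4327 -0.3364  0.0105]
seat3_top []
seat4_top [(0.54, [0.283, -0.277, 0.004])]
coupon [(0.86, [0.434, -0.337, 0.001]), (0.65, [0.535, -0.341, -0.001])]
handle_grip []
```

View pics/w1.png

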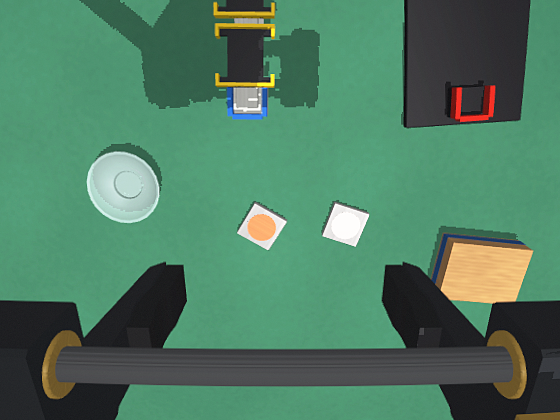

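The wrist view shows copper at (262,226) and white at (345,224), both clear of the dish at (123,186). Next I go above the copper one and look again from lower.

```bash
python3 -c "
from h import *
goto(0.432,-0.338,0.10,-0.61)"
```

```text
from [ 0.4614 -0.2681  0.25  ] psi -0.071 t 2.5 F [0.3 0.1 0.2] grip 0.999
"x":-17.9,"y":-6.1,"z":37.5,"rx":0,"ry":0,"rz":0.135
"x":-18.6,"y":-3.6,"z":37.5,"rx":0,"ry":0,"rz":0.135
"x":-18.9,"y":-1.1,"z":37.5,"rx":0,"ry":0,"rz":0.135
"x":-18.9,"y":1.5,"z":37.5,"rx":0,"ry":0,"rz":0.135
```

Call:
{"fn": "arm_command", "kwargs": {
  "plan": [
    {"claw": 72, "x": -18, "y": -6, "z": 37.5, "rx": 0, "ry": 0, "rz": 0.135},
    {"claw": 72, "x": -18.5, "y": -3.5, "z": 37.5, "rx": 0, "ry": 0, "rz": 0.135},
    {"claw": 72, "x": -19, "y": -1, "z": 37.5, "rx": 0, "ry": 0, "rz": 0.135},
    {"claw": 72, "x": -19, "y": 1.5, "z": 37.5, "rx": 0, "ry": 0, "rz": 0.135},
    {"claw": 72, "x": 0, "y": 0, "z": 0, "rx": 0, "ry": 0, "rz": 0}
  ]
}}

```text
time: 3.12
tool_pos: [0.4276, -0.3438, 0.0971]
eef_rot: [0.001, 0.893, 0.45, 0.0]
force: [-0.2, -0.4, -0.0]
grip_width: 0.719
```

```bash
python3 - <<'E'
from h import *
c,im,d=snap('wrist','w2')
for s in squares(c,im,d): print([round(float(x),3) for x in s[:7]],s[7], 'depthz',np.round(pix2w(c,s[0],s[1],d[int(s[1]),int(s[0])]),4))
p,Rt,s=pose(); print(p,psi_now(Rt),s['grip_width'],'tcp pix',w2pix(c,p))
E
```

```text
[286.1, 195.358, 0.432, -0.338, 45.576, 43.996, 0.961] [193, 112, 75] depthz [ 0.4331 -0.3374  0.0095]
[405.083, 117.79, 0.531, -0.342, 44.824, 45.6, 1.183] [255, 254, 253] depthz [ 0.5313 -0.3412  0.01  ]
[ 0.42862369 -0.34401848  0.09895306] -0.6351352140621508 0.7204992125773481 tcp pix (np.float64(288.12001950450605), np.float64(260.2693007010182))
```

View pics/w2.png

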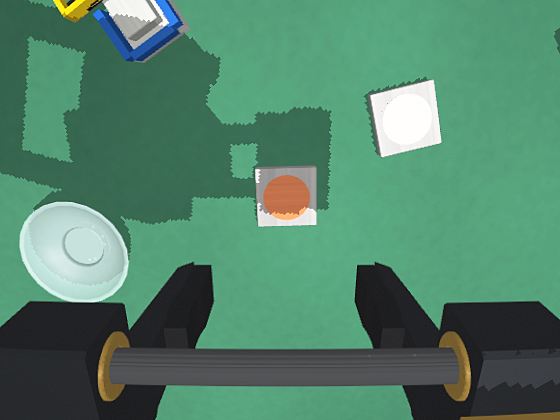

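Copper is at (286,195), lined up with the jaws. Both views agree on (0.432, -0.338) and the top at 8–10 mm. Descending.

```bash
python3 -c "
from h import *
goto(0.432,-0.338,0.05,-0.61,n=1)"
```

```text
from [ 0.4286 -0.344   0.099 ] psi -0.635 t 3.17 F [ 0.6 -0.3  0.6] grip 0.72
"x":6.9,"y":-1.1,"z":48.9,"rx":0.006,"ry":0.001,"rz":-0.025
```

Call:
{"fn": "arm_command", "kwargs": {
  "plan": [
    {"claw": 72, "x": 7, "y": -1, "z": 49, "rx": 0.006, "ry": 0.001, "rz": -0.025},
    {"claw": 72, "x": 0, "y": 0, "z": 0, "rx": 0, "ry": 0, "rz": 0}
  ]
}}

```text
time: 3.42
tool_pos: [0.4338, -0.3391, 0.0534]
eef_rot: [0.003, 0.886, 0.464, 0.001]
force: [-0.4, -0.8, 0.9]
grip_width: 0.719
```

```bash
python3 -c "
from h import *
goto(0.432,-0.338,0.003,-0.61,n=2)"
```

```text
from [ 0.4338 -0.3391  0.0534] psi -0.605 t 3.42 F [-0.4 -0.8  0.9] grip 0.719
"x":-0,"y":-1.2,"z":25.2,"rx":0.003,"ry":0.001,"rz":0.002
"x":-0.1,"y":-1.1,"z":25.2,"rx":0.003,"ry":0.001,"rz":0.002
```

Call:
{"fn": "arm_command", "kwargs": {
  "plan": [
    {"claw": 72, "x": 0, "y": -1, "z": 25, "rx": 0.003, "ry": 0.001, "rz": 0.002},
    {"claw": 72, "x": 0, "y": -1, "z": 23, "rx": 0.003, "ry": 0.001, "rz": 0.002},
    {"claw": 72, "x": 0, "y": 0, "z": 1.5, "rx": 0, "ry": 0, "rz": 0},
    {"claw": 40, "x": 0, "y": 0, "z": 0, "rx": 0, "ry": 0, "rz": 0},
    {"claw": 40, "x": 0, "y": 0, "z": 0, "rx": 0, "ry": 0, "rz": 0}
  ]
}}

```text
time: 4.05
tool_pos: [0.438, -0.3434, 0.0169]
eef_rot: [0.01, 0.885, 0.465, 0.002]
force: [-0.7, 0.2, -0.8]
grip_width: 0.518
```

```bash
python3 -c "
from h import *
goto(0.432,-0.338,0.003,-0.61,n=1)"
```

```text
from [ 0.438  -0.3434  0.0169] psi -0.604 t 4.05 F [-0.7  0.2 -0.8] grip 0.518
"x":1,"y":-8.3,"z":13.7,"rx":0.02,"ry":0.005,"rz":0.006
```

```bash
python3 - <<'E'
from h import *
c,im,d=snap('wrist','w3')
p,Rt,s=pose(); print(p,psi_now(Rt),s['grip_width'],s['force'],s['joint_positions'],s['dq'])
E
```

```text
[ 0.43810181 -0.34340921  0.01682812] -0.6042407709476068 0.46995934987094173 [ 1.49153434 -1.01566258 -0.14006969] [-8.75559272e-01  6.01245639e-01  1.62804014e+00  6.71847094e-04
  8.91962052e-01 -2.71686181e-01] [-0.00237835  0.01066992  0.00915964  0.00014031 -0.00778084  0.00164169]
```

View pics/w3.png

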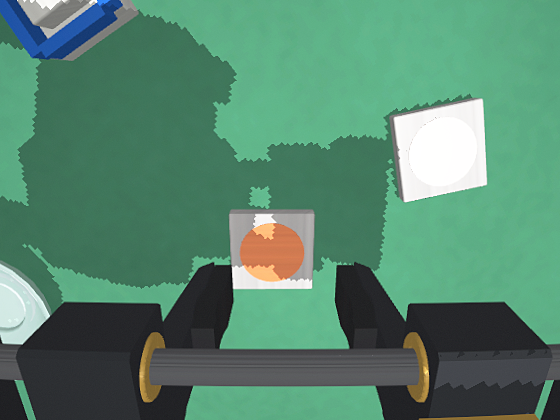

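The jaws closed before reaching full depth, at z = 17 mm, and nothing was touched. I'll reopen and correct.

Call:
{"fn": "arm_command", "kwargs": {
  "plan": [
    {"claw": 72, "x": 1, "y": -8, "z": 0, "rx": 0.02, "ry": 0.005, "rz": -0.006},
    {"claw": 72, "x": 0, "y": 0, "z": 0, "rx": 0, "ry": 0, "rz": 0}
  ]
}}

```text
time: 4.35
tool_pos: [0.4318, -0.3378, 0.0175]
eef_rot: [-0.0, 0.884, 0.468, -0.0]
force: [0.1, 0.3, 1.2]
grip_width: 0.673
```

```bash
python3 -c "
from h import *
goto(0.432,-0.338,0.003,-0.61,n=1)"
```

```text
from [ 0.4318 -0.3378  0.0175] psi -0.598 t 4.35 F [0.1 0.3 1.2] grip 0.673
"x":-0,"y":0.3,"z":14.5,"rx":-0.001,"ry":-0,"rz":0.012
```

Call:
{"fn": "arm_command", "kwargs": {
  "plan": [
    {"claw": 72, "x": 0, "y": 0, "z": 14, "rx": 0, "ry": 0, "rz": 0.012}
  ]
}}

```text
time: 4.47
tool_pos: [0.4322, -0.3383, 0.0037]
eef_rot: [0.001, 0.887, 0.462, 0.0]
force: [0.1, 0.1, -0.4]
grip_width: 0.719
```

```bash
python3 -c "
from h import *
goto(0.432,-0.338,0.003,-0.61,n=1)"
```

```text
from [ 0.4322 -0.3383  0.0037] psi -0.61 t 4.47 F [ 0.1  0.1 -0.4] grip 0.719
"x":0.2,"y":-0.3,"z":0.7,"rx":0.001,"ry":0,"rz":-0
```

Call:
{"fn": "arm_command", "kwargs": {
  "plan": [
    {"claw": 40, "x": 0, "y": 0, "z": 0, "rx": 0, "ry": 0, "rz": 0},
    {"claw": 40, "x": 0, "y": 0, "z": 0, "rx": 0, "ry": 0, "rz": 0},
    {"claw": 40, "x": 0, "y": 0, "z": 0, "rx": 0, "ry": 0, "rz": 0}
  ]
}}

```text
time: 4.85
tool_pos: [0.4316, -0.3376, 0.002]
eef_rot: [-0.001, 0.887, 0.462, -0.0]
force: [-0.4, 0.3, 0.7]
grip_width: 0.409
```

```bash
python3 -c "
from h import *
goto(0.432,-0.338,0.003,-0.61,n=1)"
```

```text
from [ 0.4316 -0.3376  0.002 ] psi -0.611 t 4.85 F [-0.4  0.3  0.7] grip 0.409
"x":-0.1,"y":0.5,"z":-1,"rx":-0.002,"ry":-0,"rz":-0.001
```

```bash
python3 - <<'E'
from h import *
c,im,d=snap('wrist','w4')
for s in squares(c,im,d): print([round(float(x),3) for x in s[:7]],s[7], 'depthz',np.round(pix2w(c,s[0],s[1],d[int(s[1]),int(s[0])]),4))
p,Rt,s=pose(); print(p,psi_now(Rt),s['grip_width'],s['force'])
E
```

```text
[471.218, 156.061, 0.531, -0.342, 45.436, 46.409, 1.18] [255, 255, 254] depthz [ 0.5307 -0.3397  0.0113]
[ 0.43161616 -0.33766084  0.00201054] -0.6107080615576652 0.40450350365770277 [ 0.60775864 -0.99569837  0.21524456]
```

View pics/w4.png

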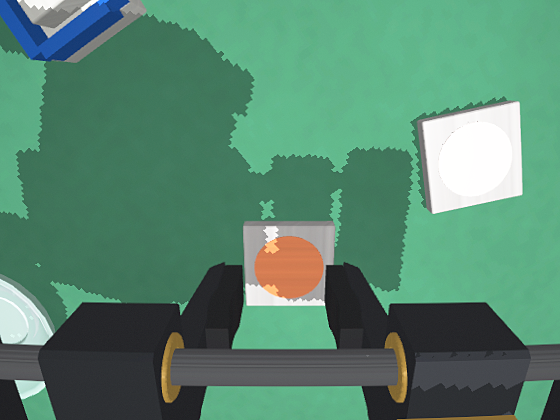

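Call:
{"fn": "arm_command", "kwargs": {
  "plan": [
    {"claw": 20, "x": 0, "y": 0, "z": 0, "rx": 0, "ry": 0, "rz": 0},
    {"claw": 20, "x": 0, "y": 0, "z": 0, "rx": 0, "ry": 0, "rz": 0}
  ]
}}

```text
time: 5.15
tool_pos: [0.4317, -0.3378, 0.0022]
eef_rot: [-0.001, 0.887, 0.462, -0.0]
force: [0.1, 0.3, -0.0]
grip_width: 0.211
```

```bash
python3 - <<'E'
from h import *
c,im,d=snap('wrist','w5')
for s in squares(c,im,d): print([round(float(x),3) for x in s[:7]],s[7], 'depthz',np.round(pix2w(c,s[0],s[1],d[int(s[1]),int(s[0])]),4))
p,Rt,s=pose(); print(p,psi_now(Rt),s['grip_width'],s['force'])
E
```

```text
[470.454, 155.829, 0.531, -0.342, 45.434, 46.417, 1.18] [255, 254, 254] depthz [ 0.5311 -0.3403  0.0098]
[ 0.4317246  -0.33776954  0.00223869] -0.6105905457160864 0.19886703528803784 [ 0.32112183 -0.05891396 -1.2223694 ]
```

View pics/w5.png

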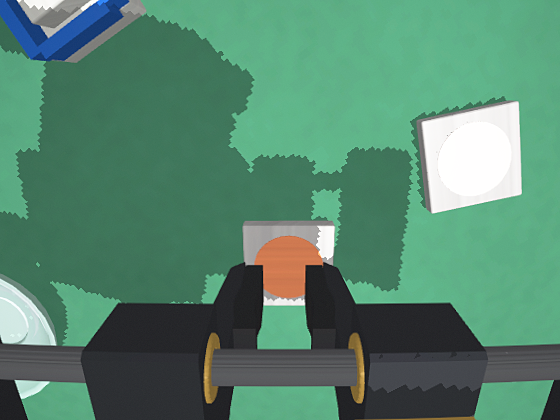

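```bash
python3 - <<'E'
from h import *
c,im,d=snap('wrist')
for u,v in [(250,270),(250,285),(255,300),(320,270),(320,285),(285,260),(285,297),(255,240),(230,330),(285,285),(200,330),(285,370),(470,156),(250,266),(260,320)]: print(u,v,im[v,u],round(float(d[v,u]),4),np.round(pix2w(c,u,v,d[v,u]),4))
E
```

```text
250 270 [34 35 36] 0.157 [ 0.4251 -0.3204  0.0336]
250 285 [33 34 35] 0.1454 [ 0.4259 -0.3212  0.0459]
255 300 [32 30 32] 0.1355 [ 0.428  -0.3229  0.0564]
320 270 [32 32 35] 0.1578 [ 0.4491 -0.3377  0.0328]
320 285 [35 36 37] 0.1454 [ 0.4483 -0.3369  0.0458]
285 260 [211 122  82] 0.1817 [ 0.4332 -0.3346  0.0099]
285 297 [192 130 106] 0.1873 [ 0.4216 -0.3512  0.0107]
255 240 [164 161 162] 0.1782 [ 0.4276 -0.3177  0.01  ]
230 330 [38 38 42] 0.116 [ 0.4238 -0.3179  0.0764]
285 285 [205 120  78] 0.1863 [ 0.4252 -0.346   0.0097]
200 330 [37 38 42] 0.0787 [ 0.4364 -0.2984  0.1079]
285 370 [89 91 92] 0.0801 [ 0.446  -0.3162  0.1096]
470 156 [255 254 254] 0.1653 [ 0.5309 -0.3403  0.0098]
250 266 [25 25 26] 0.1613 [ 0.4246 -0.3205  0.0292]
260 320 [31 30 32] 0.1465 [ 0.4212 -0.3346  0.0493]
```

The fingers closed to 20% above the plate. By depth the tips are at z≈0.029, though the tool reading says 0.002. I'll check from the scene camera.

```bash
python3 - <<'E'
from h import *
c,im,d=snap('scene')
p,Rt,s=pose(); u,v=w2pix(c,p); print(u,v,p)
x0,y0=int(u)-50,int(v)-60
cv2.imwrite('pics/s5.png',cv2.resize(cv2.cvtColor(im[y0:y0+100,x0:x0+110],cv2.COLOR_RGB2BGR),None,fx=6,fy=6,interpolation=cv2.INTER_CUBIC)); print(x0,y0)
E
```

```text
225.91111960388648 148.38168278397364 [ 0.43171966 -0.3377701   0.00221767]
175 88
```

View pics/s5.png

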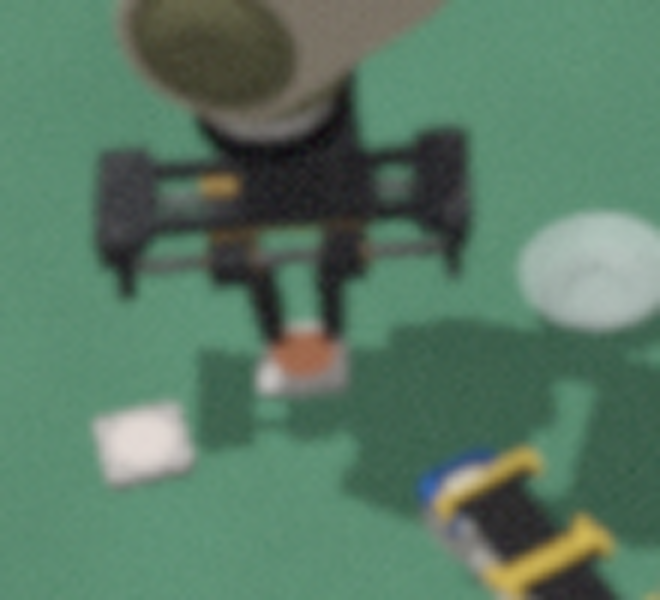

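```bash
python3 - <<'E'
from h import *
c=manip.calibration('scene'); p,Rt,s=pose(); yv=Rt.as_matrix()[:,1]
for z in (0.002,0.01,0.02,0.03,0.04):
    for sg in (-1,1):
        u,v=w2pix(c,np.array([p[0],p[1],z])+sg*0.012*yv); print(z,sg,round((u-175)*6),round((v-88)*6))
E
```

```text
0.002 -1 328 361
0.002 1 283 364
0.01 -1 327 351
0.01 1 281 354
0.02 -1 325 338
0.02 1 279 341
0.03 -1 323 325
0.03 1 277 328
0.04 -1 321 311
0.04 1 275 314
```

Both cameras put the visible tips about 20–27 mm above the reported TCP. I'll reopen and probe downwards carefully, watching the force.

Call:
{"fn": "arm_command", "kwargs": {
  "plan": [
    {"claw": 72, "x": 0, "y": 0, "z": 0, "rx": 0, "ry": 0, "rz": 0},
    {"claw": 72, "x": 0, "y": 0, "z": 0, "rx": 0, "ry": 0, "rz": 0},
    {"claw": 72, "x": 0, "y": 0, "z": 0, "rx": 0, "ry": 0, "rz": 0},
    {"claw": 72, "x": 0, "y": 0, "z": 0, "rx": 0, "ry": 0, "rz": 0}
  ]
}}

```text
time: 5.8
tool_pos: [0.4317, -0.3378, 0.0022]
eef_rot: [-0.001, 0.887, 0.462, -0.0]
force: [0.7, -0.1, -0.3]
grip_width: 0.633
```

Call:
{"fn": "arm_command", "kwargs": {
  "plan": [
    {"claw": 72, "x": 0, "y": 0, "z": 4, "rx": 0, "ry": 0, "rz": 0}
  ]
}}

```text
time: 5.92
tool_pos: [0.4318, -0.3379, -0.0018]
eef_rot: [-0.0, 0.887, 0.462, -0.0]
force: [-0.2, -0.2, 0.2]
grip_width: 0.716
```

Call:
{"fn": "arm_command", "kwargs": {
  "plan": [
    {"claw": 72, "x": 0, "y": 0, "z": 3, "rx": 0, "ry": 0, "rz": 0}
  ]
}}

```text
time: 6.05
tool_pos: [0.4317, -0.3378, -0.0051]
eef_rot: [-0.001, 0.887, 0.462, -0.0]
force: [0.4, -1.1, -0.2]
grip_width: 0.72
```

Call:
{"fn": "arm_command", "kwargs": {
  "plan": [
    {"claw": 72, "x": 0, "y": 0, "z": 8, "rx": 0, "ry": 0, "rz": 0}
  ]
}}

```text
time: 6.18
tool_pos: [0.4318, -0.3379, -0.0134]
eef_rot: [-0.0, 0.887, 0.462, -0.0]
force: [-0.0, 0.3, 0.4]
grip_width: 0.721
```

Call:
{"fn": "arm_command", "kwargs": {
  "plan": [
    {"claw": 72, "x": 0, "y": 0, "z": 4, "rx": 0, "ry": 0, "rz": 0}
  ]
}}

```text
time: 6.3
tool_pos: [0.4316, -0.3377, -0.0182]
eef_rot: [-0.001, 0.887, 0.462, -0.0]
force: [-0.2, 0.5, -0.8]
grip_width: 0.722
```

Call:
{"fn": "arm_command", "kwargs": {
  "plan": [
    {"claw": 72, "x": 0, "y": 0, "z": 3, "rx": 0, "ry": 0, "rz": 0}
  ]
}}

```text
time: 6.42
tool_pos: [0.4315, -0.3376, -0.0216]
eef_rot: [-0.001, 0.887, 0.462, -0.0]
force: [0.2, 0.3, 0.0]
grip_width: 0.721
```

```bash
python3 - <<'E'
from h import *
c,im,d=snap('wrist','w6')
p,Rt,s=pose(); print(p,s['force'])
for u,v in [(205,268),(215,270),(370,270),(360,268)]: print(u,v,im[v,u],round(float(d[v,u]),4),np.round(pix2w(c,u,v,d[v,u]),4))
E
```

```text
[ 0.43136991 -0.33742169 -0.02192572] [-0.31329342  1.19038031 -1.23254914]
205 268 [32 33 34] 0.1594 [ 0.4087 -0.3093  0.0075]
215 270 [ 63 116  90] 0.1651 [ 0.4094 -0.3141  0.0026]
370 270 [32 32 33] 0.1573 [ 0.4664 -0.3496  0.0094]
360 268 [32 33 34] 0.1591 [ 0.4632 -0.3473  0.0075]
```

View pics/w6.png

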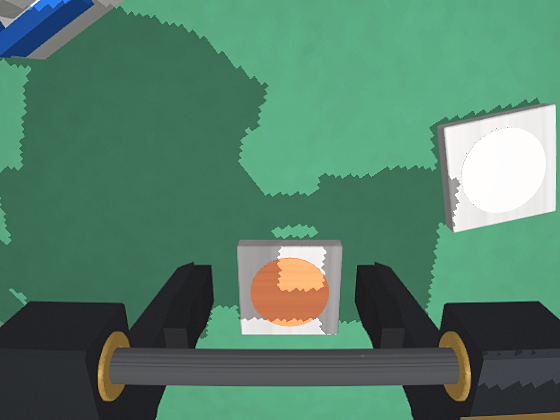

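Still no contact, and the tips are now about 4 mm above the table, either side of the plate. One more millimetre or so, then close.

Call:
{"fn": "arm_command", "kwargs": {
  "plan": [
    {"claw": 72, "x": 0, "y": 0, "z": 1.5, "rx": 0, "ry": 0, "rz": 0},
    {"claw": 40, "x": 0, "y": 0, "z": 0, "rx": 0, "ry": 0, "rz": 0},
    {"claw": 40, "x": 0, "y": 0, "z": 0, "rx": 0, "ry": 0, "rz": 0},
    {"claw": 40, "x": 0, "y": 0, "z": 0, "rx": 0, "ry": 0, "rz": 0},
    {"claw": 40, "x": 0, "y": 0, "z": 0, "rx": 0, "ry": 0, "rz": 0}
  ]
}}

```text
time: 7.1
tool_pos: [0.4315, -0.3375, -0.0233]
eef_rot: [-0.001, 0.887, 0.462, -0.0]
force: [0.9, -0.4, -1.3]
grip_width: 0.497
```

The coupon is gripped: the opening reads 0.497, i.e. 44 mm. So the real finger tips sit about 26 mm behind the reported TCP, and I'll carry that offset from here on. Lifting, then measuring the coupon in hand and the seats.

```bash
python3 -c "
from h import *
goto(0.42,-0.27,0.12,-0.079)"
```

```text
from [ 0.4315 -0.3375 -0.0233] psi -0.611 t 7.1 F [ 0.9 -0.4 -1.3] grip 0.497
"x":12.2,"y":-12.1,"z":-35.8,"rx":-0,"ry":-0,"rz":-0.133
"x":13.7,"y":-10.4,"z":-35.8,"rx":-0,"ry":-0,"rz":-0.133
"x":14.9,"y":-8.4,"z":-35.8,"rx":-0,"ry":-0,"rz":-0.133
"x":15.9,"y":-6.4,"z":-35.8,"rx":-0,"ry":-0,"rz":-0.133
```

Call:
{"fn": "arm_command", "kwargs": {
  "plan": [
    {"claw": 40, "x": 0, "y": 0, "z": -36, "rx": 0, "ry": 0, "rz": 0},
    {"claw": 40, "x": 13, "y": -11, "z": -36, "rx": 0, "ry": 0, "rz": -0.133},
    {"claw": 40, "x": 14, "y": -10, "z": -36, "rx": 0, "ry": 0, "rz": -0.133},
    {"claw": 40, "x": 15, "y": -8, "z": -36, "rx": 0, "ry": 0, "rz": -0.133},
    {"claw": 40, "x": 15, "y": -7, "z": 0, "rx": 0, "ry": 0, "rz": -0.133}
  ]
}}

```text
time: 7.72
tool_pos: [0.4206, -0.2694, 0.125]
eef_rot: [-0.002, 0.729, 0.684, 0.0]
force: [0.3, -0.2, -1.6]
grip_width: 0.495
```

```bash
python3 - <<'E'
from h import *
c,im,d=snap('wrist','w7')
p,Rt,s=pose(); print(p,psi_now(Rt),s['force'],s['grip_width'])
for t in ('seat3_top','seat4_top','coupon','handle_grip'):
    print(t,[(round(r['score'],2),np.round(c2w(c,r['point']),3).tolist()) for r in manip.tip_of(t,'wrist')[:3]])
E
```

```text
[ 0.41968465 -0.26723856  0.12366636] -0.05747341153123895 [ 2.17932696  0.333198   -0.75886797] 0.4948686448115211
seat3_top []
seat4_top [(0.71, [0.433, -0.153, 0.05]), (0.71, [0.42, -0.267, 0.148])]
coupon [(0.66, [0.418, -0.265, 0.151]), (0.6, [0.532, -0.341, 0.003]), (0.52, [0.284, -0.279, 0.001])]
handle_grip []
```

View pics/w7.png

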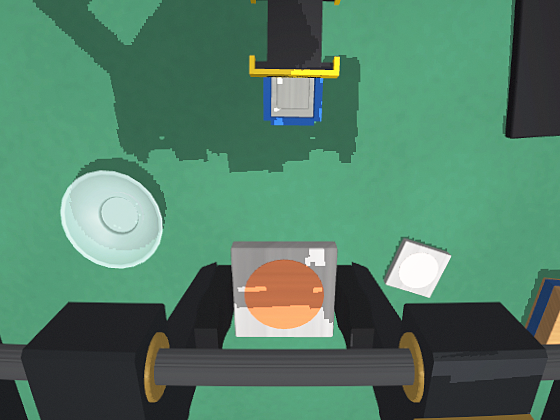

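The coupon is held level in the jaws at (285,290), with seat 4's outer lip at (295,70). I move closer to see the seats whole.

```bash
python3 -c "
from h import *
goto(0.433,-0.20,0.15,-0.079)"
```

```text
from [ 0.4198 -0.2696  0.122 ] psi -0.071 t 7.97 F [ 0.4 -0.1 -1.3] grip 0.492
"x":35.2,"y":4,"z":-13.8,"rx":-0.003,"ry":-0.003,"rz":0.004
"x":35.2,"y":3.9,"z":-13.9,"rx":-0.003,"ry":-0.003,"rz":0.004
```

Call:
{"fn": "arm_command", "kwargs": {
  "plan": [
    {"claw": 40, "x": 35, "y": 4, "z": -14, "rx": -0.003, "ry": -0.003, "rz": 0.004},
    {"claw": 40, "x": 35, "y": 4, "z": -14, "rx": -0.003, "ry": -0.003, "rz": 0.004},
    {"claw": 40, "x": 0, "y": 0, "z": 0, "rx": 0, "ry": 0, "rz": 0}
  ]
}}

```text
time: 8.35
tool_pos: [0.4334, -0.2007, 0.1494]
eef_rot: [-0.001, 0.738, 0.675, -0.0]
force: [-0.3, -0.2, -0.8]
grip_width: 0.493
```

```bash
python3 - <<'E'
from h import *
c,im,d=snap('wrist','w8')
p,Rt,s=pose(); print(p,psi_now(Rt),s['force'],s['grip_width'])
for t in ('seat3_top','seat4_top','coupon','handle_grip'):
    print(t,[(round(r['score'],2),np.round(c2w(c,r['point']),3).tolist()) for r in manip.tip_of(t,'wrist')[:3]])
E
```

```text
[ 0.43310872 -0.20156877  0.14882644] -0.08909743551018609 [-0.17342683  0.07781253 -2.16644968] 0.49479632049590455
seat3_top [(0.69, [0.439, -0.091, 0.039])]
seat4_top [(0.55, [0.433, -0.151, 0.052])]
coupon [(0.9, [0.534, -0.342, 0.002]), (0.85, [0.433, -0.2, 0.176])]
handle_grip [(0.56, [0.435, -0.092, 0.042])]
```

View pics/w8.png

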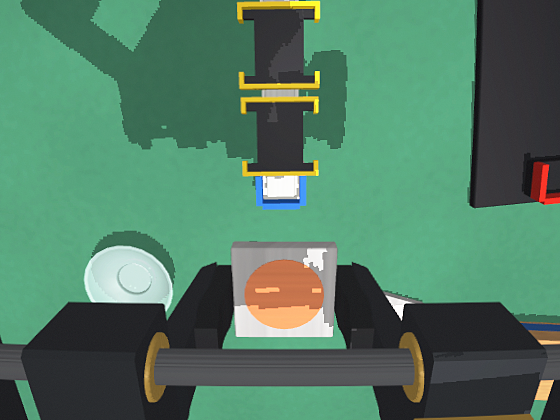

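```bash
cat >> h.py <<'E'
def cloud(c,im,d,mask):
    v,u=np.nonzero(mask&(d>0)); return np.array([pix2w(c,a,b,d[b,a]) for a,b in zip(u,v)]),u,v
def lips(c,im,d,roi=None):
    hsv=cv2.cvtColor(im,cv2.COLOR_RGB2HSV)
    m=(hsv[...,0]>20)&(hsv[...,0]<34)&(hsv[...,1]>150)&(hsv[...,2]>90)
    if roi: 
        mm=np.zeros_like(m); mm[roi[0]:roi[1],roi[2]:roi[3]]=1; m&=mm
    n,lab,st,ce=cv2.connectedComponentsWithStats(m.astype(np.uint8))
    o=[]
    for i in range(1,n):
        if st[i,4]<60: continue
        P,u,v=cloud(c,im,d,lab==i); o.append((st[i].tolist(),P))
    return o
E
python3 - <<'E'
from h import *
c,im,d=snap('wrist')
for st,P in lips(c,im,d):
    print(st,'mean',np.round(P.mean(0),4),'min',np.round(np.percentile(P,2,axis=0),4),'max',np.round(np.percentile(P,98,axis=0),4))
for v in (20,50,75,110,130,160): print(v,np.round(pix2w(c,281,v,d[v,281]),4))
# coupon in hand
p,Rt,s=pose()
Ti=lambda q:Rt.inv().apply(q-p)
for u,v in [(240,262),(328,262),(285,262),(260,330),(285,300),(285,252)]: print(u,v,np.round(Ti(pix2w(c,u,v,d[v,u]))*1000,1))
print('fingers',np.round(Ti(pix2w(c,205,270,d[270,205]))*1000,1),np.round(Ti(pix2w(c,362,270,d[270,362]))*1000,1))
E
python3 - <<'E'
import cv2
im=cv2.imread('pics/w8.png'); cv2.imwrite('pics/w8c.png',cv2.resize(im[225:355,190:380],None,fx=4,fy=4,interpolation=cv2.INTER_CUBIC))
E
```

```text
[238, 0, 83, 21, 686] mean [ 0.4399 -0.0652  0.0463] min [ 0.4137 -0.0745  0.041 ] max [ 0.4676 -0.0607  0.0492]
[240, 68, 81, 20, 620] mean [ 0.437  -0.1145  0.0522] min [ 0.4103 -0.1191  0.0464] max [ 0.4643 -0.1053  0.0546]
[242, 94, 78, 18, 539] mean [ 0.436  -0.1262  0.0445] min [ 0.4085 -0.1352  0.0017] max [ 0.4633 -0.1217  0.049 ]
[243, 158, 76, 17, 432] mean [ 0.432  -0.1752  0.0546] min [ 0.4054 -0.1794  0.049 ] max [ 0.459  -0.1664  0.0565]
20 [ 0.4414 -0.0741  0.0423]
50 [ 0.4396 -0.0937  0.0453]
75 [ 0.4381 -0.1101  0.0454]
110 [ 0.4358 -0.1341  0.0423]
130 [ 0.4346 -0.1479  0.046 ]
160 [ 0.4326 -0.1696  0.0475]
240 262 [ 15.5 -18.5 -33.4]
328 262 [ 15.5  17.8 -33.4]
285 262 [ 16.    0.1 -34.2]
260 330 [-18.5 -11.  -32.5]
285 300 [ -2.3   0.1 -33.7]
285 252 [ 19.7   0.1 -32.6]
fingers [ 12.  -33.1 -33.7] [ 12.   32.  -33.7]
```

View pics/w8c.png

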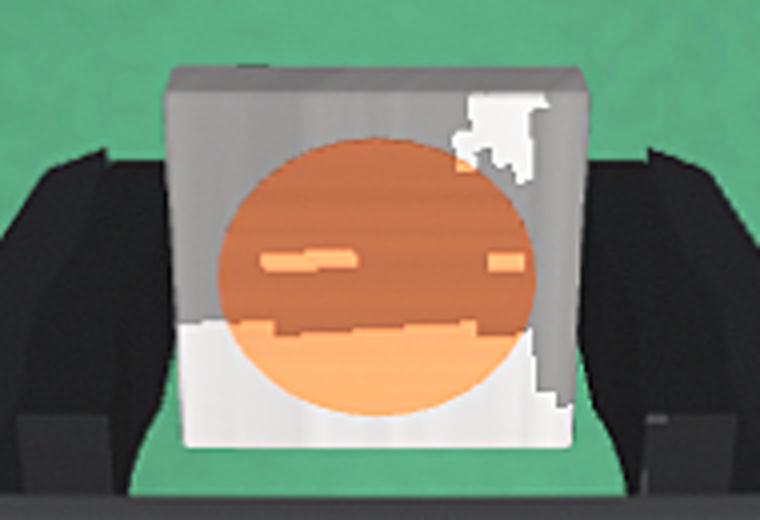

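Measured in the hand frame, the plate is centred. Seat 4's centre comes out near (0.4335, -0.1517) with a tilt of about 0.15, and both the lip heights and the spacing agree with the text. Moving above it.

```bash
python3 -c "
from h import *
goto(0.4335,-0.1517,0.055,-0.075)"
```

```text
from [ 0.4326 -0.2022  0.1485] psi -0.09 t 8.65 F [ 1.2 -0.4 -0.7] grip 0.493
"x":25.1,"y":-1.6,"z":46.8,"rx":-0.002,"ry":-0.001,"rz":-0.007
"x":25.1,"y":-1.5,"z":46.8,"rx":-0.002,"ry":-0.001,"rz":-0.007
```

Call:
{"fn": "arm_command", "kwargs": {
  "plan": [
    {"claw": 40, "x": 25, "y": -1.5, "z": 35, "rx": -0.002, "ry": -0.001, "rz": -0.007},
    {"claw": 40, "x": 25, "y": -1.5, "z": 35, "rx": -0.002, "ry": -0.001, "rz": -0.007},
    {"claw": 40, "x": 0, "y": 0, "z": 15, "rx": 0, "ry": 0, "rz": 0},
    {"claw": 40, "x": 0, "y": 0, "z": 0, "rx": 0, "ry": 0, "rz": 0}
  ]
}}

```text
time: 9.15
tool_pos: [0.4336, -0.153, 0.0606]
eef_rot: [0.0, 0.735, 0.678, 0.0]
force: [-0.1, 0.1, -1.0]
grip_width: 0.494
```

```bash
python3 - <<'E'
from h import *
c,im,d=snap('wrist','w9')
goto(0.4335,-0.1517,0.035,-0.075,n=1)
E
```

```text
from [ 0.4339 -0.1532  0.0612] psi -0.08 t 9.2 F [ 0.2  0.3 -1.9] grip 0.493
"x":1.5,"y":-0.5,"z":26.2,"rx":0.001,"ry":0.001,"rz":-0.005
```

View pics/w9.png

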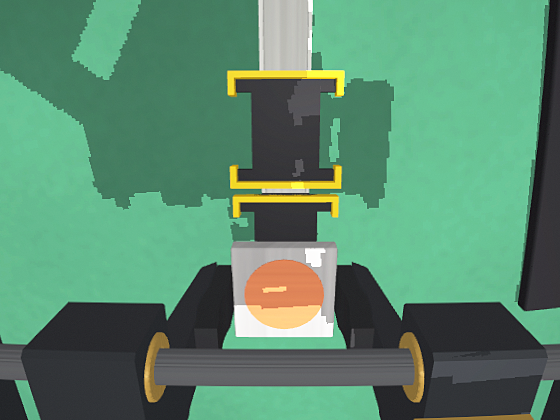

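The plate's midline (column 284) matches seat 4's inner lip midline (285). Descending and pressing with the held plate.

Call:
{"fn": "arm_command", "kwargs": {
  "plan": [
    {"claw": 40, "x": 1.5, "y": -0.5, "z": 26, "rx": 0.001, "ry": 0.001, "rz": -0.005}
  ]
}}

```text
time: 9.32
tool_pos: [0.4349, -0.1531, 0.0367]
eef_rot: [0.002, 0.733, 0.68, 0.001]
force: [0.0, -0.9, -1.9]
grip_width: 0.487
```

```bash
python3 - <<'E'
from h import *
goto(0.4335,-0.1517,0.025,-0.075,n=1)
E
```

```text
from [ 0.4349 -0.1531  0.0367] psi -0.076 t 9.32 F [ 0.  -0.9 -1.9] grip 0.487
"x":1.3,"y":-1.6,"z":11.7,"rx":0.005,"ry":0.002,"rz":-0.001
```

Call:
{"fn": "arm_command", "kwargs": {
  "plan": [
    {"claw": 40, "x": 1.3, "y": -1.5, "z": 10, "rx": 0.005, "ry": 0.002, "rz": 0}
  ]
}}

```text
time: 9.45
tool_pos: [0.4334, -0.152, 0.0264]
eef_rot: [-0.0, 0.734, 0.68, -0.0]
force: [0.7, -0.3, -0.8]
grip_width: 0.494
```

```bash
python3 - <<'E'
from h import *
goto(0.4335,-0.1517,0.0165,-0.075,n=1)
E
```

```text
from [ 0.4334 -0.152   0.0264] psi -0.077 t 9.45 F [ 0.7 -0.3 -0.8] grip 0.494
"x":0.3,"y":0,"z":9.9,"rx":-0.001,"ry":-0,"rz":-0.002
```

Call:
{"fn": "arm_command", "kwargs": {
  "plan": [
    {"claw": 40, "x": 0.3, "y": 0, "z": 5, "rx": 0, "ry": 0, "rz": 0},
    {"claw": 40, "x": 0, "y": 0, "z": 4, "rx": 0, "ry": 0, "rz": 0}
  ]
}}

```text
time: 9.7
tool_pos: [0.4341, -0.1526, 0.0182]
eef_rot: [0.001, 0.734, 0.679, -0.0]
force: [-0.6, 0.1, 1.2]
grip_width: 0.489
```

```bash
python3 - <<'E'
from h import *
goto(0.4335,-0.1517,0.0165,-0.075,n=1)
E
```

```text
from [ 0.4341 -0.1526  0.0182] psi -0.077 t 9.7 F [-0.6  0.1  1.2] grip 0.489
"x":0.8,"y":-0.7,"z":1.7,"rx":0,"ry":0.001,"rz":-0.002
```

Call:
{"fn": "arm_command", "kwargs": {
  "plan": [
    {"claw": 40, "x": 0.8, "y": -0.6, "z": 2.5, "rx": 0, "ry": 0.001, "rz": 0}
  ]
}}

```text
time: 9.82
tool_pos: [0.4341, -0.1524, 0.0163]
eef_rot: [0.001, 0.734, 0.679, 0.0]
force: [-3.5, -1.9, 16.5]
grip_width: 0.495
```

Call:
{"fn": "arm_command", "kwargs": {
  "plan": [
    {"claw": 40, "x": 0, "y": 0, "z": 1.5, "rx": 0, "ry": 0, "rz": 0}
  ]
}}

```text
time: 9.95
tool_pos: [0.4342, -0.1525, 0.0161]
eef_rot: [0.001, 0.734, 0.679, 0.0]
force: [-8.3, 5.0, 25.3]
grip_width: 0.489
```

```bash
python3 - <<'E'
from h import *
c,im,d=snap('wrist','w10')
goto(0.4335,-0.1517,0.0165,-0.075,n=1)
E
```

```text
from [ 0.4342 -0.1525  0.0162] psi -0.077 t 10.0 F [-7.5  2.7 18.3] grip 0.489
"x":0.7,"y":-0.7,"z":-0.3,"rx":0.002,"ry":0.002,"rz":-0.002
```

View pics/w10.png

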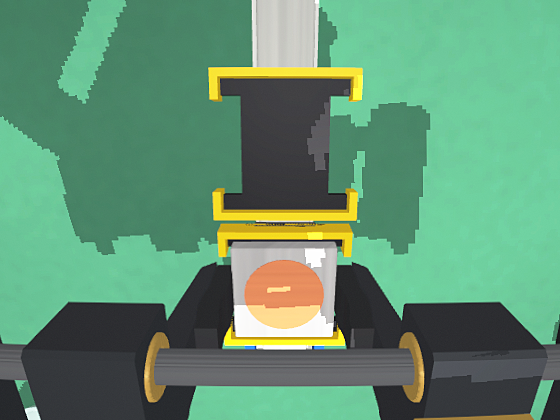

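The plate is down in seat 4 at the predicted height (0.0162), held back by about 20 N, so the seat is level. Releasing and rising.

Call:
{"fn": "arm_command", "kwargs": {
  "plan": [
    {"claw": 72, "x": 0, "y": 0, "z": -0.5, "rx": 0, "ry": 0, "rz": 0},
    {"claw": 72, "x": 0, "y": 0, "z": 0, "rx": 0, "ry": 0, "rz": 0},
    {"claw": 72, "x": 0, "y": 0, "z": -25, "rx": 0, "ry": 0, "rz": 0},
    {"claw": 72, "x": 0, "y": 0, "z": -40, "rx": 0, "ry": 0, "rz": 0},
    {"claw": 72, "x": -20, "y": 0, "z": -40, "rx": 0, "ry": 0, "rz": 0}
  ]
}}

```text
time: 10.62
tool_pos: [0.4316, -0.171, 0.123]
eef_rot: [-0.001, 0.733, 0.68, -0.0]
force: [1.3, -0.4, -0.1]
grip_width: 0.722
```

```bash
python3 - <<'E'
from h import *
c,im,d=snap('wrist','w11')
goto(0.531,-0.20,0.13,-0.386)
for st,P in lips(c,im,d):
    print(st,'mean',np.round(P.mean(0),4),'min',np.round(np.percentile(P,2,axis=0),4),'max',np.round(np.percentile(P,98,axis=0),4))
for s in squares(c,im,d): print([round(float(x),3) for x in s[:7]],s[7])
E
```

```text
from [ 0.4336 -0.1747  0.1279] psi -0.077 t 10.68 F [ 1.6 -2.7  3.9] grip 0.721
"x":-8.9,"y":49.5,"z":-0.7,"rx":0.003,"ry":0.002,"rz":0.155
"x":-1.1,"y":50.3,"z":-0.9,"rx":0.003,"ry":0.002,"rz":0.155
[243, 44, 89, 22, 794] mean [ 0.4413 -0.0648  0.0467] min [ 0.4139 -0.074   0.0417] max [ 0.4681 -0.0603  0.049 ]
[244, 118, 86, 18, 575] mean [ 0.4373 -0.114   0.0527] min [ 0.4102 -0.1181  0.0484] max [ 0.4644 -0.1053  0.0547]
[245, 144, 83, 18, 625] mean [ 0.4368 -0.1266  0.0465] min [ 0.409  -0.1352  0.0408] max [ 0.4627 -0.1223  0.049 ]
[247, 206, 79, 19, 631] mean [ 0.4316 -0.1766  0.046 ] min [ 0.4052 -0.1811  0.0407] max [ 0.459  -0.1672  0.0487]
```

View pics/w11.png

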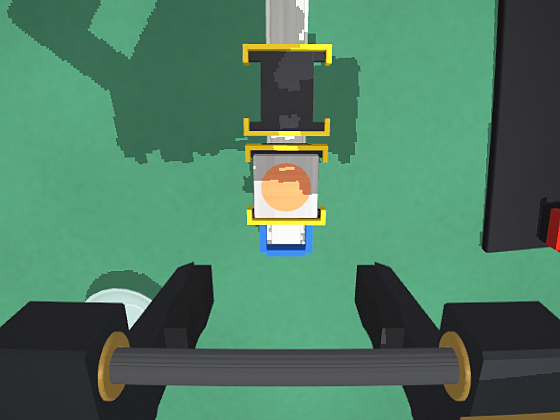

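Seat 4's outer lip now reads 0.0487 against the inner 0.049, so it is level with copper seated. Next the white plate.

```bash
python3 - <<'E'
from h import *
goto(0.531,-0.342,0.05,-0.388)
E
```

```text
from [ 0.4336 -0.1747  0.1279] psi -0.077 t 10.68 F [ 1.6 -2.7  3.9] grip 0.721
"x":-39.7,"y":27.4,"z":19.8,"rx":0.002,"ry":0.001,"rz":0.078
"x":-37.5,"y":30.4,"z":19.7,"rx":0.002,"ry":0.001,"rz":0.078
"x":-35,"y":33.3,"z":19.7,"rx":0.002,"ry":0.001,"rz":0.078
"x":-32.4,"y":35.9,"z":19.6,"rx":0.002,"ry":0.001,"rz":0.078
```

Call:
{"fn": "arm_command", "kwargs": {
  "plan": [
    {"claw": 72, "x": -40, "y": 27, "z": 10, "rx": 0.002, "ry": 0.001, "rz": 0.078},
    {"claw": 72, "x": -38, "y": 30, "z": 10, "rx": 0.002, "ry": 0.001, "rz": 0.078},
    {"claw": 72, "x": -35, "y": 33, "z": 20, "rx": 0.002, "ry": 0.001, "rz": 0.078},
    {"claw": 72, "x": -32, "y": 36, "z": 20, "rx": 0.002, "ry": 0.001, "rz": 0.078},
    {"claw": 72, "x": 0, "y": 0, "z": 15, "rx": 0, "ry": 0, "rz": 0}
  ]
}}

```text
time: 11.3
tool_pos: [0.5336, -0.3489, 0.0535]
eef_rot: [0.003, 0.833, 0.553, 0.001]
force: [-1.1, 0.0, -0.4]
grip_width: 0.717
```

```bash
python3 - <<'E'
from h import *
c,im,d=snap('wrist','w12')
for s in squares(c,im,d): print([round(float(x),3) for x in s[:7]],s[7])
goto(0.531,-0.342,0.01,-0.388,n=1)
E
```

```text
[278.194, 217.956, 0.532, -0.342, 45.509, 44.553, 1.169] [212, 199, 195]
from [ 0.5324 -0.3467  0.0516] psi -0.398 t 11.35 F [-0.5  0.7 -1.6] grip 0.719
"x":3.8,"y":-3.1,"z":41.6,"rx":0.002,"ry":-0.001,"rz":-0.01
```

Call:
{"fn": "arm_command", "kwargs": {
  "plan": [
    {"claw": 72, "x": 4, "y": -3, "z": 42, "rx": 0.002, "ry": -0.001, "rz": -0.006},
    {"claw": 72, "x": 0, "y": 0, "z": 10, "rx": 0, "ry": 0, "rz": 0}
  ]
}}

```text
time: 11.6
tool_pos: [0.531, -0.3403, -0.0007]
eef_rot: [0.0, 0.831, 0.557, -0.0]
force: [-0.5, 0.9, 0.0]
grip_width: 0.721
```

```bash
python3 - <<'E'
from h import *
goto(0.5315,-0.342,-0.023,-0.392,n=1)
E
```

```text
from [ 0.531  -0.3403 -0.0007] psi -0.39 t 11.6 F [-0.5  0.9  0. ] grip 0.721
"x":-1.4,"y":1.1,"z":22.3,"rx":-0,"ry":0,"rz":0.002
```

Call:
{"fn": "arm_command", "kwargs": {
  "plan": [
    {"claw": 72, "x": -1.4, "y": 1, "z": 18, "rx": 0, "ry": 0, "rz": 0}
  ]
}}

```text
time: 11.72
tool_pos: [0.5324, -0.3424, -0.0172]
eef_rot: [0.002, 0.83, 0.557, 0.0]
force: [0.5, 0.1, -0.1]
grip_width: 0.721
```

```bash
python3 - <<'E'
from h import *
goto(0.5315,-0.342,-0.023,-0.392,n=1)
E
```

```text
from [ 0.5324 -0.3424 -0.0172] psi -0.389 t 11.72 F [ 0.5  0.1 -0.1] grip 0.721
"x":0,"y":-1,"z":5.8,"rx":0.003,"ry":0.001,"rz":0.003
```

Call:
{"fn": "arm_command", "kwargs": {
  "plan": [
    {"claw": 72, "x": 0, "y": -1, "z": 6, "rx": 0.003, "ry": 0.001, "rz": 0.003},
    {"claw": 40, "x": 0, "y": 0, "z": 0, "rx": 0, "ry": 0, "rz": 0},
    {"claw": 40, "x": 0, "y": 0, "z": 0, "rx": 0, "ry": 0, "rz": 0},
    {"claw": 40, "x": 0, "y": 0, "z": 0, "rx": 0, "ry": 0, "rz": 0},
    {"claw": 40, "x": 0, "y": 0, "z": 0, "rx": 0, "ry": 0, "rz": 0}
  ]
}}

```text
time: 12.35
tool_pos: [0.5321, -0.3425, -0.0216]
eef_rot: [0.001, 0.831, 0.556, 0.0]
force: [-0.3, -0.1, -1.4]
grip_width: 0.487
```

```bash
python3 - <<'E'
from h import *
goto(0.4392,-0.0901,0.10,-0.075)
E
```

```text
from [ 0.5321 -0.3425 -0.0216] psi -0.392 t 12.35 F [-0.3 -0.1 -1.4] grip 0.487
"x":32.9,"y":-30.3,"z":-20.4,"rx":0,"ry":0,"rz":-0.053
"x":34.5,"y":-28.6,"z":-20.4,"rx":0,"ry":0,"rz":-0.053
"x":36,"y":-26.7,"z":-20.3,"rx":0,"ry":0,"rz":-0.053
"x":37.3,"y":-24.8,"z":-20.3,"rx":0,"ry":0,"rz":-0.053
"x":38.6,"y":-22.8,"z":-20.3,"rx":0,"ry":0,"rz":-0.053
"x":39.7,"y":-20.7,"z":-20.3,"rx":0,"ry":0,"rz":-0.053
```

Call:
{"fn": "arm_command", "kwargs": {
  "plan": [
    {"claw": 40, "x": 0, "y": 0, "z": -40, "rx": 0, "ry": 0, "rz": 0},
    {"claw": 40, "x": 34, "y": -30, "z": -40, "rx": 0, "ry": 0, "rz": -0.06},
    {"claw": 40, "x": 36, "y": -28, "z": -40, "rx": 0, "ry": 0, "rz": -0.06},
    {"claw": 40, "x": 38, "y": -26, "z": -15, "rx": 0, "ry": 0, "rz": -0.06},
    {"claw": 40, "x": 39, "y": -24, "z": 0, "rx": 0, "ry": 0, "rz": -0.06}
  ]
}}

```text
time: 12.98
tool_pos: [0.4706, -0.1671, 0.1173]
eef_rot: [0.002, 0.758, 0.653, 0.001]
force: [-0.0, 0.5, -0.8]
grip_width: 0.49
```

```bash
python3 - <<'E'
from h import *
c,im,d=snap('wrist','w13')
goto(0.4392,-0.0901,0.07,-0.075)
E
```

```text
from [ 0.4685 -0.1624  0.1166] psi -0.143 t 13.03 F [ 1.9  3.3 -0.9] grip 0.494
"x":33.6,"y":-19.7,"z":23.3,"rx":0,"ry":-0,"rz":-0.034
"x":34.3,"y":-18.5,"z":23.3,"rx":0,"ry":-0,"rz":-0.034
```

View pics/w13.png

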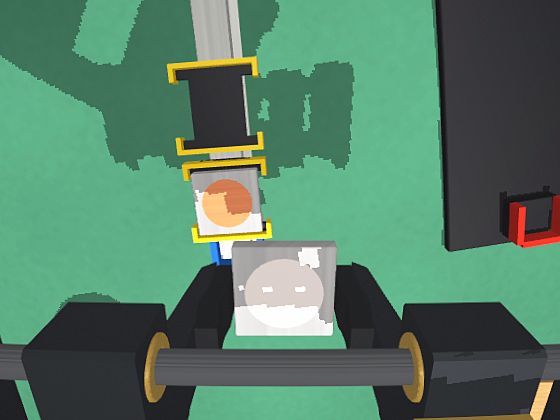

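White is held, centred at (284,290) in the jaws. On to seat 3.

Call:
{"fn": "arm_command", "kwargs": {
  "plan": [
    {"claw": 40, "x": 34, "y": -20, "z": 15, "rx": 0, "ry": 0, "rz": -0.034},
    {"claw": 40, "x": 34, "y": -18, "z": 20, "rx": 0, "ry": 0, "rz": -0.034},
    {"claw": 40, "x": 0, "y": 0, "z": 15, "rx": 0, "ry": 0, "rz": 0}
  ]
}}

```text
time: 13.4
tool_pos: [0.4388, -0.0872, 0.0671]
eef_rot: [0.002, 0.732, 0.681, 0.001]
force: [0.0, 0.4, -1.2]
grip_width: 0.491
```

```bash
python3 - <<'E'
from h import *
c,im,d=snap('wrist','w14')
goto(0.4392,-0.0901,0.035,-0.075,n=1)
E
```

```text
from [ 0.4385 -0.0878  0.0657] psi -0.072 t 13.45 F [-1.6  0.4 -2.9] grip 0.494
"x":-2.3,"y":0.8,"z":30.7,"rx":0.003,"ry":0,"rz":0.003
```

View pics/w14.png

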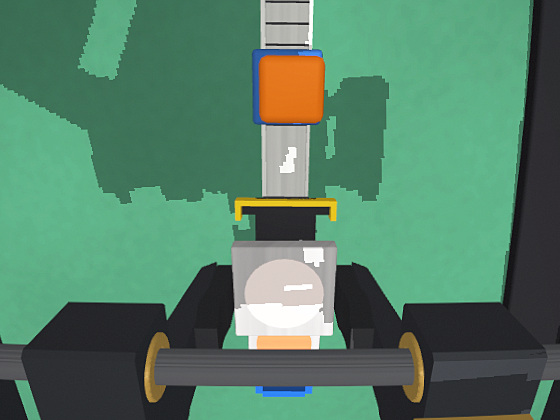

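Call:
{"fn": "arm_command", "kwargs": {
  "plan": [
    {"claw": 40, "x": -2.3, "y": 0.8, "z": 30, "rx": 0.003, "ry": 0, "rz": 0.003}
  ]
}}

```text
time: 13.58
tool_pos: [0.4406, -0.0907, 0.0368]
eef_rot: [0.002, 0.733, 0.68, 0.001]
force: [0.0, 0.6, -1.1]
grip_width: 0.489
```

```bash
python3 - <<'E'
from h import *
goto(0.4392,-0.0901,0.027,-0.075,n=1)
E
```

```text
from [ 0.4406 -0.0907  0.0368] psi -0.075 t 13.57 F [ 0.   0.6 -1.1] grip 0.489
"x":0.5,"y":-1.5,"z":9.8,"rx":0.004,"ry":0.002,"rz":-0
```

Call:
{"fn": "arm_command", "kwargs": {
  "plan": [
    {"claw": 40, "x": 0.5, "y": -1.5, "z": 9, "rx": 0.004, "ry": 0.002, "rz": 0}
  ]
}}

```text
time: 13.7
tool_pos: [0.4387, -0.0901, 0.0269]
eef_rot: [-0.001, 0.733, 0.68, -0.0]
force: [0.8, -0.2, -0.8]
grip_width: 0.492
```

Call:
{"fn": "arm_command", "kwargs": {
  "plan": [
    {"claw": 40, "x": 0, "y": 0, "z": 6, "rx": 0, "ry": 0, "rz": 0}
  ]
}}

```text
time: 13.82
tool_pos: [0.4391, -0.0905, 0.0213]
eef_rot: [-0.001, 0.733, 0.68, -0.0]
force: [0.0, 0.2, 0.6]
grip_width: 0.49
```

```bash
python3 - <<'E'
from h import *
goto(0.4392,-0.0901,0.018,-0.075,n=1)
E
```

```text
from [ 0.4391 -0.0905  0.0213] psi -0.076 t 13.82 F [0.  0.2 0.6] grip 0.49
"x":0.4,"y":0.1,"z":3.3,"rx":-0.001,"ry":-0,"rz":-0.001
```

Call:
{"fn": "arm_command", "kwargs": {
  "plan": [
    {"claw": 40, "x": 0.4, "y": 0, "z": 3, "rx": 0, "ry": 0, "rz": 0}
  ]
}}

```text
time: 13.95
tool_pos: [0.4394, -0.0904, 0.0187]
eef_rot: [-0.0, 0.734, 0.68, -0.0]
force: [-1.0, -0.3, 1.0]
grip_width: 0.492
```

Call:
{"fn": "arm_command", "kwargs": {
  "plan": [
    {"claw": 40, "x": 0, "y": 0, "z": 2, "rx": 0, "ry": 0, "rz": 0}
  ]
}}

```text
time: 14.08
tool_pos: [0.4397, -0.0906, 0.0173]
eef_rot: [0.0, 0.733, 0.68, -0.0]
force: [-5.8, 1.6, 17.5]
grip_width: 0.493
```

Call:
{"fn": "arm_command", "kwargs": {
  "plan": [
    {"claw": 40, "x": 0, "y": 0, "z": 1.5, "rx": 0, "ry": 0, "rz": 0}
  ]
}}

```text
time: 14.2
tool_pos: [0.4398, -0.0906, 0.0172]
eef_rot: [0.0, 0.733, 0.68, -0.0]
force: [-8.8, 2.8, 25.4]
grip_width: 0.493
```

Firm bottom reached. Releasing and heading back and up.

Call:
{"fn": "arm_command", "kwargs": {
  "plan": [
    {"claw": 72, "x": 0, "y": 0, "z": -0.5, "rx": 0, "ry": 0, "rz": 0},
    {"claw": 72, "x": 0, "y": 0, "z": 0, "rx": 0, "ry": 0, "rz": 0},
    {"claw": 72, "x": 0, "y": 0, "z": -25, "rx": 0, "ry": 0, "rz": 0},
    {"claw": 72, "x": 0, "y": 0, "z": -45, "rx": 0, "ry": 0, "rz": 0},
    {"claw": 72, "x": -25, "y": 0, "z": -50, "rx": 0, "ry": 0, "rz": 0}
  ]
}}

```text
time: 14.82
tool_pos: [0.4368, -0.1144, 0.1393]
eef_rot: [-0.002, 0.733, 0.68, -0.001]
force: [1.2, -0.5, 0.1]
grip_width: 0.72
```

```bash
python3 - <<'E'
from h import *
c,im,d=snap('wrist','w15')
for st,P in lips(c,im,d):
    print(st,'mean',np.round(P.mean(0),4),'min',np.round(np.percentile(P,2,axis=0),4),'max',np.round(np.percentile(P,98,axis=0),4))
goto(0.50,0.26,0.21,-0.079)
E
```

```text
[247, 133, 78, 18, 561] mean [ 0.4411 -0.0647  0.0467] min [ 0.4139 -0.0735  0.0399] max [ 0.4676 -0.0605  0.049 ]
[248, 193, 75, 18, 559] mean [ 0.4361 -0.1149  0.0461] min [ 0.4099 -0.1193  0.0406] max [ 0.4641 -0.1052  0.0488]
[249, 214, 73, 18, 686] mean [ 0.4356 -0.126   0.045 ] min [ 0.4089 -0.1347  0.0379] max [ 0.4627 -0.1221  0.0489]
[250, 267, 70, 18, 473] mean [ 0.4322 -0.1764  0.046 ] min [ 0.4051 -0.1815  0.0398] max [ 0.4595 -0.1671  0.0487]
from [ 0.4395 -0.1185  0.1455] psi -0.075 t 14.88 F [ 2.2 -3.   6.7] grip 0.72
"x":47.7,"y":4,"z":-8.2,"rx":0.001,"ry":0,"rz":0
"x":47.7,"y":4,"z":-8.2,"rx":0.001,"ry":0,"rz":0
"x":47.7,"y":4,"z":-8.2,"rx":0.001,"ry":0,"rz":0
"x":47.7,"y":3.9,"z":-8.2,"rx":0.001,"ry":0,"rz":0
"x":47.7,"y":3.9,"z":-8.1,"rx":0.001,"ry":0,"rz":0
"x":47.8,"y":3.9,"z":-8.1,"rx":0.001,"ry":0,"rz":0
"x":47.8,"y":3.9,"z":-8.1,"rx":0.001,"ry":0,"rz":0
"x":47.8,"y":3.8,"z":-8.1,"rx":0.001,"ry":0,"rz":0
```

View pics/w15.png

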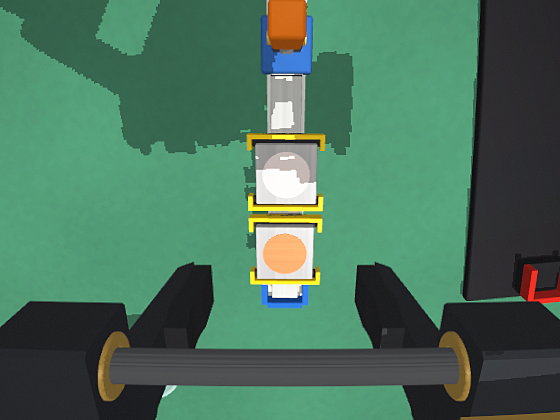

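Both right-hand plates are seated with lips level (0.0488 and 0.0487 against 0.049). Over to the left side, high above the handle.

Call:
{"fn": "arm_command", "kwargs": {
  "plan": [
    {"claw": 72, "x": 20, "y": 4, "z": -40, "rx": 0, "ry": 0, "rz": 0},
    {"claw": 72, "x": 52, "y": 4, "z": -25, "rx": 0, "ry": 0, "rz": 0},
    {"claw": 72, "x": 55, "y": 4, "z": 0, "rx": 0, "ry": 0, "rz": 0},
    {"claw": 72, "x": 55, "y": 4, "z": 0, "rx": 0, "ry": 0, "rz": 0},
    {"claw": 72, "x": 55, "y": 4, "z": 0, "rx": 0, "ry": 0, "rz": 0}
  ]
}}

```text
time: 15.5
tool_pos: [0.48, 0.1196, 0.2137]
eef_rot: [0.006, 0.736, 0.677, 0.003]
force: [0.2, -0.8, -0.7]
grip_width: 0.721
```

```bash
python3 - <<'E'
from h import *
goto(0.48,0.25,0.21,-0.079)
E
```

```text
from [0.48   0.1196 0.2137] psi -0.085 t 15.5 F [ 0.2 -0.8 -0.7] grip 0.721
"x":43.3,"y":-3.7,"z":1,"rx":0.004,"ry":0.002,"rz":-0.002
"x":43.3,"y":-3.6,"z":1.1,"rx":0.004,"ry":0.002,"rz":-0.002
"x":43.3,"y":-3.5,"z":1.2,"rx":0.004,"ry":0.002,"rz":-0.002
```

Call:
{"fn": "arm_command", "kwargs": {
  "plan": [
    {"claw": 72, "x": 43, "y": -3.5, "z": 1, "rx": 0.004, "ry": 0.002, "rz": 0},
    {"claw": 72, "x": 43, "y": -3.5, "z": 1, "rx": 0.004, "ry": 0.002, "rz": 0},
    {"claw": 72, "x": 35, "y": -3, "z": 1, "rx": 0.004, "ry": 0.002, "rz": 0},
    {"claw": 72, "x": 0, "y": 0, "z": 0, "rx": 0, "ry": 0, "rz": 0}
  ]
}}

```text
time: 16.0
tool_pos: [0.4796, 0.2485, 0.209]
eef_rot: [-0.0, 0.735, 0.678, 0.001]
force: [-0.3, -0.4, 0.7]
grip_width: 0.724
```

```bash
python3 - <<'E'
from h import *
c,im,d=snap('wrist','w16')
for s in squares(c,im,d): print([round(float(x),3) for x in s[:7]],s[7])
for st,P in lips(c,im,d):
    print(st,'mean',np.round(P.mean(0),4),'min',np.round(np.percentile(P,2,axis=0),4),'max',np.round(np.percentile(P,98,axis=0),4))
p,Rt,s=pose(); print(p,psi_now(Rt))
E
```

```text
[183.942, 87.959, 0.39, 0.34, 44.67, 45.457, 1.022] [209, 166, 73]
[371.554, 54.888, 0.571, 0.355, 44.644, 45.543, 1.439] [126, 126, 132]
[166, 71, 35, 35, 740] mean [0.3903 0.3402 0.0102] min [0.3752 0.3255 0.0086] max [0.405  0.3545 0.0117]
[239, 198, 60, 15, 490] mean [0.4639 0.2321 0.0521] min [0.4375 0.2242 0.0453] max [0.4905 0.2361 0.0555]
[242, 240, 57, 15, 397] mean [0.4598 0.1811 0.0441] min [0.4338 0.16   0.0019] max [0.4875 0.1911 0.0486]
[242, 258, 57, 16, 506] mean [0.4591 0.17   0.0512] min [0.4325 0.1599 0.0444] max [0.4861 0.1741 0.0555]
[244, 294, 54, 15, 364] mean [0.4555 0.1201 0.045 ] min [0.4294 0.1154 0.0404] max [0.4826 0.1295 0.0485]
[0.47968509 0.247419   0.20908266] -0.08127587163828326
```

View pics/w16.png

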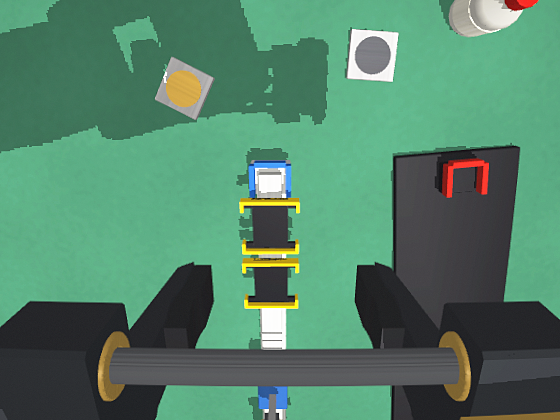

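Brass at (184,88) has been knocked from (0.430, 0.344) to (0.390, 0.340). Grey at (372,55) stands at (0.571, 0.355). Picking brass first.

```bash
python3 - <<'E'
from h import *
goto(0.39,0.34,0.05,-0.549)
E
```

```text
from [0.4797 0.2474 0.2091] psi -0.081 t 16.05 F [ 0.7 -0.8 -0.1] grip 0.713
"x":21.2,"y":-24.3,"z":39.8,"rx":0,"ry":-0.001,"rz":0.117
"x":18.2,"y":-26.6,"z":39.8,"rx":0,"ry":-0.001,"rz":0.117
"x":15,"y":-28.5,"z":39.8,"rx":0,"ry":-0.001,"rz":0.117
"x":11.6,"y":-30.1,"z":39.8,"rx":0,"ry":-0.001,"rz":0.117
```

Call:
{"fn": "arm_command", "kwargs": {
  "plan": [
    {"claw": 72, "x": 21, "y": -24, "z": 20, "rx": 0, "ry": -0.001, "rz": 0.117},
    {"claw": 72, "x": 18, "y": -27, "z": 30, "rx": 0, "ry": -0.001, "rz": 0.117},
    {"claw": 72, "x": 15, "y": -28, "z": 40, "rx": 0, "ry": -0.001, "rz": 0.117},
    {"claw": 72, "x": 12, "y": -30, "z": 40, "rx": 0, "ry": -0.001, "rz": 0.117},
    {"claw": 72, "x": 0, "y": 0, "z": 20, "rx": 0, "ry": 0, "rz": 0}
  ]
}}

```text
time: 16.68
tool_pos: [0.392, 0.3376, 0.0563]
eef_rot: [0.002, 0.878, 0.479, 0.002]
force: [-0.0, 0.0, -0.1]
grip_width: 0.719
```

```bash
python3 - <<'E'
from h import *
c,im,d=snap('wrist','w17')
for s in squares(c,im,d): print([round(float(x),3) for x in s[:7]],s[7])
goto(0.39,0.34,0.01,-0.549,n=1)
E
```

```text
[281.198, 223.385, 0.39, 0.34, 46.033, 44.332, 1.022] [211, 169, 74]
[525.588, 42.55, 0.568, 0.355, 44.829, 44.051, 1.432] [115, 118, 121]
from [0.3919 0.3365 0.0545] psi -0.573 t 16.73 F [-0.9 -0.6 -2.2] grip 0.72
"x":1.9,"y":-3.7,"z":44.5,"rx":0.005,"ry":0,"rz":-0.024
```

Call:
{"fn": "arm_command", "kwargs": {
  "plan": [
    {"claw": 72, "x": 2, "y": -3.7, "z": 45, "rx": 0.005, "ry": 0, "rz": -0.024},
    {"claw": 72, "x": 0, "y": 0, "z": 10, "rx": 0, "ry": 0, "rz": 0}
  ]
}}

```text
time: 16.98
tool_pos: [0.3919, 0.3388, -0.0002]
eef_rot: [0.0, 0.873, 0.488, 0.001]
force: [0.6, 0.3, 1.4]
grip_width: 0.719
```

```bash
python3 - <<'E'
from h import *
goto(0.39,0.34,-0.0225,-0.549,n=1)
E
```

```text
from [ 3.919e-01  3.388e-01 -2.000e-04] psi -0.55 t 16.98 F [0.6 0.3 1.4] grip 0.719
"x":-0,"y":-2.3,"z":22.3,"rx":0.001,"ry":-0.002,"rz":-0.001
```

Call:
{"fn": "arm_command", "kwargs": {
  "plan": [
    {"claw": 72, "x": 0, "y": -2, "z": 18, "rx": 0.001, "ry": -0.002, "rz": 0}
  ]
}}

```text
time: 17.1
tool_pos: [0.3919, 0.3399, -0.0171]
eef_rot: [0.0, 0.873, 0.488, 0.002]
force: [-0.2, 0.2, -0.3]
grip_width: 0.718
```

```bash
python3 - <<'E'
from h import *
goto(0.39,0.34,-0.0225,-0.549,n=1)
E
```

```text
from [ 0.3919  0.3399 -0.0171] psi -0.552 t 17.1 F [-0.2  0.2 -0.3] grip 0.718
"x":-0.9,"y":-1.7,"z":5.4,"rx":0.002,"ry":-0.003,"rz":-0.003
```

Call:
{"fn": "arm_command", "kwargs": {
  "plan": [
    {"claw": 72, "x": -0.9, "y": -1.7, "z": 5.5, "rx": 0.002, "ry": -0.003, "rz": -0.003},
    {"claw": 40, "x": 0, "y": 0, "z": 0, "rx": 0, "ry": 0, "rz": 0},
    {"claw": 40, "x": 0, "y": 0, "z": 0, "rx": 0, "ry": 0, "rz": 0},
    {"claw": 40, "x": 0, "y": 0, "z": 0, "rx": 0, "ry": 0, "rz": 0},
    {"claw": 40, "x": 0, "y": 0, "z": 0, "rx": 0, "ry": 0, "rz": 0}
  ]
}}

```text
time: 17.73
tool_pos: [0.3912, 0.3402, -0.0209]
eef_rot: [0.0, 0.872, 0.489, 0.001]
force: [0.1, 0.3, -0.9]
grip_width: 0.491
```

```bash
python3 - <<'E'
from h import *
goto(0.4620,0.235,0.13,-0.079)
E
```

```text
from [ 0.3912  0.3402 -0.0209] psi -0.549 t 17.73 F [ 0.1  0.3 -0.9] grip 0.491
"x":-13.1,"y":28.9,"z":-37.7,"rx":0,"ry":-0,"rz":-0.118
"x":-16.4,"y":27.1,"z":-37.7,"rx":0,"ry":-0,"rz":-0.118
"x":-19.5,"y":25,"z":-37.7,"rx":0,"ry":-0,"rz":-0.118
"x":-22.3,"y":22.5,"z":-37.7,"rx":0,"ry":-0,"rz":-0.118
```

Call:
{"fn": "arm_command", "kwargs": {
  "plan": [
    {"claw": 40, "x": 0, "y": 0, "z": -38, "rx": 0, "ry": 0, "rz": 0},
    {"claw": 40, "x": -15, "y": 29, "z": -38, "rx": 0, "ry": 0, "rz": -0.118},
    {"claw": 40, "x": -19, "y": 27, "z": -38, "rx": 0, "ry": 0, "rz": -0.118},
    {"claw": 40, "x": -23, "y": 25, "z": -30, "rx": 0, "ry": 0, "rz": -0.118},
    {"claw": 40, "x": -26, "y": 23, "z": 0, "rx": 0, "ry": 0, "rz": -0.118}
  ]
}}

```text
time: 18.35
tool_pos: [0.46, 0.2225, 0.1281]
eef_rot: [0.001, 0.728, 0.686, 0.001]
force: [-0.8, 0.5, -2.0]
grip_width: 0.491
```

```bash
python3 - <<'E'
from h import *
goto(0.462,0.165,0.13,-0.079)
E
```

```text
from [0.46   0.2225 0.1281] psi -0.059 t 18.35 F [-0.8  0.5 -2. ] grip 0.491
"x":-28.6,"y":2.7,"z":-0.9,"rx":0.001,"ry":0,"rz":0.01
"x":-28.6,"y":3,"z":-0.9,"rx":0.001,"ry":0,"rz":0.01
```

Call:
{"fn": "arm_command", "kwargs": {
  "plan": [
    {"claw": 40, "x": -29, "y": 3, "z": -1, "rx": 0, "ry": 0, "rz": 0.01},
    {"claw": 40, "x": -29, "y": 3, "z": -1, "rx": 0, "ry": 0, "rz": 0.01},
    {"claw": 40, "x": 0, "y": 0, "z": 0, "rx": 0, "ry": 0, "rz": 0}
  ]
}}

```text
time: 18.73
tool_pos: [0.4633, 0.1609, 0.1309]
eef_rot: [0.002, 0.735, 0.678, 0.002]
force: [0.7, 0.2, -0.2]
grip_width: 0.492
```

```bash
python3 - <<'E'
from h import *
c,im,d=snap('wrist','w18')
for st,P in lips(c,im,d,(0,235,200,380)):
    print(st,'mean',np.round(P.mean(0),4),'min',np.round(np.percentile(P,2,axis=0),4),'max',np.round(np.percentile(P,98,axis=0),4))
goto(0.4623,0.207,0.055,-0.079)
E
```

```text
[235, 104, 85, 20, 747] mean [0.4641 0.231  0.0519] min [0.437  0.2221 0.0027] max [0.491  0.2359 0.0556]
[238, 168, 79, 19, 661] mean [0.4601 0.1814 0.0462] min [0.4338 0.1768 0.0415] max [0.4875 0.191  0.0489]
[239, 193, 78, 20, 838] mean [0.46   0.1702 0.0521] min [0.4327 0.1613 0.0452] max [0.4859 0.1738 0.0558]
from [0.4632 0.1617 0.1308] psi -0.08 t 18.77 F [-0.1  0.1 -0.9] grip 0.491
"x":22.5,"y":-2.4,"z":37.9,"rx":0.002,"ry":-0,"rz":-0
"x":22.5,"y":-2.3,"z":37.9,"rx":0.002,"ry":-0,"rz":-0
```

View pics/w18.png

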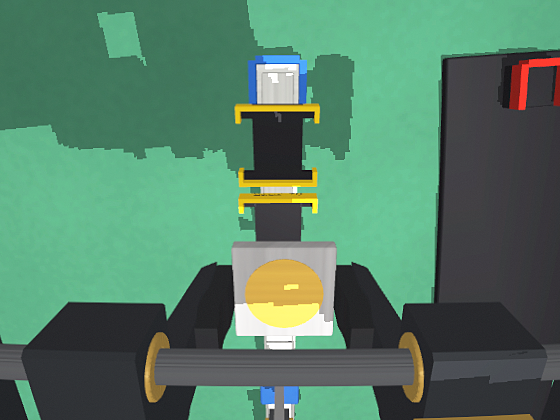

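Brass is centred in the jaws at (284,290), and seat 1 is confirmed at (0.4623, 0.2071). Going over it.

Call:
{"fn": "arm_command", "kwargs": {
  "plan": [
    {"claw": 40, "x": 22.5, "y": -2.4, "z": 30, "rx": 0.002, "ry": 0, "rz": 0},
    {"claw": 40, "x": 22.5, "y": -2.4, "z": 33, "rx": 0.002, "ry": 0, "rz": 0},
    {"claw": 40, "x": 0, "y": 0, "z": 10, "rx": 0, "ry": 0, "rz": 0}
  ]
}}

```text
time: 19.15
tool_pos: [0.4626, 0.2106, 0.057]
eef_rot: [0.001, 0.734, 0.679, 0.002]
force: [0.7, -0.6, -0.9]
grip_width: 0.491
```

```bash
python3 - <<'E'
from h import *
goto(0.4623,0.2071,0.035,-0.079,n=1)
E
```

```text
from [0.4626 0.2106 0.057 ] psi -0.078 t 19.15 F [ 0.7 -0.6 -0.9] grip 0.491
"x":-3.5,"y":-0.1,"z":22,"rx":0.003,"ry":-0.001,"rz":0.001
```

Call:
{"fn": "arm_command", "kwargs": {
  "plan": [
    {"claw": 40, "x": -3.5, "y": 0, "z": 22, "rx": 0.003, "ry": -0.001, "rz": 0}
  ]
}}

```text
time: 19.27
tool_pos: [0.463, 0.2077, 0.0355]
eef_rot: [0.0, 0.733, 0.68, 0.001]
force: [0.4, -1.1, -0.2]
grip_width: 0.492
```

```bash
python3 - <<'E'
from h import *
goto(0.4623,0.2071,0.027,-0.079,n=1)
E
```

```text
from [0.463  0.2077 0.0355] psi -0.076 t 19.27 F [ 0.4 -1.1 -0.2] grip 0.492
"x":-0.7,"y":-0.7,"z":8.5,"rx":0.002,"ry":-0.001,"rz":0.003
```

Target bottom is TCP ≈ 0.019, since this plate's offset is 0.0209.

Call:
{"fn": "arm_command", "kwargs": {
  "plan": [
    {"claw": 40, "x": -0.7, "y": -0.7, "z": 8.5, "rx": 0.002, "ry": -0.001, "rz": 0.003}
  ]
}}

```text
time: 19.4
tool_pos: [0.462, 0.207, 0.0266]
eef_rot: [-0.0, 0.734, 0.679, -0.0]
force: [-0.4, -0.8, -0.7]
grip_width: 0.491
```

Call:
{"fn": "arm_command", "kwargs": {
  "plan": [
    {"claw": 40, "x": 0, "y": 0, "z": 5, "rx": 0, "ry": 0, "rz": 0}
  ]
}}

```text
time: 19.52
tool_pos: [0.4624, 0.2071, 0.022]
eef_rot: [0.0, 0.734, 0.679, 0.0]
force: [0.1, 1.1, 1.0]
grip_width: 0.493
```

Call:
{"fn": "arm_command", "kwargs": {
  "plan": [
    {"claw": 40, "x": 0, "y": 0, "z": 3, "rx": 0, "ry": 0, "rz": 0}
  ]
}}

```text
time: 19.65
tool_pos: [0.4628, 0.2072, 0.0196]
eef_rot: [0.0, 0.734, 0.679, 0.001]
force: [-0.7, 0.8, 1.0]
grip_width: 0.495
```

Call:
{"fn": "arm_command", "kwargs": {
  "plan": [
    {"claw": 40, "x": 0, "y": 0, "z": 2, "rx": 0, "ry": 0, "rz": 0}
  ]
}}

```text
time: 19.77
tool_pos: [0.463, 0.2072, 0.0181]
eef_rot: [0.0, 0.734, 0.679, 0.001]
force: [-4.5, -0.7, 12.7]
grip_width: 0.493
```

Call:
{"fn": "arm_command", "kwargs": {
  "plan": [
    {"claw": 40, "x": 0, "y": 0, "z": 1.5, "rx": 0, "ry": 0, "rz": 0}
  ]
}}

```text
time: 19.9
tool_pos: [0.4631, 0.2073, 0.0179]
eef_rot: [0.001, 0.734, 0.679, 0.001]
force: [-7.9, -1.4, 20.3]
grip_width: 0.49
```

Call:
{"fn": "arm_command", "kwargs": {
  "plan": [
    {"claw": 72, "x": 0, "y": 0, "z": -0.5, "rx": 0, "ry": 0, "rz": 0},
    {"claw": 72, "x": 0, "y": 0, "z": 0, "rx": 0, "ry": 0, "rz": 0},
    {"claw": 72, "x": 0, "y": 0, "z": -25, "rx": 0, "ry": 0, "rz": 0},
    {"claw": 72, "x": 0, "y": 0, "z": -45, "rx": 0, "ry": 0, "rz": 0},
    {"claw": 72, "x": -20, "y": 0, "z": -50, "rx": 0, "ry": 0, "rz": 0}
  ]
}}

```text
time: 20.52
tool_pos: [0.4603, 0.1871, 0.1395]
eef_rot: [-0.0, 0.734, 0.679, -0.001]
force: [1.5, 0.0, 0.6]
grip_width: 0.719
```

```bash
python3 - <<'E'
from h import *
c,im,d=snap('wrist','w19')
for s in squares(c,im,d): print([round(float(x),3) for x in s[:7]],s[7])
for st,P in lips(c,im,d,(0,300,200,380)):
    print(st,'mean',np.round(P.mean(0),4),'min',np.round(np.percentile(P,2,axis=0),4),'max',np.round(np.percentile(P,98,axis=0),4))
goto(0.570,0.355,0.05,-0.135)
E
```

```text
[247, 139, 78, 17, 526] mean [0.4644 0.2325 0.0464] min [0.4373 0.2236 0.0394] max [0.4914 0.2366 0.0488]
[266, 159, 43, 25, 288] mean [0.4668 0.2154 0.05  ] min [0.4519 0.2052 0.0486] max [0.4786 0.222  0.0514]
[249, 198, 74, 18, 552] mean [0.4603 0.1823 0.0462] min [0.4339 0.1778 0.0403] max [0.4878 0.1917 0.049 ]
[249, 223, 74, 19, 781] mean [0.4596 0.1702 0.0521] min [0.4326 0.1614 0.0455] max [0.4859 0.174  0.0557]
[251, 271, 69, 19, 592] mean [0.4553 0.1198 0.0453] min [0.4288 0.1147 0.0404] max [0.4826 0.1293 0.0487]
from [0.463  0.1856 0.1458] psi -0.079 t 20.57 F [3.1 0.1 6.4] grip 0.721
"x":35.5,"y":18.5,"z":19.3,"rx":0.002,"ry":-0,"rz":0.011
"x":35.7,"y":18.1,"z":19.3,"rx":0.002,"ry":-0,"rz":0.011
"x":35.9,"y":17.8,"z":19.3,"rx":0.002,"ry":-0,"rz":0.011
"x":36.1,"y":17.4,"z":19.2,"rx":0.002,"ry":-0,"rz":0.011
"x":36.3,"y":17,"z":19.2,"rx":0.002,"ry":-0,"rz":0.011
```

View pics/w19.png

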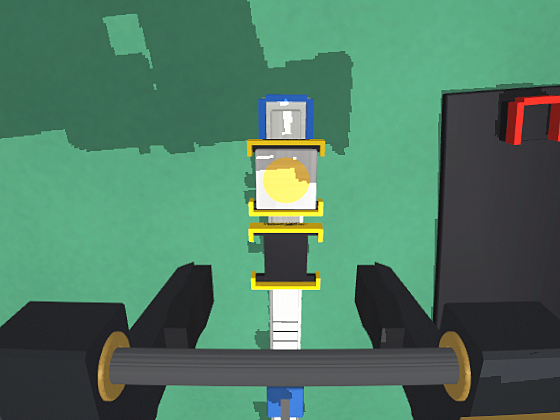

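Brass is seated, with lips at 0.0488 and 0.049, so level. Now grey.

Call:
{"fn": "arm_command", "kwargs": {
  "plan": [
    {"claw": 72, "x": 36, "y": 18, "z": 5, "rx": 0.002, "ry": 0, "rz": 0.011},
    {"claw": 72, "x": 36, "y": 18, "z": 10, "rx": 0.002, "ry": 0, "rz": 0.011},
    {"claw": 72, "x": 36, "y": 18, "z": 20, "rx": 0.002, "ry": 0, "rz": 0.011},
    {"claw": 72, "x": 36, "y": 17, "z": 30, "rx": 0.002, "ry": 0, "rz": 0.011},
    {"claw": 72, "x": 30, "y": 15, "z": 20, "rx": 0.002, "ry": 0, "rz": 0.011}
  ]
}}

```text
time: 21.2
tool_pos: [0.5725, 0.3534, 0.0633]
eef_rot: [0.001, 0.755, 0.656, 0.004]
force: [-0.3, -1.0, 0.5]
grip_width: 0.718
```

```bash
python3 - <<'E'
from h import *
c,im,d=snap('wrist','w20')
for s in squares(c,im,d): print([round(float(x),3) for x in s[:7]],s[7])
goto(0.570,0.355,0.02,-0.135,n=1)
E
```

```text
[281.159, 219.505, 0.571, 0.355, 45.684, 44.465, 1.435] [127, 128, 134]
from [0.5726 0.3554 0.0601] psi -0.14 t 21.25 F [ 0.2  2.5 -2.1] grip 0.721
"x":-0.9,"y":-2.7,"z":40.1,"rx":0.005,"ry":-0.004,"rz":-0.005
```

View pics/w20.png

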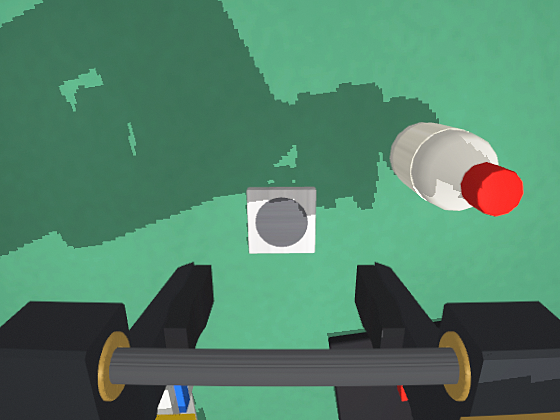

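The bottle stands close to grey's +x side, where the gripper body would pass over it with this jaw direction. So I'll rise, turn the jaws a quarter turn to work along y, and grasp that way.

Call:
{"fn": "arm_command", "kwargs": {
  "plan": [
    {"claw": 72, "x": 0, "y": -2, "z": -60, "rx": 0.005, "ry": -0.004, "rz": -0.05},
    {"claw": 72, "x": 0, "y": 0, "z": 0, "rx": 0, "ry": 0, "rz": -0.17},
    {"claw": 72, "x": 0, "y": 0, "z": 0, "rx": 0, "ry": 0, "rz": -0.17},
    {"claw": 72, "x": 0, "y": 0, "z": 0, "rx": 0, "ry": 0, "rz": -0.17},
    {"claw": 72, "x": 0, "y": 0, "z": 0, "rx": 0, "ry": 0, "rz": -0.17}
  ]
}}

```text
time: 21.88
tool_pos: [0.5704, 0.3562, 0.118]
eef_rot: [-0.001, 0.461, 0.888, -0.001]
force: [0.2, 0.1, -0.7]
grip_width: 0.716
```

```bash
python3 - <<'E'
from h import *
goto(0.571,0.355,0.12,1.436)
E
```

```text
from [0.5704 0.3562 0.118 ] psi 0.614 t 21.88 F [ 0.2  0.1 -0.7] grip 0.716
"x":-0.3,"y":-0,"z":-0.4,"rx":-0.001,"ry":-0,"rz":-0.164
"x":-0.3,"y":-0.1,"z":-0.4,"rx":-0.001,"ry":-0,"rz":-0.164
"x":-0.2,"y":-0.1,"z":-0.4,"rx":-0.001,"ry":-0,"rz":-0.164
"x":-0.2,"y":-0.2,"z":-0.4,"rx":-0.001,"ry":-0,"rz":-0.164
"x":-0.2,"y":-0.2,"z":-0.4,"rx":-0.001,"ry":-0,"rz":-0.164
```

Call:
{"fn": "arm_command", "kwargs": {
  "plan": [
    {"claw": 72, "x": 0, "y": 0, "z": 0, "rx": 0, "ry": 0, "rz": -0.164},
    {"claw": 72, "x": 0, "y": 0, "z": 0, "rx": 0, "ry": 0, "rz": -0.164},
    {"claw": 72, "x": 0, "y": 0, "z": 0, "rx": 0, "ry": 0, "rz": -0.164},
    {"claw": 72, "x": 0, "y": 0, "z": 0, "rx": 0, "ry": 0, "rz": -0.164},
    {"claw": 72, "x": 0, "y": 0, "z": 0, "rx": 0, "ry": 0, "rz": -0.14}
  ]
}}

```text
time: 22.5
tool_pos: [0.5707, 0.3559, 0.1162]
eef_rot: [-0.001, 0.067, 0.998, -0.001]
force: [0.5, -1.0, -0.2]
grip_width: 0.719
```

```bash
python3 - <<'E'
from h import *
c,im,d=snap('wrist','w21')
for s in squares(c,im,d): print([round(float(x),3) for x in s[:7]],s[7])
goto(0.571,0.355,0.05,1.436,n=2)
E
```

```text
[280.546, 197.277, 0.571, 0.355, 44.617, 44.959, 1.437] [86, 85, 90]
from [0.5707 0.3559 0.1161] psi 1.442 t 22.55 F [ 0.2 -0.1 -0.4] grip 0.723
"x":-0.3,"y":-0.3,"z":33.1,"rx":-0.001,"ry":-0.001,"rz":0.003
"x":-0.3,"y":-0.4,"z":33.1,"rx":-0.001,"ry":-0.001,"rz":0.003
```

View pics/w21.png

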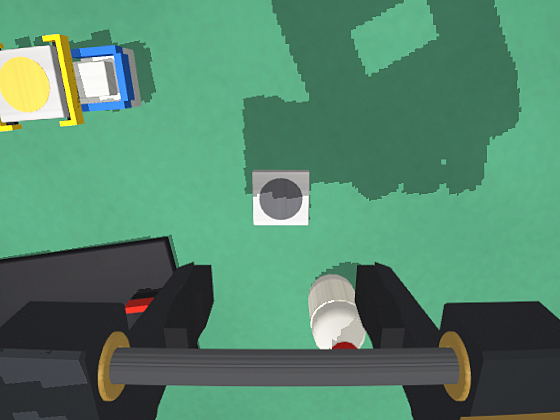

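The plate at (281,197) is square to the jaws, and the bottle lies about 70 mm behind the tool, outside the body's 37 mm. Descending.

Call:
{"fn": "arm_command", "kwargs": {
  "plan": [
    {"claw": 72, "x": -0.3, "y": -0.3, "z": 40, "rx": -0.001, "ry": -0.001, "rz": 0.003},
    {"claw": 72, "x": -0.3, "y": -0.4, "z": 40, "rx": -0.001, "ry": -0.001, "rz": 0.003},
    {"claw": 72, "x": 0, "y": 0, "z": 25, "rx": 0, "ry": 0, "rz": 0}
  ]
}}

```text
time: 22.92
tool_pos: [0.5726, 0.3554, 0.0101]
eef_rot: [0.002, 0.071, 0.997, 0.001]
force: [-0.5, -0.1, 0.3]
grip_width: 0.724
```

```bash
python3 - <<'E'
from h import *
goto(0.571,0.355,-0.0225,1.436,n=1)
E
```

```text
from [0.5726 0.3554 0.0101] psi 1.429 t 22.93 F [-0.5 -0.1  0.3] grip 0.724
"x":1.7,"y":-0.7,"z":32.6,"rx":0.002,"ry":0.005,"rz":-0.007
```

Call:
{"fn": "arm_command", "kwargs": {
  "plan": [
    {"claw": 72, "x": 1.7, "y": -0.7, "z": 26, "rx": 0.002, "ry": 0.005, "rz": -0.007}
  ]
}}

```text
time: 23.05
tool_pos: [0.571, 0.3549, -0.017]
eef_rot: [-0.0, 0.069, 0.998, 0.0]
force: [0.4, 0.7, -0.1]
grip_width: 0.721
```

```bash
python3 - <<'E'
from h import *
goto(0.571,0.355,-0.0225,1.436,n=1)
E
```

```text
from [ 0.571   0.3549 -0.017 ] psi 1.433 t 23.05 F [ 0.4  0.7 -0.1] grip 0.721
"x":0,"y":0.1,"z":5.5,"rx":0,"ry":-0,"rz":-0.003
```

Call:
{"fn": "arm_command", "kwargs": {
  "plan": [
    {"claw": 72, "x": 0, "y": 0, "z": 5.5, "rx": 0, "ry": 0, "rz": -0.003},
    {"claw": 40, "x": 0, "y": 0, "z": 0, "rx": 0, "ry": 0, "rz": 0},
    {"claw": 40, "x": 0, "y": 0, "z": 0, "rx": 0, "ry": 0, "rz": 0},
    {"claw": 40, "x": 0, "y": 0, "z": 0, "rx": 0, "ry": 0, "rz": 0},
    {"claw": 40, "x": 0, "y": 0, "z": 0, "rx": 0, "ry": 0, "rz": 0}
  ]
}}

```text
time: 23.68
tool_pos: [0.571, 0.3548, -0.022]
eef_rot: [-0.0, 0.07, 0.998, -0.0]
force: [-0.1, 0.8, -1.4]
grip_width: 0.493
```

```bash
python3 - <<'E'
from h import *
goto(0.5,0.27,0.15,0.6)
E
```

```text
from [ 0.571   0.3548 -0.022 ] psi 1.432 t 23.68 F [-0.1  0.8 -1.4] grip 0.493
"x":11.7,"y":-18.8,"z":-34.4,"rx":-0,"ry":-0,"rz":0.166
"x":8.5,"y":-20.4,"z":-34.4,"rx":-0,"ry":-0,"rz":0.166
"x":5,"y":-21.6,"z":-34.4,"rx":-0,"ry":-0,"rz":0.166
"x":1.3,"y":-22.1,"z":-34.4,"rx":-0,"ry":-0,"rz":0.166
"x":-2.4,"y":-22,"z":-34.4,"rx":-0,"ry":-0,"rz":0.166
```

Call:
{"fn": "arm_command", "kwargs": {
  "plan": [
    {"claw": 40, "x": 0, "y": 0, "z": -55, "rx": 0, "ry": 0, "rz": 0},
    {"claw": 40, "x": 10, "y": -15, "z": -55, "rx": 0, "ry": 0, "rz": 0},
    {"claw": 40, "x": 12, "y": -22, "z": -35, "rx": 0, "ry": 0, "rz": 0.17},
    {"claw": 40, "x": 8, "y": -24, "z": 0, "rx": 0, "ry": 0, "rz": 0.17},
    {"claw": 40, "x": 5, "y": -24, "z": 0, "rx": 0, "ry": 0, "rz": 0.17}
  ]
}}

```text
time: 24.3
tool_pos: [0.5124, 0.2807, 0.1277]
eef_rot: [0.0, 0.326, 0.945, 0.0]
force: [-1.1, -0.5, -1.4]
grip_width: 0.495
```

```bash
python3 - <<'E'
from h import *
goto(0.4575,0.10,0.13,-0.079)
E
```

```text
from [0.5124 0.2807 0.1277] psi 0.907 t 24.3 F [-1.1 -0.5 -1.4] grip 0.495
"x":-11.4,"y":-29.4,"z":-0.4,"rx":0,"ry":0,"rz":0.164
"x":-16,"y":-27.1,"z":-0.4,"rx":0,"ry":0,"rz":0.164
"x":-20.2,"y":-24.1,"z":-0.4,"rx":0,"ry":0,"rz":0.164
"x":-23.9,"y":-20.5,"z":-0.4,"rx":0,"ry":0,"rz":0.164
"x":-26.9,"y":-16.3,"z":-0.4,"rx":0,"ry":0,"rz":0.164
"x":-29.2,"y":-11.7,"z":-0.4,"rx":0,"ry":0,"rz":0.164
```

Call:
{"fn": "arm_command", "kwargs": {
  "plan": [
    {"claw": 40, "x": -11, "y": -29, "z": 0, "rx": 0, "ry": 0, "rz": 0.164},
    {"claw": 40, "x": -16, "y": -27, "z": 0, "rx": 0, "ry": 0, "rz": 0.164},
    {"claw": 40, "x": -20, "y": -24, "z": 0, "rx": 0, "ry": 0, "rz": 0.164},
    {"claw": 40, "x": -24, "y": -20, "z": 0, "rx": 0, "ry": 0, "rz": 0.164},
    {"claw": 40, "x": -27, "y": -16, "z": 0, "rx": 0, "ry": 0, "rz": 0.164}
  ]
}}

```text
time: 24.92
tool_pos: [0.4639, 0.1276, 0.1292]
eef_rot: [0.001, 0.686, 0.728, 0.002]
force: [0.4, -0.5, -1.2]
grip_width: 0.494
```

```bash
python3 - <<'E'
from h import *
goto(0.4575,0.11,0.13,-0.079)
E
```

```text
from [0.4639 0.1276 0.1292] psi 0.06 t 24.93 F [ 0.4 -0.5 -1.2] grip 0.494
"x":-17.2,"y":-7.4,"z":-0.9,"rx":0.004,"ry":-0,"rz":0.139
```

Call:
{"fn": "arm_command", "kwargs": {
  "plan": [
    {"claw": 40, "x": -17, "y": -7.4, "z": -1, "rx": 0.004, "ry": 0, "rz": 0.139},
    {"claw": 40, "x": 0, "y": 0, "z": 0, "rx": 0, "ry": 0, "rz": 0}
  ]
}}

```text
time: 25.18
tool_pos: [0.4571, 0.1084, 0.1308]
eef_rot: [0.0, 0.737, 0.676, 0.001]
force: [-0.1, 0.4, -0.7]
grip_width: 0.49
```

```bash
python3 - <<'E'
from h import *
c,im,d=snap('wrist','w22')
for st,P in lips(c,im,d,(0,235,200,380)):
    print(st,'mean',np.round(P.mean(0),4),'min',np.round(np.percentile(P,2,axis=0),4),'max',np.round(np.percentile(P,98,axis=0),4))
goto(0.4575,0.1453,0.055,-0.079,n=2)
E
```

```text
[235, 17, 88, 21, 720] mean [0.4645 0.2316 0.0469] min [0.4373 0.2228 0.0415] max [0.491  0.2359 0.0491]
[254, 46, 45, 45, 617] mean [0.4551 0.2013 0.0502] min [0.4468 0.1908 0.0486] max [0.4713 0.2155 0.0516]
[238, 91, 84, 18, 549] mean [0.4612 0.1819 0.0454] min [0.4336 0.175  0.0014] max [0.488  0.1908 0.0492]
[238, 118, 85, 20, 756] mean [0.4591 0.1696 0.0531] min [0.4323 0.1603 0.0467] max [0.4861 0.1741 0.0559]
[242, 180, 78, 20, 675] mean [0.455  0.1197 0.0457] min [0.429  0.1151 0.0405] max [0.4828 0.1292 0.0489]
from [0.4573 0.109  0.1307] psi -0.084 t 25.23 F [ 0.2  0.9 -0.6] grip 0.495
"x":18.1,"y":-1.5,"z":37.9,"rx":0.001,"ry":-0,"rz":-0.003
"x":18.1,"y":-1.4,"z":37.9,"rx":0.001,"ry":-0,"rz":-0.003
```

View pics/w22.png

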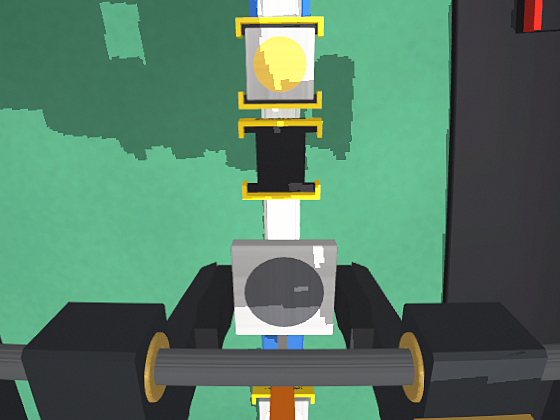

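Grey is held, centred at (284,288). Seat 2 is at (281,158) in the picture, (0.4575, 0.1455) in the world.

Call:
{"fn": "arm_command", "kwargs": {
  "plan": [
    {"claw": 40, "x": 18, "y": -1.4, "z": 35, "rx": 0.001, "ry": 0, "rz": -0.003},
    {"claw": 40, "x": 18, "y": -1.4, "z": 35, "rx": 0.001, "ry": 0, "rz": -0.003},
    {"claw": 40, "x": 0, "y": 0, "z": 8, "rx": 0, "ry": 0, "rz": 0}
  ]
}}

```text
time: 25.6
tool_pos: [0.4593, 0.148, 0.0519]
eef_rot: [0.001, 0.731, 0.683, 0.002]
force: [0.2, -0.5, -1.9]
grip_width: 0.491
```

```bash
python3 - <<'E'
from h import *
goto(0.4575,0.1455,0.035,-0.079,n=1)
E
```

```text
from [0.4593 0.148  0.0519] psi -0.068 t 25.6 F [ 0.2 -0.5 -1.9] grip 0.491
"x":-2.7,"y":-1.7,"z":16.9,"rx":0.004,"ry":-0.001,"rz":0.011
```

Call:
{"fn": "arm_command", "kwargs": {
  "plan": [
    {"claw": 40, "x": -2.7, "y": -1.7, "z": 17, "rx": 0.004, "ry": -0.001, "rz": 0.011}
  ]
}}

```text
time: 25.72
tool_pos: [0.4584, 0.1458, 0.0355]
eef_rot: [0.001, 0.734, 0.68, 0.001]
force: [-1.5, -0.3, -0.5]
grip_width: 0.489
```

```bash
python3 - <<'E'
from h import *
goto(0.4575,0.1455,0.027,-0.079,n=1)
E
```

```text
from [0.4584 0.1458 0.0355] psi -0.076 t 25.73 F [-1.5 -0.3 -0.5] grip 0.489
"x":-0.4,"y":-0.9,"z":8.5,"rx":0.002,"ry":-0,"rz":0.003
```

Call:
{"fn": "arm_command", "kwargs": {
  "plan": [
    {"claw": 40, "x": -0.4, "y": -0.9, "z": 8.5, "rx": 0.002, "ry": 0, "rz": 0.003}
  ]
}}

```text
time: 25.85
tool_pos: [0.4578, 0.1454, 0.0271]
eef_rot: [-0.0, 0.734, 0.679, 0.0]
force: [-0.0, -0.5, -1.7]
grip_width: 0.494
```

Call:
{"fn": "arm_command", "kwargs": {
  "plan": [
    {"claw": 40, "x": 0, "y": 0, "z": 5, "rx": 0, "ry": 0, "rz": 0}
  ]
}}

```text
time: 25.98
tool_pos: [0.4583, 0.1454, 0.0225]
eef_rot: [0.0, 0.734, 0.679, 0.001]
force: [0.6, -0.5, 0.8]
grip_width: 0.49
```

Call:
{"fn": "arm_command", "kwargs": {
  "plan": [
    {"claw": 40, "x": 0, "y": 0, "z": 3.5, "rx": 0, "ry": 0, "rz": 0}
  ]
}}

```text
time: 26.1
tool_pos: [0.4588, 0.1454, 0.0195]
eef_rot: [0.0, 0.734, 0.679, 0.001]
force: [-0.9, -0.1, 1.1]
grip_width: 0.49
```

Call:
{"fn": "arm_command", "kwargs": {
  "plan": [
    {"claw": 40, "x": 0, "y": 0, "z": 2, "rx": 0, "ry": 0, "rz": 0}
  ]
}}

```text
time: 26.22
tool_pos: [0.4591, 0.1455, 0.0177]
eef_rot: [0.001, 0.734, 0.679, 0.001]
force: [-0.9, 0.5, 1.1]
grip_width: 0.492
```

Call:
{"fn": "arm_command", "kwargs": {
  "plan": [
    {"claw": 40, "x": 0, "y": -1, "z": 2, "rx": 0.001, "ry": 0, "rz": 0}
  ]
}}

```text
time: 26.35
tool_pos: [0.4591, 0.1456, 0.0167]
eef_rot: [0.001, 0.734, 0.679, 0.002]
force: [-2.4, -1.4, 19.5]
grip_width: 0.491
```

Call:
{"fn": "arm_command", "kwargs": {
  "plan": [
    {"claw": 40, "x": 0, "y": 0, "z": 1.5, "rx": 0, "ry": 0, "rz": 0}
  ]
}}

```text
time: 26.48
tool_pos: [0.4592, 0.1456, 0.0166]
eef_rot: [0.001, 0.734, 0.68, 0.002]
force: [-10.0, -0.6, 23.2]
grip_width: 0.493
```

Bottomed out. Releasing and rising to check all the seats.

Call:
{"fn": "arm_command", "kwargs": {
  "plan": [
    {"claw": 72, "x": 0, "y": 0, "z": -0.5, "rx": 0, "ry": 0, "rz": 0},
    {"claw": 72, "x": 0, "y": 0, "z": 0, "rx": 0, "ry": 0, "rz": 0},
    {"claw": 72, "x": 0, "y": 0, "z": -25, "rx": 0, "ry": 0, "rz": 0},
    {"claw": 72, "x": 0, "y": 0, "z": -50, "rx": 0, "ry": 0, "rz": 0},
    {"claw": 72, "x": -10, "y": 0, "z": -60, "rx": 0, "ry": 0, "rz": 0}
  ]
}}

```text
time: 27.1
tool_pos: [0.4562, 0.1352, 0.1526]
eef_rot: [-0.001, 0.733, 0.68, -0.001]
force: [1.4, 1.0, -0.1]
grip_width: 0.72
```

Call:
{"fn": "arm_command", "kwargs": {
  "plan": [
    {"claw": 50, "x": -30, "y": 0, "z": -30, "rx": 0, "ry": 0, "rz": 0},
    {"claw": 50, "x": -50, "y": 3, "z": 0, "rx": 0, "ry": 0, "rz": 0},
    {"claw": 50, "x": -40, "y": 3, "z": 0, "rx": 0, "ry": 0, "rz": 0},
    {"claw": 50, "x": 0, "y": 0, "z": 0, "rx": 0, "ry": 0, "rz": 0}
  ]
}}

```text
time: 27.6
tool_pos: [0.455, 0.0113, 0.1881]
eef_rot: [0.003, 0.733, 0.68, 0.002]
force: [0.8, 0.5, -0.2]
grip_width: 0.504
```

```bash
python3 - <<'E'
from h import *
p,Rt,s=pose(); print(p,psi_now(Rt),s['time'])
c,im,d=snap('wrist','w23')
for st,P in lips(c,im,d,(0,320,200,380)):
    print(st,'mean',np.round(P.mean(0),4),'min',np.round(np.percentile(P,2,axis=0),4),'max',np.round(np.percentile(P,98,axis=0),4))
for t in ('coupon','handle_grip','beam'):
    print(t,[(round(r['score'],2),np.round(c2w(c,r['point']),3).tolist()) for r in manip.tip_of(t,'wrist')[:5]])
c,im,d=snap('top','t23')
for t in ('coupon','handle_grip','beam','stage','seat1_top','seat2_top','seat3_top','seat4_top'):
    print(t,[(round(r['score'],2),np.round(c2w(c,r['point']),3).tolist()) for r in manip.tip_of(t,'top')[:5]])
E
```

```text
[0.45498542 0.01126443 0.18808881] -0.07473392686653604 27.6
[238, 44, 71, 16, 448] mean [0.456  0.12   0.0452] min [0.4288 0.1158 0.0021] max [0.4829 0.1289 0.0492]
[245, 261, 59, 16, 431] mean [ 0.4403 -0.064   0.0457] min [ 0.4137 -0.0737  0.0381] max [ 0.4674 -0.0604  0.0488]
[246, 302, 57, 18, 444] mean [ 0.4364 -0.1173  0.0448] min [ 0.4103 -0.1256  0.0388] max [ 0.4639 -0.105   0.0483]
coupon [(0.95, [0.431, -0.152, 0.04]), (0.89, [0.46, 0.148, 0.039]), (0.67, [0.44, -0.09, 0.038])]
handle_grip [(0.74, [0.461, 0.148, 0.04]), (0.56, [0.447, 0.001, 0.128])]
beam [(0.88, [0.448, 0.027, 0.019])]
coupon [(0.84, [0.442, -0.092, 0.045]), (0.83, [0.462, 0.206, 0.045]), (0.73, [0.458, 0.144, 0.039]), (0.71, [0.435, -0.151, 0.045])]
handle_grip []
beam []
stage [(0.57, [0.66, 0.013, -0.001])]
seat1_top [(0.56, [0.463, 0.203, 0.038])]
seat2_top [(0.58, [0.462, 0.144, 0.039])]
seat3_top [(0.59, [0.443, -0.091, 0.042]), (0.51, [0.663, 0.009, -0.0]), (0.34, [0.666, 0.384, -0.001])]
seat4_top [(0.63, [0.436, -0.155, 0.047])]
```

View pics/w23.png

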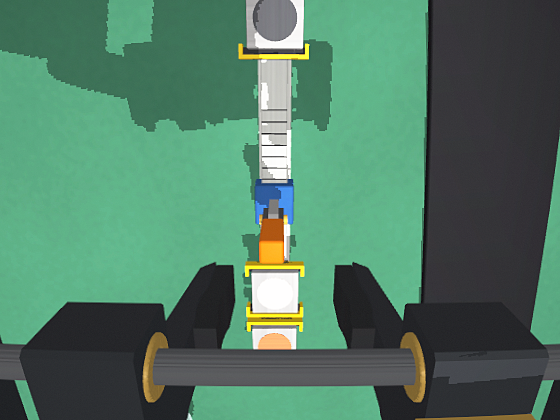

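View pics/t23.png

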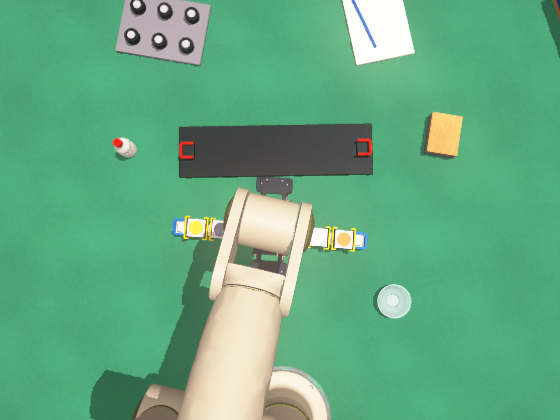

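All four plates are seated, and grey is in seat 2 at (275,18). The handle's orange stem shows at (271,237). Measuring it.

```bash
cat >> h.py <<'E'
def handle(c,im,d):
    hsv=cv2.cvtColor(im,cv2.COLOR_RGB2HSV)
    m=(hsv[...,0]>5)&(hsv[...,0]<17)&(hsv[...,1]>190)&(hsv[...,2]>90)
    P,u,v=cloud(c,im,d,m); k=(P[:,2]>0.09)&(P[:,2]<.35); return P[k],u[k],v[k]
E
python3 - <<'E'
from h import *
c,im,d=snap('wrist')
P,u,v=handle(c,im,d); print(len(P),P.min(0),P.max(0),u.min(),u.max(),v.min(),v.max())
t=P[P[:,2]>P[:,2].max()-.006]; print('top',len(t),t.mean(0),t.min(0),t.max(0))
f=P[P[:,2]<P[:,2].max()-.01]; print('front',len(f),f.mean(0),f.min(0),f.max(0))
hsv=cv2.cvtColor(im,cv2.COLOR_RGB2HSV); m=(hsv[...,0]>100)&(hsv[...,0]<125)&(hsv[...,1]>120); B,ub,vb=cloud(c,im,d,m); k=(B[:,2]>.03)&(abs(B[:,1])<.1); B=B[k]; print('blue',B.min(0),B.max(0),B.mean(0))
E
```

```text
554 [ 0.4378606  -0.01058516  0.10435197] [0.45374204 0.00565151 0.14663783] 259 283 222 265
top 119 [0.44556335 0.00212108 0.14391454] [ 0.4378606  -0.01058516  0.1407127 ] [0.45356884 0.0055648  0.14663783]
front 369 [0.44647147 0.00430263 0.12165703] [0.43864951 0.0026038  0.10435197] [0.45374204 0.00565151 0.13661712]
blue [ 0.41734978 -0.07133588  0.03051789] [0.48583913 0.05687915 0.30080157] [0.44675002 0.00425196 0.05525102]
```

```bash
python3 - <<'E'
from h import *
goto(0.4458,-0.003,0.145,-0.079,n=1)
E
```

```text
from [0.4549 0.0133 0.188 ] psi -0.071 t 28.3 F [-0.2 -0.3  0.2] grip 0.501
"x":-16.9,"y":-8.2,"z":42.9,"rx":0.007,"ry":0,"rz":0.008
```

Call:
{"fn": "arm_command", "kwargs": {
  "plan": [
    {"claw": 50, "x": -17, "y": -8, "z": 38, "rx": 0.007, "ry": 0, "rz": 0.008},
    {"claw": 50, "x": 0, "y": 0, "z": 0, "rx": 0, "ry": 0, "rz": 0}
  ]
}}

```text
time: 28.55
tool_pos: [0.4462, -0.0033, 0.1497]
eef_rot: [0.001, 0.735, 0.679, 0.0]
force: [-0.8, 0.1, 0.9]
grip_width: 0.501
```

```bash
python3 - <<'E'
from h import *
goto(0.4458,-0.003,0.105,-0.079,n=1)
E
```

```text
from [ 0.4462 -0.0033  0.1497] psi -0.079 t 28.55 F [-0.8  0.1  0.9] grip 0.501
"x":0.3,"y":-0.5,"z":44.7,"rx":0.001,"ry":0,"rz":-0
```

Call:
{"fn": "arm_command", "kwargs": {
  "plan": [
    {"claw": 50, "x": 0, "y": -0.5, "z": 40, "rx": 0.001, "ry": 0, "rz": 0}
  ]
}}

```text
time: 28.68
tool_pos: [0.4482, -0.0036, 0.1122]
eef_rot: [0.003, 0.735, 0.678, 0.002]
force: [0.2, -0.0, -1.1]
grip_width: 0.501
```

```bash
python3 - <<'E'
from h import *
c,im,d=snap('wrist','w24')
goto(0.4458,-0.003,0.081,-0.079,n=1)
E
```

```text
from [ 0.4446 -0.0027  0.1065] psi -0.08 t 28.73 F [-2.4  0.3 -5.1] grip 0.496
"x":-0.2,"y":1.3,"z":25.5,"rx":-0.003,"ry":-0,"rz":-0.001
```

View pics/w24.png

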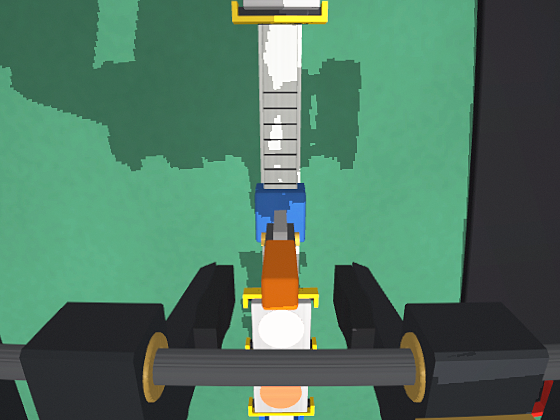

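The stem at (281,270) is centred between the fingers. Descending and gripping.

Call:
{"fn": "arm_command", "kwargs": {
  "plan": [
    {"claw": 50, "x": 0, "y": 1, "z": 25, "rx": -0.002, "ry": 0, "rz": 0}
  ]
}}

```text
time: 28.85
tool_pos: [0.447, -0.0027, 0.083]
eef_rot: [0.001, 0.735, 0.678, 0.001]
force: [0.9, -0.8, -0.6]
grip_width: 0.495
```

```bash
python3 - <<'E'
from h import *
goto(0.4458,-0.003,0.081,-0.079,n=1)
E
```

```text
from [ 0.447  -0.0027  0.083 ] psi -0.079 t 28.85 F [ 0.9 -0.8 -0.6] grip 0.495
"x":-0.4,"y":-1.2,"z":2,"rx":0.002,"ry":-0,"rz":-0
```

Call:
{"fn": "arm_command", "kwargs": {
  "plan": [
    {"claw": 50, "x": 0, "y": -1, "z": 2, "rx": 0.002, "ry": 0, "rz": 0},
    {"claw": 5, "x": 0, "y": 0, "z": 0, "rx": 0, "ry": 0, "rz": 0},
    {"claw": 5, "x": 0, "y": 0, "z": 0, "rx": 0, "ry": 0, "rz": 0},
    {"claw": 5, "x": 0, "y": 0, "z": 0, "rx": 0, "ry": 0, "rz": 0},
    {"claw": 5, "x": 0, "y": 0, "z": 0, "rx": 0, "ry": 0, "rz": 0}
  ]
}}

```text
time: 29.48
tool_pos: [0.4476, -0.0022, 0.0851]
eef_rot: [0.001, 0.734, 0.679, 0.001]
force: [-1.2, -0.2, -4.0]
grip_width: 0.176
```

```bash
python3 - <<'E'
from h import *
c,im,d=snap('wrist','w25')
goto(0.4458,-0.003,0.081,-0.079,n=1)
E
```

```text
from [ 0.4475 -0.0022  0.085 ] psi -0.079 t 29.52 F [-2.1 -0.5 -0.9] grip 0.179
"x":-0.9,"y":-1.7,"z":4,"rx":0.003,"ry":0,"rz":0
```

View pics/w25.png

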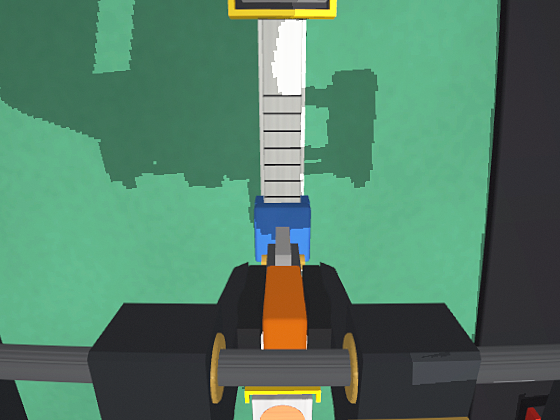

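The handle is gripped (0.178, i.e. 16 mm). Sliding the carriage about 31 mm towards the middle.

Call:
{"fn": "arm_command", "kwargs": {
  "plan": [
    {"claw": 5, "x": 8, "y": 0, "z": 0, "rx": 0, "ry": 0, "rz": 0},
    {"claw": 5, "x": 8, "y": 0, "z": 0, "rx": 0, "ry": 0, "rz": 0}
  ]
}}

```text
time: 29.78
tool_pos: [0.4488, 0.0137, 0.085]
eef_rot: [0.001, 0.735, 0.679, 0.0]
force: [-1.3, -3.2, -0.2]
grip_width: 0.177
```

```bash
python3 - <<'E'
from h import *
c,im,d=snap('wrist')
for st,P in lips(c,im,d,(0,320,200,380)):
    print(st,'mean',np.round(P.mean(0),4),'min',np.round(np.percentile(P,2,axis=0),4),'max',np.round(np.percentile(P,98,axis=0),4))
goto(0.4483,0.028,0.085,-0.079,n=1)
E
```

```text
[229, 26, 107, 25, 1091] mean [0.4559 0.1197 0.0465] min [0.4291 0.1152 0.0395] max [0.4829 0.1289 0.0492]
from [0.4487 0.0145 0.085 ] psi -0.079 t 29.82 F [-1.6 -1.9 -0.9] grip 0.178
"x":13.4,"y":-1.5,"z":-0,"rx":0.002,"ry":0.001,"rz":0
```

The carriage slid with the beam staying put. Continuing to the middle.

Call:
{"fn": "arm_command", "kwargs": {
  "plan": [
    {"claw": 5, "x": 7, "y": -0.5, "z": 0, "rx": 0.001, "ry": 0, "rz": 0},
    {"claw": 5, "x": 6, "y": -0.5, "z": 0, "rx": 0.001, "ry": 0, "rz": 0},
    {"claw": 5, "x": 0, "y": 0, "z": 0, "rx": 0, "ry": 0, "rz": 0}
  ]
}}

```text
time: 30.2
tool_pos: [0.4495, 0.0287, 0.085]
eef_rot: [0.001, 0.734, 0.679, 0.0]
force: [0.9, -1.5, -2.8]
grip_width: 0.181
```

Call:
{"fn": "arm_command", "kwargs": {
  "plan": [
    {"claw": 5, "x": 0, "y": 0, "z": -6, "rx": 0, "ry": 0, "rz": 0},
    {"claw": 5, "x": 0, "y": 0, "z": -6, "rx": 0, "ry": 0, "rz": 0},
    {"claw": 5, "x": 0, "y": 0, "z": -6, "rx": 0, "ry": 0, "rz": 0}
  ]
}}

```text
time: 30.58
tool_pos: [0.4478, 0.0296, 0.1026]
eef_rot: [-0.001, 0.734, 0.679, -0.001]
force: [0.2, -0.4, -9.2]
grip_width: 0.18
```

```bash
cat >> h.py <<'E'
def tilt(c,im,d,verbose=True):
    """beam tilt about its x from bar surface / lips / plates seen by the wrist camera"""
    out=[]
    p,Rt,s=pose()
    T=np.array(c['world_from_camera'])
    v,u=np.mgrid[0:262:3,200:370:3]; u=u.ravel();v=v.ravel()
    P=np.array([pix2w(c,a,b,d[b,a]) for a,b in zip(u,v) if d[b,a]>0])
    # beam coords
    b=np.array([-np.sin(-0.079),np.cos(-0.079)]); n=np.array([np.cos(-.079),np.sin(-.079)])
    s_=(P[:,:2]-p[:2])@b; l=(P[:,:2]-p[:2])@n
    return s_,l,P[:,2]
E
python3 - <<'E'
from h import *
p,Rt,s=pose(); print(p,s['force'],s['time'],s['grip_width'])
c,im,d=snap('wrist','w26')
for st,P in lips(c,im,d,(0,320,200,380)):
    print(st,'mean',np.round(P.mean(0),4),'min',np.round(np.percentile(P,2,axis=0),4),'max',np.round(np.percentile(P,98,axis=0),4))
s_,l,z=tilt(c,im,d)
for a in np.arange(0.02,0.24,0.01):
    k=(abs(s_-a)<.005)&(abs(l)<.008)
    if k.any(): print(round(a,3),np.round(np.median(z[k]),4))
c,im,d=snap('scene','s26')
E
```

```text
[0.44777793 0.02962291 0.10255789] [ 0.20327272 -0.38167696 -9.16817979] 30.575 0.17969654826088952
[229, 53, 107, 23, 935] mean [0.4537 0.1226 0.0681] min [0.4269 0.1182 0.0623] max [0.4811 0.1315 0.0705]
0.02 0.0581
0.03 0.0546
0.04 0.0547
0.05 0.0553
0.06 0.0557
0.07 0.0559
0.08 0.0565
0.09 0.0627
0.1 0.0709
0.11 0.0721
0.12 0.0723
0.13 0.0726
```

View pics/w26.png

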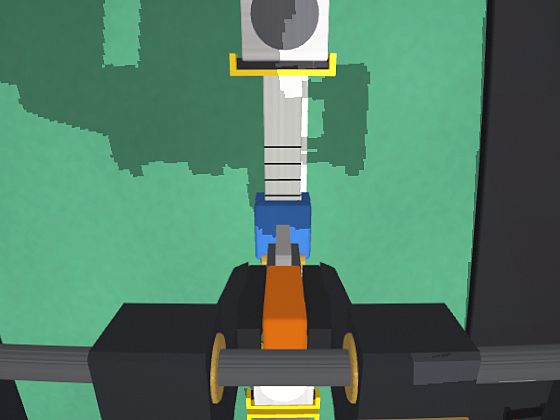

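View pics/s26.png

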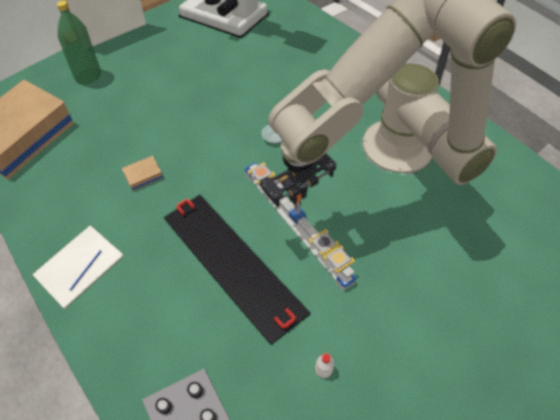

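The beam is up 18 mm with its +y end slightly high, by about 0.04 rad. The full weight (9.2 N) is on the tool. Letting it settle a little higher.

Call:
{"fn": "arm_command", "kwargs": {
  "plan": [
    {"claw": 5, "x": 0, "y": 0, "z": -6, "rx": 0, "ry": 0, "rz": 0},
    {"claw": 5, "x": 0, "y": 0, "z": 0, "rx": 0, "ry": 0, "rz": 0},
    {"claw": 5, "x": 0, "y": 0, "z": 0, "rx": 0, "ry": 0, "rz": 0},
    {"claw": 5, "x": 0, "y": 0, "z": 0, "rx": 0, "ry": 0, "rz": 0},
    {"claw": 5, "x": 0, "y": 0, "z": 0, "rx": 0, "ry": 0, "rz": 0}
  ]
}}

```text
time: 31.3
tool_pos: [0.448, 0.0295, 0.109]
eef_rot: [-0.001, 0.734, 0.679, -0.001]
force: [-0.1, -0.2, -8.4]
grip_width: 0.176
```

Call:
{"fn": "arm_command", "kwargs": {
  "plan": [
    {"claw": 5, "x": 0, "y": 0, "z": 0, "rx": 0, "ry": 0, "rz": 0},
    {"claw": 5, "x": 0, "y": 0, "z": 0, "rx": 0, "ry": 0, "rz": 0},
    {"claw": 5, "x": 0, "y": 0, "z": 0, "rx": 0, "ry": 0, "rz": 0},
    {"claw": 5, "x": 0, "y": 0, "z": 0, "rx": 0, "ry": 0, "rz": 0},
    {"claw": 5, "x": 0, "y": 0, "z": 0, "rx": 0, "ry": 0, "rz": 0}
  ]
}}

```text
time: 31.92
tool_pos: [0.4479, 0.0295, 0.1089]
eef_rot: [-0.001, 0.734, 0.679, -0.001]
force: [-0.5, -0.2, -8.7]
grip_width: 0.178
```

```bash
cat >> h.py <<'E'
def tiltfit(c,im,d):
    p,Rt,s=pose(); s_,l,z=tilt(c,im,d)
    z0=p[2]-0.051+0.0  # bar top (34 mm above table when TCP .085), +2 mm camera bias
    k=(s_>.025)&(s_<.08)&(abs(l)<.009)&(abs(z-z0)<.02); A=np.c_[s_[k],np.ones(k.sum())]
    f=np.linalg.lstsq(A,z[k],rcond=None)[0]; r=z[k]-A@f; g=abs(r)<.0015
    f=np.linalg.lstsq(A[g],z[k][g],rcond=None)[0]
    print('bar slope (+ = +y end up)',np.round(f[0],4),'z at s=0',np.round(f[1],4),'n',g.sum(),k.sum())
    k=(s_>.095)&(s_<.17)&(abs(l)<.012)&(abs(z-z0-.016)<.02)
    if k.sum()>10:
        A=np.c_[s_[k],np.ones(k.sum())]; f2=np.linalg.lstsq(A,z[k],rcond=None)[0]; print('plate slope',np.round(f2,4),k.sum(),' plate centre z - bar line:',np.round(np.median(z[k])-(f[0]*np.median(s_[k])+f[1]),4))
    return f
E
python3 - <<'E'
from h import *
p,Rt,s=pose(); print(p,s['force'],s['time'],s['grip_width'])
c,im,d=snap('wrist','w27'); tiltfit(c,im,d)
for st,P in lips(c,im,d,(0,320,200,380)):
    print(st,'mean',np.round(P.mean(0),4),'min',np.round(np.percentile(P,2,axis=0),4),'max',np.round(np.percentile(P,98,axis=0),4))
c,im,d=snap('scene')
for t in ('seat1_top','seat2_top','seat3_top','seat4_top','beam'):
    print(t,[(round(r['score'],2),np.round(c2w(c,r['point']),3).tolist()) for r in manip.tip_of(t,'scene')[:2]])
for st,P in lips(c,im,d,(130,300,230,370)): print(st,np.round(P.mean(0),4))
E
```

```text
[0.447912   0.02951998 0.10887319] [-0.53698445 -0.23481865 -8.72194809] 31.925 0.1780019984877173
bar slope (+ = +y end up) 0.0392 z at s=0 0.0597 n 308 315
plate slope [0.1797 0.0579] 348  plate centre z - bar line: 0.0145
[229, 53, 107, 23, 895] mean [0.4539 0.1227 0.0736] min [0.4268 0.1181 0.0024] max [0.4813 0.1316 0.0771]
seat1_top [(0.5, [0.463, 0.206, 0.075])]
seat2_top [(0.5, [0.426, -0.149, 0.058]), (0.4, [0.457, 0.147, 0.07])]
seat3_top []
seat4_top [(0.54, [0.434, -0.149, 0.054])]
beam [(0.8, [0.446, 0.029, 0.043])]
```

Settled tilt is about 0.04 rad with +y high, already inside 5°. One small correction will make it better: set down, slide 2 mm towards -y, and lift again.

Call:
{"fn": "arm_command", "kwargs": {
  "plan": [
    {"claw": 5, "x": 0, "y": 0, "z": 8, "rx": 0, "ry": 0, "rz": 0},
    {"claw": 5, "x": 0, "y": 0, "z": 8, "rx": 0, "ry": 0, "rz": 0},
    {"claw": 5, "x": 0, "y": 0, "z": 7, "rx": 0, "ry": 0, "rz": 0}
  ]
}}

```text
time: 32.65
tool_pos: [0.448, 0.0296, 0.0846]
eef_rot: [-0.001, 0.734, 0.679, -0.0]
force: [-5.0, 1.8, 23.3]
grip_width: 0.177
```

```bash
python3 - <<'E'
from h import *
goto(0.4478,0.0275,0.085,-0.079,n=1)
c,im,d=snap('wrist'); tiltfit(c,im,d)
E
```

```text
from [0.448  0.0296 0.0846] psi -0.079 t 32.65 F [-5.   1.8 23.3] grip 0.177
"x":-2.1,"y":-0,"z":-0.4,"rx":-0.002,"ry":-0.001,"rz":0
bar slope (+ = +y end up) -0.0011 z at s=0 0.0358 n 298 308
plate slope [0.0797 0.0408] 364  plate centre z - bar line: 0.0142
```

Call:
{"fn": "arm_command", "kwargs": {
  "plan": [
    {"claw": 5, "x": 0, "y": 0, "z": -0.5, "rx": 0, "ry": 0, "rz": 0},
    {"claw": 5, "x": -3, "y": 0, "z": 0, "rx": 0, "ry": 0, "rz": 0}
  ]
}}

```text
time: 32.95
tool_pos: [0.4481, 0.0265, 0.085]
eef_rot: [-0.001, 0.734, 0.679, -0.0]
force: [-0.5, 2.3, -6.1]
grip_width: 0.175
```

```bash
python3 - <<'E'
from h import *
goto(0.4478,0.0275,0.085,-0.079,n=1)
c,im,d=snap('wrist')
for st,P in lips(c,im,d,(0,320,200,380)):
    print(st,'mean',np.round(P.mean(0),4),'min',np.round(np.percentile(P,2,axis=0),4),'max',np.round(np.percentile(P,98,axis=0),4))
E
```

```text
from [0.4481 0.0265 0.085 ] psi -0.078 t 32.95 F [-0.5  2.3 -6.1] grip 0.175
"x":1,"y":-0.4,"z":0,"rx":-0.001,"ry":-0.001,"rz":0.001
[231, 56, 104, 23, 844] mean [0.4544 0.1184 0.0471] min [0.4275 0.1141 0.0416] max [0.4816 0.1273 0.0493]
```

Call:
{"fn": "arm_command", "kwargs": {
  "plan": [
    {"claw": 5, "x": -1.5, "y": 0, "z": 0.3, "rx": 0, "ry": 0, "rz": 0}
  ]
}}

```text
time: 33.12
tool_pos: [0.4482, 0.0248, 0.085]
eef_rot: [-0.001, 0.734, 0.679, 0.0]
force: [-1.2, 2.6, -2.2]
grip_width: 0.176
```

```bash
python3 - <<'E'
from h import *
goto(0.4478,0.0275,0.085,-0.079,n=1)
c,im,d=snap('wrist')
for st,P in lips(c,im,d,(0,320,200,380)):
    print(st,'mean',np.round(P.mean(0),4),'min',np.round(np.percentile(P,2,axis=0),4),'max',np.round(np.percentile(P,98,axis=0),4))
E
```

```text
from [0.4482 0.0248 0.085 ] psi -0.079 t 33.12 F [-1.2  2.6 -2.2] grip 0.176
"x":2.6,"y":-0.6,"z":-0,"rx":-0.001,"ry":-0.001,"rz":0
[230, 54, 105, 23, 847] mean [0.4545 0.1176 0.0475] min [0.4276 0.1134 0.0433] max [0.4817 0.1265 0.0493]
```

The carriage has moved about 2 mm along the beam. Second trial lift.

Call:
{"fn": "arm_command", "kwargs": {
  "plan": [
    {"claw": 5, "x": 0, "y": 0, "z": -7, "rx": 0, "ry": 0, "rz": 0},
    {"claw": 5, "x": 0, "y": 0, "z": -7, "rx": 0, "ry": 0, "rz": 0},
    {"claw": 5, "x": 0, "y": 0, "z": -7, "rx": 0, "ry": 0, "rz": 0},
    {"claw": 5, "x": 0, "y": 0, "z": -7, "rx": 0, "ry": 0, "rz": 0},
    {"claw": 5, "x": 0, "y": 0, "z": 0, "rx": 0, "ry": 0, "rz": 0}
  ]
}}

```text
time: 33.8
tool_pos: [0.4481, 0.0242, 0.115]
eef_rot: [-0.0, 0.734, 0.679, -0.0]
force: [0.1, -0.3, -9.0]
grip_width: 0.182
```

Call:
{"fn": "arm_command", "kwargs": {
  "plan": [
    {"claw": 5, "x": 0, "y": 0, "z": 0, "rx": 0, "ry": 0, "rz": 0},
    {"claw": 5, "x": 0, "y": 0, "z": 0, "rx": 0, "ry": 0, "rz": 0},
    {"claw": 5, "x": 0, "y": 0, "z": 0, "rx": 0, "ry": 0, "rz": 0},
    {"claw": 5, "x": 0, "y": 0, "z": 0, "rx": 0, "ry": 0, "rz": 0},
    {"claw": 5, "x": 0, "y": 0, "z": 0, "rx": 0, "ry": 0, "rz": 0}
  ]
}}

```text
time: 34.42
tool_pos: [0.4476, 0.0243, 0.1143]
eef_rot: [-0.001, 0.734, 0.679, -0.001]
force: [0.6, -0.5, -8.7]
grip_width: 0.181
```

```bash
python3 - <<'E'
from h import *
p,Rt,s=pose(); print(p,s['force'],s['time'],s['grip_width'])
c,im,d=snap('wrist','w28'); tiltfit(c,im,d)
E
```

```text
[0.44763334 0.02429007 0.11430623] [ 0.57628731 -0.46648463 -8.71759751] 34.425 0.18050056327675706
bar slope (+ = +y end up) 0.0224 z at s=0 0.065 n 304 312
plate slope [0.1941 0.0593] 361  plate centre z - bar line: 0.0142
```

Tilt is now about 0.022 rad, near level. Lifting high and holding.

Call:
{"fn": "arm_command", "kwargs": {
  "plan": [
    {"claw": 5, "x": 0, "y": 0, "z": -12, "rx": 0, "ry": 0, "rz": 0},
    {"claw": 5, "x": 0, "y": 0, "z": -12, "rx": 0, "ry": 0, "rz": 0},
    {"claw": 5, "x": 0, "y": 0, "z": -12, "rx": 0, "ry": 0, "rz": 0},
    {"claw": 5, "x": 0, "y": 0, "z": -10, "rx": 0, "ry": 0, "rz": 0},
    {"claw": 5, "x": 0, "y": 0, "z": -3, "rx": 0, "ry": 0, "rz": 0}
  ]
}}

```text
time: 35.1
tool_pos: [0.4481, 0.0242, 0.1676]
eef_rot: [-0.0, 0.734, 0.679, -0.0]
force: [0.6, -0.1, -9.0]
grip_width: 0.179
```

Call:
{"fn": "arm_command", "kwargs": {
  "plan": [
    {"claw": 5, "x": 0, "y": 0, "z": 0, "rx": 0, "ry": 0, "rz": 0},
    {"claw": 5, "x": 0, "y": 0, "z": 0, "rx": 0, "ry": 0, "rz": 0},
    {"claw": 5, "x": 0, "y": 0, "z": 0, "rx": 0, "ry": 0, "rz": 0},
    {"claw": 5, "x": 0, "y": 0, "z": 0, "rx": 0, "ry": 0, "rz": 0},
    {"claw": 5, "x": 0, "y": 0, "z": 0, "rx": 0, "ry": 0, "rz": 0}
  ]
}}

```text
time: 35.72
tool_pos: [0.4475, 0.0243, 0.1667]
eef_rot: [-0.001, 0.734, 0.679, -0.001]
force: [0.5, -0.8, -8.2]
grip_width: 0.181
```

Call:
{"fn": "arm_command", "kwargs": {
  "plan": [
    {"claw": 5, "x": 0, "y": 0, "z": 0, "rx": 0, "ry": 0, "rz": 0},
    {"claw": 5, "x": 0, "y": 0, "z": 0, "rx": 0, "ry": 0, "rz": 0},
    {"claw": 5, "x": 0, "y": 0, "z": 0, "rx": 0, "ry": 0, "rz": 0},
    {"claw": 5, "x": 0, "y": 0, "z": 0, "rx": 0, "ry": 0, "rz": 0},
    {"claw": 5, "x": 0, "y": 0, "z": 0, "rx": 0, "ry": 0, "rz": 0}
  ]
}}

```text
time: 36.35
tool_pos: [0.4475, 0.0243, 0.1667]
eef_rot: [-0.001, 0.734, 0.679, -0.001]
force: [0.6, -0.1, -9.1]
grip_width: 0.18
```

```bash
cat >> h.py <<'E'
def reds(c,im,d,amin=30):
    hsv=cv2.cvtColor(im,cv2.COLOR_RGB2HSV); m=((hsv[...,0]<6)|(hsv[...,0]>172))&(hsv[...,1]>150)&(hsv[...,2]>60)
    n,lab,st,ce=cv2.connectedComponentsWithStats(m.astype(np.uint8)); o=[]
    for i in range(1,n):
        if st[i,4]>=amin:
            P,u,v=cloud(c,im,d,lab==i)
            w=np.array([ray_z(c,a,b,.032) for a,b in zip(u,v)]); o.append((st[i].tolist(),P,w))
    return o
E
python3 - <<'E'
from h import *
p,Rt,s=pose(); print(p,s['force'],s['time'],s['grip_width'])
c,im,d=snap('wrist','w29'); tiltfit(c,im,d)
for st,P,w in reds(c,im,d): print('wrist',st,np.round(P.mean(0),4),np.round(P.min(0),4),np.round(P.max(0),4))
c,im,d=snap('top','t29')
for st,P,w in reds(c,im,d,15): print('top',st,'ray mean',np.round(w.mean(0),4),np.round(w.min(0),4),np.round(w.max(0),4),'z',np.round(P[:,2].mean(),3))
cv2.imwrite('pics/t29c.png',cv2.resize(cv2.cvtColor(im[110:270,160:390],cv2.COLOR_RGB2BGR),None,fx=3.4,fy=3.4,interpolation=cv2.INTER_CUBIC))
E
```

```text
[0.44751543 0.02434198 0.16666977] [ 0.6397376  -0.09507117 -9.14500859] 36.35 0.18047332745971437
bar slope (+ = +y end up) 0.0263 z at s=0 0.1173 n 302 313
plate slope [0.193  0.1119] 359  plate centre z - bar line: 0.014
wrist [478, 381, 44, 19, 540] [ 0.6625 -0.2183  0.0298] [ 0.642  -0.2601  0.0019] [ 0.6996 -0.2015  0.0348]
top [113, 139, 9, 8, 59] ray mean [0.6762 0.4045 0.032 ] [0.6676 0.395  0.032 ] [0.6852 0.415  0.032 ] z 0.094
top [357, 139, 15, 17, 115] ray mean [ 0.6637 -0.2135  0.032 ] [ 0.6432 -0.2269  0.032 ] [ 0.6835 -0.1921  0.032 ] z 0.031
top [179, 142, 15, 17, 128] ray mean [0.6575 0.2376 0.032 ] [0.6371 0.2161 0.032 ] [0.6774 0.2512 0.032 ] z 0.029
```

View pics/t29c.png

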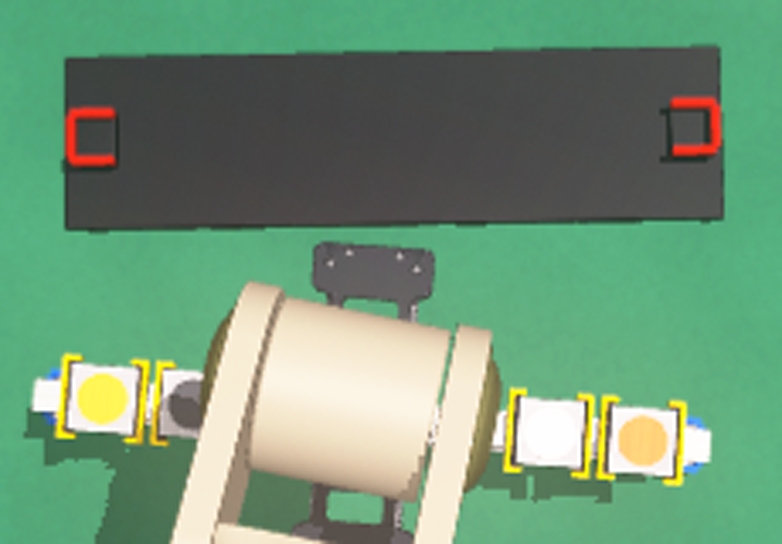

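View pics/w29.png

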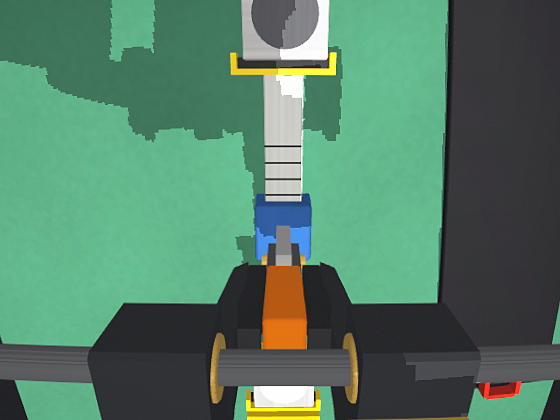

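The beam hung at about 0.10 m for well over a second at roughly 0.026 rad. The top crop shows both red cups clear of the arm, at (92,136) and (695,126). Pinning down the stage pose.

```bash
python3 - <<'E'
from h import *
c,im,d=snap('top')
for st,P,w in reds(c,im,d,100):
    k=P[:,2]>.027; print('top',st[:2],k.sum(),len(P),np.round(P[k].min(0),4),np.round(P[k].max(0),4),'w',np.round(w[k].min(0)[:2],4),np.round(w[k].max(0)[:2],4))
# slab edges, black at z=.01
g=im.max(axis=2)<75
lab=cv2.connectedComponentsWithStats(g.astype(np.uint8))
m=np.zeros(g.shape,np.uint8); m[115:180,170:385]=g[115:180,170:385]*255
m=cv2.morphologyEx(m,cv2.MORPH_CLOSE,np.ones((9,9)))
cn=max(cv2.findContours(m,cv2.RETR_EXTERNAL,cv2.CHAIN_APPROX_NONE)[0],key=cv2.contourArea)
W=np.array([ray_z(c,float(u),float(v),.010)[:2] for u,v in cn[:,0]],np.float32)*1000
print('slab',cv2.minAreaRect(W))
c,im,d=snap('scene')
for st,P,w in reds(c,im,d,40):
    k=P[:,2]>.025; print('scene',st[:2],k.sum(),len(P),np.round(P[k].min(0),4),np.round(P[k].max(0),4))
g=(im.max(axis=2)<60); m=np.zeros(g.shape,np.uint8); m[190:345,150:320]=g[190:345,150:320]*255
m=cv2.morphologyEx(m,cv2.MORPH_CLOSE,np.ones((9,9)))
cn=max(cv2.findContours(m,cv2.RETR_EXTERNAL,cv2.CHAIN_APPROX_NONE)[0],key=cv2.contourArea)
W=np.array([ray_z(c,float(u),float(v),.010)[:2] for u,v in cn[:,0]],np.float32)*1000
print('slab scene',cv2.minAreaRect(W))
E
```

```text
top [357, 139] 106 114 [ 0.6434 -0.2269  0.0271] [ 0.6843 -0.1924  0.0381] w [ 0.6432 -0.2268] [ 0.6835 -0.1921]
top [179, 142] 95 126 [0.6367 0.2163 0.0276] [0.678  0.2488 0.0375] w [0.6371 0.2161] [0.6774 0.2487]
slab ((659.7892456054688, 46.36506652832031), (129.67791748046875, 419.2525939941406), 0.8207875490188599)
scene [177, 200] 63 93 [ 0.6417 -0.2257  0.0254] [ 0.6841 -0.1903  0.0371]
scene [274, 308] 94 162 [0.6361 0.217  0.0261] [0.6788 0.2505 0.0382]
scene [323, 354] 45 45 [0.6554 0.378  0.0904] [0.6724 0.3922 0.0998]
slab scene ((660.371826171875, 14.8900146484375), (124.31246948242188, 485.4498596191406), 0.7969520688056946)
```

Top and scene cameras agree on the stage: centre (0.6603, 0.0118), yaw 0.0137. Carrying the beam over gently.

```bash
python3 - <<'E'
from h import *
goto(0.6603,0.0118,0.16,0.0137,n=9)
E
```

```text
from [0.4475 0.0243 0.1667] psi -0.079 t 36.55 F [ 0.4 -0.2 -9.9] grip 0.179
"x":0.5,"y":23.7,"z":0.7,"rx":-0,"ry":-0,"rz":-0.01
"x":0.2,"y":23.7,"z":0.7,"rx":-0,"ry":-0,"rz":-0.01
"x":-0,"y":23.7,"z":0.7,"rx":-0,"ry":-0,"rz":-0.01
"x":-0.3,"y":23.7,"z":0.7,"rx":-0,"ry":-0,"rz":-0.01
"x":-0.5,"y":23.7,"z":0.7,"rx":-0,"ry":-0,"rz":-0.01
"x":-0.7,"y":23.7,"z":0.7,"rx":-0,"ry":-0,"rz":-0.01
"x":-1,"y":23.7,"z":0.7,"rx":-0,"ry":-0,"rz":-0.01
"x":-1.2,"y":23.7,"z":0.7,"rx":-0,"ry":-0,"rz":-0.01
"x":-1.5,"y":23.6,"z":0.7,"rx":-0,"ry":-0,"rz":-0.01
```

Call:
{"fn": "arm_command", "kwargs": {
  "plan": [
    {"claw": 5, "x": 0, "y": 14, "z": 0, "rx": 0, "ry": 0, "rz": -0.01},
    {"claw": 5, "x": 0, "y": 22, "z": 0, "rx": 0, "ry": 0, "rz": -0.01},
    {"claw": 5, "x": 0, "y": 26, "z": 0, "rx": 0, "ry": 0, "rz": -0.01},
    {"claw": 5, "x": 0, "y": 28, "z": 0, "rx": 0, "ry": 0, "rz": -0.01},
    {"claw": 5, "x": 0, "y": 28, "z": 0, "rx": 0, "ry": 0, "rz": -0.01}
  ]
}}

```text
time: 37.17
tool_pos: [0.5676, 0.0178, 0.1661]
eef_rot: [-0.001, 0.717, 0.697, -0.001]
force: [0.3, -0.3, -8.1]
grip_width: 0.177
```

```bash
python3 - <<'E'
from h import *
goto(0.6603,0.0118,0.16,0.0137,n=4)
E
```

```text
from [0.5676 0.0178 0.1661] psi -0.027 t 37.17 F [ 0.3 -0.3 -8.1] grip 0.177
"x":-0.9,"y":23.2,"z":1.4,"rx":-0.001,"ry":-0,"rz":-0.01
"x":-1.1,"y":23.2,"z":1.5,"rx":-0.001,"ry":-0,"rz":-0.01
"x":-1.4,"y":23.2,"z":1.5,"rx":-0.001,"ry":-0,"rz":-0.01
"x":-1.6,"y":23.2,"z":1.5,"rx":-0.001,"ry":-0,"rz":-0.01
```

Call:
{"fn": "arm_command", "kwargs": {
  "plan": [
    {"claw": 5, "x": -1, "y": 25, "z": 1, "rx": 0, "ry": 0, "rz": -0.01},
    {"claw": 5, "x": -1, "y": 25, "z": 1, "rx": 0, "ry": 0, "rz": -0.01},
    {"claw": 5, "x": -1, "y": 22, "z": 1, "rx": 0, "ry": 0, "rz": -0.01},
    {"claw": 5, "x": -1, "y": 13, "z": 1, "rx": 0, "ry": 0, "rz": -0.01},
    {"claw": 5, "x": -0.5, "y": 5, "z": 1, "rx": 0, "ry": 0, "rz": 0}
  ]
}}

```text
time: 37.8
tool_pos: [0.661, 0.012, 0.1574]
eef_rot: [-0.003, 0.702, 0.712, -0.002]
force: [0.2, -0.3, -8.7]
grip_width: 0.179
```

```bash
python3 - <<'E'
from h import *
goto(0.6603,0.0118,0.13,0.0137,n=3)
E
```

```text
from [0.661  0.012  0.1574] psi 0.014 t 37.8 F [ 0.2 -0.3 -8.7] grip 0.179
"x":-0.1,"y":-0.2,"z":9.1,"rx":-0.003,"ry":-0,"rz":0
"x":-0.1,"y":-0.2,"z":9.1,"rx":-0.003,"ry":-0,"rz":0
"x":-0.1,"y":-0.2,"z":9.1,"rx":-0.003,"ry":-0,"rz":0
```

Call:
{"fn": "arm_command", "kwargs": {
  "plan": [
    {"claw": 5, "x": 0, "y": 0, "z": 9, "rx": -0.003, "ry": 0, "rz": 0},
    {"claw": 5, "x": 0, "y": 0, "z": 9, "rx": -0.003, "ry": 0, "rz": 0},
    {"claw": 5, "x": 0, "y": 0, "z": 9, "rx": 0, "ry": 0, "rz": 0},
    {"claw": 5, "x": 0, "y": 0, "z": 9, "rx": 0, "ry": 0, "rz": 0},
    {"claw": 5, "x": 0, "y": 0, "z": 0, "rx": 0, "ry": 0, "rz": 0}
  ]
}}

```text
time: 38.42
tool_pos: [0.6591, 0.0123, 0.1176]
eef_rot: [-0.002, 0.702, 0.712, -0.001]
force: [-0.1, 0.9, -7.9]
grip_width: 0.175
```

```bash
python3 - <<'E'
from h import *
p,Rt,s=pose(); print(p,psi_now(Rt),s['time'],s['grip_width'])
c,im,d=snap('wrist','w30')
for st,P,w in reds(c,im,d): print('wrist',st,np.round(P.mean(0),4),np.round(P.min(0),4),np.round(P.max(0),4))
c,im,d=snap('top','t30')
cv2.imwrite('pics/t30c.png',cv2.resize(cv2.cvtColor(im[110:200,160:390],cv2.COLOR_RGB2BGR),None,fx=3.4,fy=3.4,interpolation=cv2.INTER_CUBIC))
for st,P,w in reds(c,im,d,20): print('top',st,np.round(P.min(0),4),np.round(P.max(0),4),np.round(w.min(0),4),np.round(w.max(0),4))
for st,P in lips(c,im,d,(120,180,170,380)): print('lip',st,np.round(P.mean(0),4))
E
```

```text
[0.65906238 0.01233091 0.11761846] 0.013778626421330147 38.425 0.17457546539027585
top [113, 139, 9, 8, 60] [0.6543 0.3749 0.0836] [0.6713 0.393  0.0993] [0.6676 0.395  0.032 ] [0.6852 0.415  0.032 ]
top [363, 139, 9, 17, 69] [ 0.6433 -0.2306  0.0114] [ 0.6852 -0.2062  0.0379] [ 0.6432 -0.2269  0.032 ] [ 0.6835 -0.2065  0.032 ]
top [180, 152, 8, 7, 30] [0.6366 0.2318 0.0135] [0.6515 0.2523 0.0375] [0.6371 0.231  0.032 ] [0.6522 0.2485 0.032 ]
lip [338, 133, 6, 24, 64] [ 0.6611 -0.1435  0.0673]
lip [356, 133, 6, 24, 63] [ 0.6602 -0.1926  0.0729]
lip [187, 134, 6, 24, 68] [0.6628 0.2196 0.0696]
lip [207, 134, 5, 24, 61] [0.6595 0.1672 0.0775]
lip [214, 134, 5, 24, 60] [0.6593 0.1553 0.0764]
lip [193, 139, 14, 13, 137] [0.6579 0.1914 0.0864]
```

View pics/t30c.png

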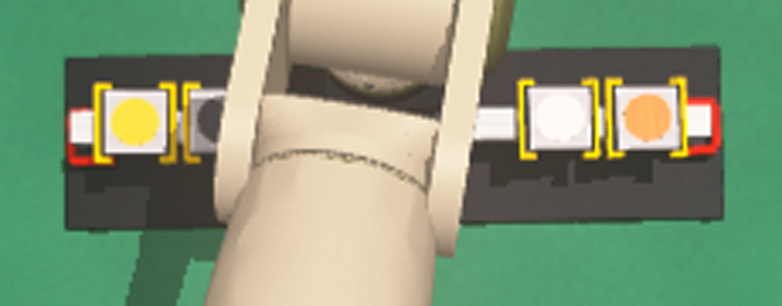

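View pics/w30.png

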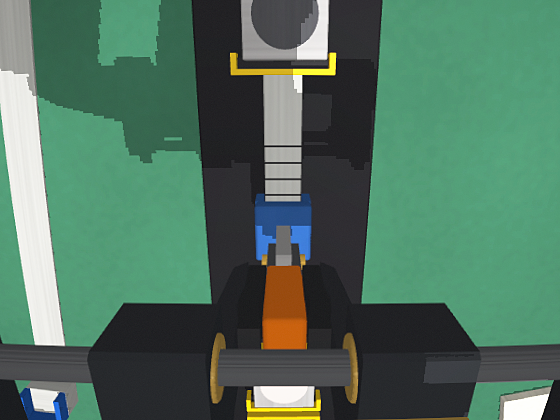

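```bash
python3 - <<'E'
from h import *
c,im,d=snap('top')
zb=0.0526
for st,P in lips(c,im,d,(120,180,170,380)):
    u0,v0,w,h,a=st
    if h<20: continue
    s=(283-(u0+w/2))/488*1.18; z=zb+.026+0.024*s
    a1=ray_z(c,u0+w/2-.5,v0-.5,z); a2=ray_z(c,u0+w/2-.5,v0+h-.5,z-.003); print('lip y',np.round((a1[1]+a2[1])/2,4),'x mid',np.round((a1[0]+a2[0])/2,4),'width',np.round(a1[0]-a2[0],4))
g=im.astype(int)
for v in (145,146,147,148):
    print(v,'L',[tuple(im[v,u]) for u in range(177,188)][::1] if v==146 else '', 'R', [tuple(im[v,u]) for u in range(362,374)] if v==146 else '')
for u in (181.0,369.5,): print(u,ray_z(c,u-.5,146,zb+.014+.024*(.228 if u<200 else -.228)))
E
python3 - <<'E'
import cv2
im=cv2.imread('pics/t30.png')
a=cv2.resize(im[130:166,170:206],None,fx=11,fy=11,interpolation=cv2.INTER_NEAREST); b=cv2.resize(im[130:166,345:381],None,fx=11,fy=11,interpolation=cv2.INTER_NEAREST)
cv2.imwrite('pics/t30e.png',cv2.hconcat([a,b]))
E
```

```text
lip y -0.146 x mid 0.6611 width 0.0577
lip y 0.2152 x mid 0.658 width 0.0573
lip y 0.169 x mid 0.6582 width 0.0573
145 L  R 
146 L [(np.uint8(74), np.uint8(148), np.uint8(106)), (np.uint8(79), np.uint8(137), np.uint8(98)), (np.uint8(126), np.uint8(62), np.uint8(51)), (np.uint8(215), np.uint8(132), np.uint8(123)), (np.uint8(243), np.uint8(239), np.uint8(235)), (np.uint8(244), np.uint8(240), np.uint8(235)), (np.uint8(244), np.uint8(240), np.uint8(235)), (np.uint8(244), np.uint8(239), np.uint8(235)), (np.uint8(244), np.uint8(239), np.uint8(235)), (np.uint8(239), np.uint8(234), np.uint8(230)), (np.uint8(209), np.uint8(186), np.uint8(145))] R [(np.uint8(251), np.uint8(247), np.uint8(241)), (np.uint8(250), np.uint8(247), np.uint8(244)), (np.uint8(250), np.uint8(247), np.uint8(245)), (np.uint8(250), np.uint8(247), np.uint8(245)), (np.uint8(250), np.uint8(248), np.uint8(245)), (np.uint8(250), np.uint8(248), np.uint8(245)), (np.uint8(252), np.uint8(250), np.uint8(249)), (np.uint8(197), np.uint8(99), np.uint8(91)), (np.uint8(250), np.uint8(49), np.uint8(30)), (np.uint8(204), np.uint8(67), np.uint8(56)), (np.uint8(85), np.uint8(114), np.uint8(84)), (np.uint8(78), np.uint8(152), np.uint8(110))]
147 L  R 
148 L  R 
181.0 [0.65903611 0.23888613 0.072072  ]
369.5 [ 0.65978687 -0.21661619  0.061128  ]
```

View pics/t30e.png

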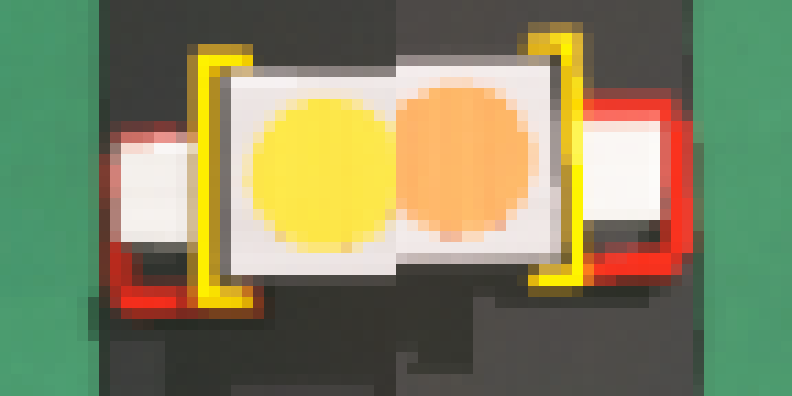

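In the same picture, the bar ends put the beam's centre at y = 0.011 and x = 0.6596, against the stage's 0.0118 and 0.6603. A 1–1.5 mm correction, then down.

Call:
{"fn": "arm_command", "kwargs": {
  "plan": [
    {"claw": 5, "x": 1.5, "y": 0.8, "z": 5, "rx": -0.001, "ry": 0, "rz": -0.003},
    {"claw": 5, "x": 0, "y": 0, "z": 7, "rx": 0, "ry": 0, "rz": 0},
    {"claw": 5, "x": 0, "y": 0, "z": 6, "rx": 0, "ry": 0, "rz": 0}
  ]
}}

```text
time: 38.95
tool_pos: [0.6611, 0.0139, 0.1008]
eef_rot: [-0.0, 0.701, 0.713, 0.001]
force: [0.2, -0.4, -9.0]
grip_width: 0.182
```

```bash
python3 - <<'E'
from h import *
goto(0.6600,0.0138,0.085,0.0145,n=2)
c,im,d=snap('wrist'); tiltfit(c,im,d)
E
```

```text
from [0.6611 0.0139 0.1008] psi 0.017 t 38.95 F [ 0.2 -0.4 -9. ] grip 0.182
"x":-0,"y":-0.6,"z":7.9,"rx":0,"ry":-0.001,"rz":0.001
"x":-0,"y":-0.6,"z":7.9,"rx":0,"ry":-0.001,"rz":0.001
bar slope (+ = +y end up) 0.0222 z at s=0 0.0516 n 240 243
plate slope [0.1803 0.0475] 346  plate centre z - bar line: 0.0143
```

Call:
{"fn": "arm_command", "kwargs": {
  "plan": [
    {"claw": 5, "x": 0, "y": -0.5, "z": 6, "rx": 0, "ry": 0, "rz": 0},
    {"claw": 5, "x": 0, "y": 0, "z": 4, "rx": 0, "ry": 0, "rz": 0}
  ]
}}

```text
time: 39.25
tool_pos: [0.6602, 0.0139, 0.0892]
eef_rot: [-0.001, 0.701, 0.713, 0.0]
force: [0.5, -0.1, -8.7]
grip_width: 0.178
```

Call:
{"fn": "arm_command", "kwargs": {
  "plan": [
    {"claw": 5, "x": 0, "y": 0, "z": 3, "rx": 0, "ry": 0, "rz": 0}
  ]
}}

```text
time: 39.38
tool_pos: [0.6602, 0.0139, 0.0859]
eef_rot: [-0.001, 0.701, 0.713, 0.0]
force: [-0.2, -0.3, -8.2]
grip_width: 0.18
```

Call:
{"fn": "arm_command", "kwargs": {
  "plan": [
    {"claw": 5, "x": 0, "y": 0, "z": 3, "rx": 0, "ry": 0, "rz": 0}
  ]
}}

```text
time: 39.5
tool_pos: [0.661, 0.0138, 0.0848]
eef_rot: [0.0, 0.701, 0.713, 0.001]
force: [-4.7, 0.7, 13.2]
grip_width: 0.18
```

```bash
python3 - <<'E'
from h import *
c,im,d=snap('wrist','w31'); tiltfit(c,im,d)
goto(0.6600,0.0138,0.085,0.0145,n=1)
E
```

```text
bar slope (+ = +y end up) -0.0034 z at s=0 0.0359 n 229 231
plate slope [0.1219 0.0356] 334  plate centre z - bar line: 0.0143
from [0.661  0.0138 0.085 ] psi 0.017 t 39.55 F [-3.6  0.8  1. ] grip 0.175
"x":-0,"y":-1,"z":0,"rx":0.002,"ry":-0.001,"rz":0.003
```

The beam is down: bar level and the height the same as in the rack (0.0359). Checking from the top before letting go.

```bash
python3 - <<'E'
from h import *
c,im,d=snap('top')
a=cv2.resize(im[130:166,170:206],None,fx=11,fy=11,interpolation=cv2.INTER_NEAREST); b=cv2.resize(im[130:166,345:381],None,fx=11,fy=11,interpolation=cv2.INTER_NEAREST)
cv2.imwrite('pics/t31e.png',cv2.cvtColor(cv2.hconcat([a,b]),cv2.COLOR_RGB2BGR))
E
```

```text
(no output)
```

View pics/t31e.png

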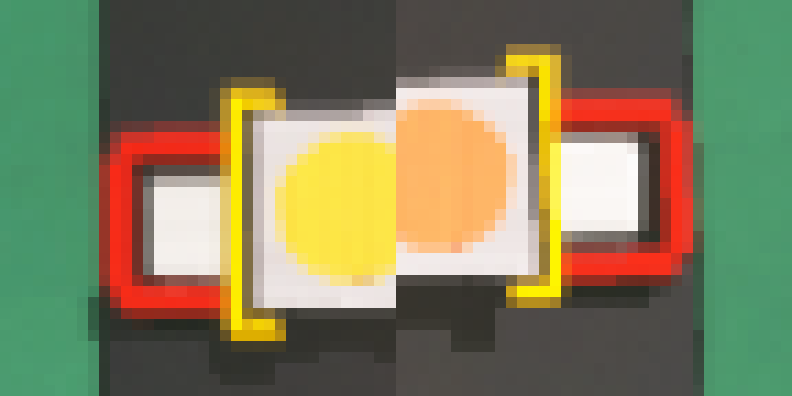

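Both bar ends lie inside the red cups with small gaps all round. Releasing and rising straight up.

Call:
{"fn": "arm_command", "kwargs": {
  "plan": [
    {"claw": 50, "x": 0, "y": 0, "z": 0, "rx": 0, "ry": 0, "rz": 0},
    {"claw": 50, "x": 0, "y": 0, "z": 0, "rx": 0, "ry": 0, "rz": 0},
    {"claw": 50, "x": 0, "y": 0, "z": 0, "rx": 0, "ry": 0, "rz": 0},
    {"claw": 50, "x": 0, "y": 0, "z": -15, "rx": 0, "ry": 0, "rz": 0},
    {"claw": 50, "x": 0, "y": 0, "z": -30, "rx": 0, "ry": 0, "rz": 0}
  ]
}}

```text
time: 40.22
tool_pos: [0.6615, 0.0136, 0.1326]
eef_rot: [0.001, 0.701, 0.713, 0.002]
force: [0.2, -0.2, 0.7]
grip_width: 0.501
```

Call:
{"fn": "arm_command", "kwargs": {
  "plan": [
    {"claw": 50, "x": 0, "y": 0, "z": -50, "rx": 0, "ry": 0, "rz": 0},
    {"claw": 50, "x": 0, "y": -30, "z": -40, "rx": 0, "ry": 0, "rz": 0},
    {"claw": 50, "x": 0, "y": -50, "z": 0, "rx": 0, "ry": 0, "rz": 0},
    {"claw": 50, "x": 0, "y": -50, "z": 0, "rx": 0, "ry": 0, "rz": 0},
    {"claw": 50, "x": 0, "y": -50, "z": 0, "rx": 0, "ry": 0, "rz": 0}
  ]
}}

```text
time: 40.85
tool_pos: [0.4791, 0.0099, 0.2307]
eef_rot: [0.007, 0.701, 0.713, 0.005]
force: [0.5, -0.9, 1.1]
grip_width: 0.498
```

```bash
python3 - <<'E'
from h import *
p,Rt,s=pose(); print(p,s['time'],s['force'])
c,im,d=snap('top','t32')
for st,P in lips(c,im,d,(110,190,170,385)):
    print('lip',st,np.round(P.mean(0),4),np.round(P.max(0),4))
for cam in ('top','scene'):
    if cam=='scene': c,im,d=snap('scene','s32')
    for t in ('beam','seat1_top','seat2_top','seat3_top','seat4_top','coupon','stage'):
        print(cam,t,[(round(r['score'],2),np.round(c2w(c,r['point']),3).tolist()) for r in manip.tip_of(t,cam)[:4]])
E
```

```text
[0.47910081 0.00994278 0.23068266] 40.85 [ 0.51902802 -0.85095609  1.10868539]
lip [196, 143, 12, 12, 123] [0.6574 0.1924 0.0491] [0.6722 0.206  0.0548]
top beam [(0.71, [0.658, 0.013, 0.024]), (0.58, [0.664, -0.166, 0.045])]
top seat1_top [(0.48, [0.656, 0.193, 0.04])]
top seat2_top [(0.49, [0.664, 0.132, 0.039])]
top seat3_top [(0.7, [0.667, -0.107, 0.045])]
top seat4_top [(0.68, [0.664, -0.17, 0.043])]
top coupon [(0.9, [0.66, -0.105, 0.043]), (0.76, [0.655, 0.133, 0.04]), (0.74, [0.656, 0.191, 0.043]), (0.68, [0.662, -0.165, 0.048])]
top stage [(0.94, [0.662, 0.01, 0.003])]
scene beam [(0.64, [0.658, 0.014, 0.021]), (0.24, [0.66, -0.168, 0.041]), (0.2, [0.654, 0.128, 0.043])]
scene seat1_top [(0.47, [0.655, 0.193, 0.044])]
scene seat2_top [(0.66, [0.657, 0.128, 0.043])]
scene seat3_top [(0.54, [0.659, 0.129, 0.042]), (0.49, [0.662, -0.108, 0.044])]
scene seat4_top [(0.41, [0.663, -0.167, 0.037])]
scene coupon [(0.91, [0.657, 0.192, 0.043]), (0.89, [0.653, 0.13, 0.043]), (0.47, [0.66, -0.107, 0.04])]
scene stage [(0.95, [0.656, 0.007, 0.003])]
```

View pics/t32.png

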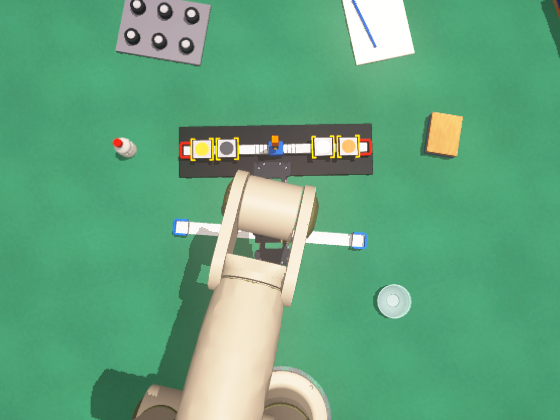

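The top view shows the beam with four plates in the red cups at (203–348,148) and the bystanders undisturbed. Seat 2's outer lip was never seen directly, so one last wrist look at it.

Call:
{"fn": "arm_command", "kwargs": {
  "plan": [
    {"claw": 50, "x": 10, "y": 50, "z": -10, "rx": 0, "ry": 0, "rz": 0},
    {"claw": 50, "x": 20, "y": 50, "z": -5, "rx": 0, "ry": 0, "rz": 0},
    {"claw": 50, "x": 20, "y": 40, "z": 0, "rx": 0, "ry": 0, "rz": 0},
    {"claw": 50, "x": 0, "y": 0, "z": 0, "rx": 0, "ry": 0, "rz": 0}
  ]
}}

```text
time: 42.15
tool_pos: [0.6227, 0.0638, 0.2452]
eef_rot: [0.005, 0.702, 0.713, 0.004]
force: [-0.3, -0.7, -0.2]
grip_width: 0.5
```

```bash
python3 - <<'E'
from h import *
p,Rt,s=pose(); print(p,s['time'])
c,im,d=snap('wrist','w33')
for st,P in lips(c,im,d): print('lip',st,np.round(P.mean(0),4),'max',np.round(np.percentile(P,98,axis=0),4),'min',np.round(np.percentile(P,2,axis=0),4))
E
```

```text
[0.62265274 0.06376234 0.24524743] 42.15
lip [290, 2, 62, 16, 402] [0.6564 0.2189 0.0458] max [0.6835 0.2291 0.0495] min [0.628  0.211  0.0123]
lip [303, 16, 36, 38, 549] [0.6562 0.1902 0.0502] max [0.6712 0.2088 0.0518] min [0.6408 0.1788 0.0485]
lip [290, 54, 60, 15, 327] [0.6576 0.1689 0.0444] max [0.6901 0.1771 0.0492] min [0.6289 0.1657 0.0113]
lip [290, 74, 59, 13, 306] [0.657  0.1569 0.0471] max [0.6841 0.1601 0.0493] min [0.6292 0.1494 0.0415]
lip [290, 122, 57, 13, 286] [0.6579 0.1071 0.0456] max [0.6847 0.1148 0.0491] min [0.6301 0.1041 0.0113]
lip [289, 290, 45, 14, 311] [ 0.655  -0.077   0.0457] max [ 0.682  -0.0755  0.049 ] min [ 0.633  -0.1063  0.0113]
lip [289, 322, 47, 26, 546] [ 0.6614 -0.1354  0.0451] max [ 0.6885 -0.1207  0.0486] min [ 0.6339 -0.1495  0.0372]
```

View pics/w33.png

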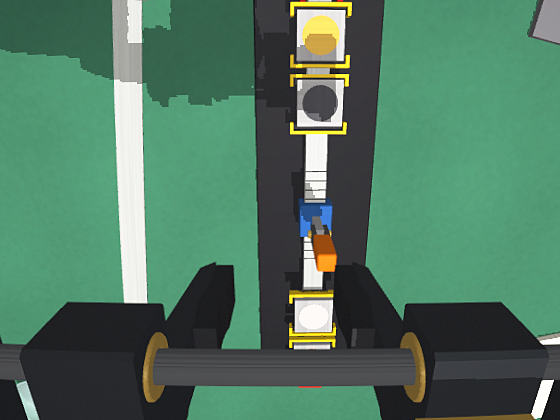

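All lip tops read 0.049 (seat 2: 0.0493 outer against 0.0491 inner), the plates are between their lips, and the gripper is clear. Handing in.

```bash
python3 -c "
from bench import manip
print(manip.job_done())"
```

```text
the job is handed in; nothing more can be done
None
```

The beam is now in the black stage's two cups with all four plates on level seats, and I handed the job in at about 42 s. The hand-in reported no verdict.

**What I did:**
- **Plates:** copper went to seat 4, white to seat 3, brass to seat 1 and grey to seat 2. I pressed each seat level with the held plate. Brass had been knocked about 4 cm aside, so I found it again first.
- **Balance:** I slid the handle to the middle and did a trial lift, which tilted about 0.04 rad. I moved it 2 mm towards -y, and the second lift tilted about 0.022 rad.
- **High lift:** the beam hung with its underside about 0.10 m above the table for more than 1 s, tilted about 0.026 rad (limit 0.087). Then I carried it to the stage.

**Last checks:**
- The bar was level to about 0.003 rad after landing, at the same height as it had in the rack.
- In the top view, both bar ends were inside the red cups with gaps all round.
- The lip tops I could see (seats 1, 2 and 3) read about 0.049 m, within 0.5 mm of each other. Seat 4 was mostly hidden behind the gripper. It read level in the rack and I did not measure it again after landing.
- The dropper, box and dish looked undisturbed in the last top view, and the gripper was clear of everything.

**What disagreed:**
- The real fingertips were about 26 mm behind the reported TCP. My first grasp closed above the plate; I found the offset with the cameras and careful probing, and allowed for it from then on.
- Camera heights read about 2 mm high throughout.
- One of my tilt checks, the slope fitted across seat 2's plate, read too steep because it picked up the lips. I relied on the bar slope and the lip heights instead.

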